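# Find the key, open the cold transport case, load it and lock it up again

### The arm

A 6-joint arm with a two-finger parallel gripper is mounted at the origin on the work surface. World frame = base frame: x ahead of the robot, y to its left, z up, the work surface at z = 0. Lengths are in m, angles in rad, forces in N, time in s.
With the tool pointing down it reaches from about 0.3 to 0.875 m from the base axis. Payload 6.4 kg.
Tool frame: the origin (TCP) lies at the very end of the fingers, on their centre line; the grasp point (between the pads) lies 19 mm behind it; z points along the fingers, y is the direction in which the jaws open and shut (so a half turn about z gives the same grasp; the last joint's range is limited). The gripper opens to 85 mm and grips with 20 to 120 N. Pads are 22 mm wide; open, the fingers measure 114 mm over their backs; the gripper's body (76 mm by 85 mm) begins 54 mm behind the grasp point. The pads swing forward as they close: fully open they stand 13 mm farther back than shut.
Start: joints at [-1.31, 0.181, 1.607, -0, 1.354, -0.206], TCP at [0.259, -0.513, 0.231] pointing down, gripper open.
Joint ranges: [-2.99, 2.99], [-0.89, 2.07], [0.3, 2.58], [-1.14, 4.28], [0, 2.63], [-3.12, 3.12]. Speed limits (rad/s): [2.57, 2.57, 3.01, 3.14, 3.14, 3.14].

### API

Orientations are given as a unit quaternion [w, x, y, z].
In Python, from bench import * gives the robot as it stands.
- The arm moves only by the tool arm_command, never from a script. Its argument "motion" is text: rows parted by semicolons, each of 7 numbers parted by spaces: the shift along the tool's x, y, z in units of 0.2 m (1.0 is 0.2 m), then the turn, a rotation vector about the tool's x, y, z in units of 60 degrees (1.0 is 60 degrees), then the opening, from 0 (shut) to 1 (fully open). In form: tx ty tz ax ay az grip; .... A call has 1 to 10 rows; each row shifts and turns the pose as measured when the row begins, along the tool's axes as they then stand; what a row does not reach is not made up. A row lasts 1/12 s, in which the tool goes at most 41.7 mm and 7.16 degrees, less where a joint would pass 70% of its speed; a pose out of reach is approached as far as the arm can. A call with a number of a shift or a turn outside -1 to 1 is refused whole. A call with a gripper value outside its range is refused whole. The fingers move at their own pace and stop on an object; the grip force is fixed at half the most. Time passes only in rows, so rows that do not move let the fingers close. It gives the time, the measured TCP pose, the force and the opening at its end, in the units of the state.
- get_obs(): the state, without advancing time (a new reading comes with each control period).
- camera(name): name is "side" or "top" or "wrist"; returns a dict with "img" (480x640x3 uint8, red, green, blue), "intrinsics" (3x3 intrinsics, pixels), "distortion" ([k1, k2, p1, p2, k3] as OpenCV has them; the pictures are not rectified), "pose" (4x4, takes a point from camera to world coordinates); the wrist camera has in their place "mount" (4x4, takes a point from camera to tool coordinates, whose origin is the TCP and whose axes are the flange's). Camera axes: x right, y down, z forward; pixel columns grow to the right and rows downward; lengths in m; the calibration is good to about 2 mm. A picture is of the moment at which its call begins: read the wrist's pose just before it. There is no depth.
- hand_in(): hands the job in, once; it reports no verdict.
Trained networks look in the newest picture that a camera, given by its name, has taken for a name from the list of things; names that differ only in an ending like _2 or _b are one class to them, and where a whole thing is asked for, a point or a joint stands for the part that bears it (a point fixed in the world has none). Each returns a list of dicts, best first, with "conf" (0 to 1); they miss things now and then, are a little off and sometimes report something else, mostly with a low value. They report only what shows in the picture. A call takes as long as a camera call.
- search_frame(camera, target): "box" ([left, top, right, bottom] in pixels, round what is visible of it).
The state is a dict: "time_s": time; "q": joint angles; "dq": joint speeds; "joint_efforts": joint torques, N m; "eef_pos": TCP position; "eef_rot": TCP orientation; "wrist_force": force on the tool from outside, world axes, zero at the start; "torque": the same for the moment, N m; "opening": opening from 0.0 (shut) to 1.0 (fully open).
Only numpy, scipy, OpenCV 4.12 (cv2) and the standard library are available. Lean on these libraries where they do the work, as an engineer would, in place of code of your own. Each camera call takes 0.05 s, during which the arm holds its last target.

### The job

The cover over the sample well of the transport case is locked, and only one of the three keys on the key rail turns its lock: try them in turn, hanging each one that does not fit back on a hook, until one turns the latch all the way off the cover. Lift the cover off and lay it flat on the bench, stand every sample rack from the bench upright in the well, and only then put the cover back on, fully home. Turn the latch back over the cover to lock it, take the key out and hang it on the rail too; leave the bottle and the dish where they are.

Things in the scene. Friction and masses are not known exactly. Their poses are not given: they have to be found in the camera images.
- case: Low dark blue-grey transport case, 420 x 270 mm, flat deck 150 mm above the bench; fixed, stands elsewhere each time. Origin: centre of its underside. x along the 420 mm side, from the well (-x, nearer the robot) to the screen and the opened lid, which lies back beyond +x; z up. The sample well is a straight pit in the deck, 130 mm (case x) by 200 mm (case y), 120 mm deep.
- well (a point): Centre of the well's flat floor, 30 mm above the bench; axes as the case.
- well_rim (a point): Centre of the well's mouth at deck height, 150 mm above the bench; axes as the case.
- keyhole (a point): Middle of the key slot in the top of the steel lock face, 18 mm above the deck, 115 mm to case +x of the well's centre; axes as the case. The fixed slot is 24 mm long (case y), 7 mm wide (case x), round in the middle. A key goes in straight down, 64 mm, until the bow sits on the face; a spring (under 1 N) is felt over the last 10 mm. Only a key that is fully home can turn.
- latch (a joint): Latch angle, rad: 0 locked (arm points to case -x, over the cover's edge); clockwise from above to its stop at 1.45 (arm along case +y, clear of the cover). Only the right key moves it (0.06 N m, 0.1 rad of play between key and latch); it stays where left. A wrong key jams within 0.3 rad and gives the latch no more than its 0.2 rad of slack. The right key is held in the lock until turned back.
- latch_tip (a point): Outer end of the black latch arm, which is 20 mm wide and 8 mm thick and reaches 70 mm from the lock's axis, its top 17.5 mm above the deck. Which key fits changes from start to start and cannot be seen from outside.
- cover: Lift-off cover: dark plate 154 (own x) x 224 (own y) x 6 mm; below it a 120 x 190 x 8 mm plug drops into the well with 5 mm of play all round. Origin: middle of the plate's underside: at deck height when on, 8 mm up when lying on the bench. On top a bar handle along own y, 100 mm long, 16 mm wide, z 31 to 45 mm, on feet at its ends. 0.45 kg. Half a turn makes no difference.
- key_rail: Key rail: flat steel base 120 x 250 x 8 mm with an aluminium rail on two posts, top 162 mm above the bench; fixed, but it stands elsewhere each time. Origin: centre of its underside; own -x is its front, to which the three hooks point; y along the rail.
- hook_0 (a point): Resting point on top of the right-hand (own -y) hook's arm, 150 mm above the bench, axes as the key rail. The hook is a 7 mm round bar that leaves the rail 30 mm behind (+x of) this point, runs level to 17 mm in front of it and there turns up, its tip 24 mm higher than this point. The hooks are 80 mm apart.
- hook_1 (a point): Resting point on top of the middle hook's arm, 150 mm above the bench, axes as the key rail. The hook is a 7 mm round bar that leaves the rail 30 mm behind (+x of) this point, runs level to 17 mm in front of it and there turns up, its tip 24 mm higher than this point. The hooks are 80 mm apart.
- hook_2 (a point): Resting point on top of the left-hand (own +y) hook's arm, 150 mm above the bench, axes as the key rail. The hook is a 7 mm round bar that leaves the rail 30 mm behind (+x of) this point, runs level to 17 mm in front of it and there turns up, its tip 24 mm higher than this point. The hooks are 80 mm apart.
- key_0: Steel key, 122 mm, 90 g. Origin: middle of the shoulder between bow and blade; z up from blade to bow, y along the width, x through the thickness. Bow: upright rectangular loop, z 0 to 58, 38 wide (y), 12 thick, of 6 mm bars, opening 26 x 46 mm (z 6 to 52). Blade: z 0 to -64, 22 wide (y), 5 thick, notched in both edges, tapered over the last 5 mm. Half a turn makes no difference.
- key_0_eye (a point): Middle of the underside of this key's top bar, 52 mm above the key's origin: it rests on a hook. At the start each key hangs on one hook, blade down, its width along the rail, the hook's arm through the bow's opening.
- key_1: Steel key, 122 mm, 90 g. Origin: middle of the shoulder between bow and blade; z up from blade to bow, y along the width, x through the thickness. Bow: upright rectangular loop, z 0 to 58, 38 wide (y), 12 thick, of 6 mm bars, opening 26 x 46 mm (z 6 to 52). Blade: z 0 to -64, 22 wide (y), 5 thick, notched in both edges, tapered over the last 5 mm. Half a turn makes no difference.
- key_1_eye (a point): Middle of the underside of this key's top bar, 52 mm above the key's origin: it rests on a hook. At the start each key hangs on one hook, blade down, its width along the rail, the hook's arm through the bow's opening.
- key_2: Steel key, 122 mm, 90 g. Origin: middle of the shoulder between bow and blade; z up from blade to bow, y along the width, x through the thickness. Bow: upright rectangular loop, z 0 to 58, 38 wide (y), 12 thick, of 6 mm bars, opening 26 x 46 mm (z 6 to 52). Blade: z 0 to -64, 22 wide (y), 5 thick, notched in both edges, tapered over the last 5 mm. Half a turn makes no difference.
- key_2_eye (a point): Middle of the underside of this key's top bar, 52 mm above the key's origin: it rests on a hook. At the start each key hangs on one hook, blade down, its width along the rail, the hook's arm through the bow's opening.
- rack_0: Sample rack: a round grey block 54 mm across and 46 mm high full of white-capped tubes (which reach 55 mm), with a 12 mm stem that ends in a black knob 20 mm across, 78 to 104 mm above the rack's foot. Origin: centre of its foot; z up. 0.15 to 0.3 kg. May be absent; those present start on the bench.
- rack_1: Sample rack: a round grey block 54 mm across and 46 mm high full of white-capped tubes (which reach 55 mm), with a 12 mm stem that ends in a black knob 20 mm across, 78 to 104 mm above the rack's foot. Origin: centre of its foot; z up. 0.15 to 0.3 kg. May be absent; those present start on the bench.
- rack_2: Sample rack: a round grey block 54 mm across and 46 mm high full of white-capped tubes (which reach 55 mm), with a 12 mm stem that ends in a black knob 20 mm across, 78 to 104 mm above the rack's foot. Origin: centre of its foot; z up. 0.15 to 0.3 kg. May be absent; those present start on the bench.
- spray_bottle: White bottle, 66 mm across, 190 mm high, loose bystander; origin at its foot.
- dish: Flat glass dish 72 mm across and 16 mm high, loose bystander; origin at its foot.

How it is judged:
On the way, in this order (a step that is already met when the one before it is completed fails the run):
1. a key has turned the latch all the way off the cover (value of joint latch above 1.2 rad and distance between any of key_0, key_1, key_2 and keyhole below 0.01 m), for 0.2 s.
2. the cover has been lifted off and lies flat on the bench (horizontal distance between cover and well above 0.15 m and height (world z) of cover below 0.02 m and angle between cover's own z axis and vertical below 0.1 rad), for 0.2 s.
3. every rack that is there stands upright on the floor of the well (x of rack_0 in the frame of well between -0.045 and 0.045 m and y of rack_0 in the frame of well between -0.08 and 0.08 m and z of each of rack_0, rack_1, rack_2 in the frame of well below 0.008 m and angle between each of rack_0, rack_1, rack_2's own z axis and vertical below 0.15 rad and x of rack_1 in the frame of well between -0.045 and 0.045 m and y of rack_1 in the frame of well between -0.08 and 0.08 m and x of rack_2 in the frame of well between -0.045 and 0.045 m and y of rack_2 in the frame of well between -0.08 and 0.08 m), for 0.3 s.
4. the cover is back on, fully home (x of cover in the frame of well_rim between -0.02 and 0.02 m and y of cover in the frame of well_rim between -0.02 and 0.02 m and z of cover in the frame of well_rim between -0.004 and 0.004 m and angle between cover's own z axis and vertical below 0.03 rad), for 0.2 s.
5. the latch is turned back over the cover (value of joint latch below 0.2 rad), for 0.2 s.
At the end, for the whole second after the job is handed in: Racks upright (9 degrees) on the well floor; cover on, its plate within 4 mm of the deck and 20 mm of the well's centre; latch within 0.2 rad of locked; all three keys on the rail, bow top within 25 mm of a hook's resting point; all at rest (all of step 3 and all of step 4 and value of joint latch below 0.2 rad and (distance between key_0_eye and hook_0 below 0.025 m or distance between key_0_eye and hook_1 below 0.025 m or distance between key_0_eye and hook_2 below 0.025 m) and (distance between key_1_eye and hook_0 below 0.025 m or distance between key_1_eye and hook_1 below 0.025 m or distance between key_1_eye and hook_2 below 0.025 m) and (distance between key_2_eye and hook_0 below 0.025 m or distance between key_2_eye and hook_1 below 0.025 m or distance between key_2_eye and hook_2 below 0.025 m) and linear speed of each of key_0, key_1, key_2, rack_0, rack_1, rack_2, cover below 0.03 m/s); the robot touches nothing.
It fails at once if the bottle was shifted more than 25 mm (distance of spray_bottle from where it was at the start of the episode above 0.025 m).
It fails at once if the dish was shifted more than 25 mm (distance of dish from where it was at the start of the episode above 0.025 m).
Of rack_0, rack_1, rack_2 only 2 to 3 are there at a start; the rules pass over those that are not, and their reading is None.
At some moment in a run one of rack_0, rack_1, rack_2 may be knocked a few centimetres aside while the robot is not near it.
It also fails if it takes over 210 s, if anything falls off the work surface, if the arm or the gripper's body presses on something with over 40 N, if the wrist force passes 120 N, or if a joint passes its speed limit or range.

## Working session

There is one attempt and no reset: what is moved stays moved. The work goes in short steps, Python scripts to look and compute and a tool call to move; the robot and the scene stay as the last step left them, time stands still between calls to the robot, and variables do not carry over. Pictures are saved under pics/ and viewed, and the job is handed in when it is done.

Besides the shell and the picture viewer there is one more tool, called after "Call:" in YAML: its name, and indented under it one key for each argument. arm_command: Moves the arm, as the interface text tells. Shifts and turns lie within -1 to 1; 1 stands for 0.2 m of shift or 60 degrees of turn. Its arguments: {"type":"object","properties":{"motion":{"type":"string"}},"required":["motion"]}

```bash
ls; mkdir -p pics; python3 - <<'E'
from bench import *
import cv2
o=get_obs();print(o)
for n in ["side","top","wrist"]:
    c=camera(n);cv2.imwrite(f"pics/{n}0.png",c["img"][:,:,::-1])
    print(n,c["intrinsics"],c["distortion"],c.get("pose"),c.get("mount"))
    for t in ["case","cover","key_rail","key_0","rack_0","spray_bottle","dish","latch","keyhole"]:
        try: print(t,[([round(v) for v in d["box"]],round(d["conf"],2)) for d in search_frame(n,t)])
        except Exception as e: print(t,e)
E
```

```text
pics
{'time_s': 0.0, 'q': array([-1.31032265e+00,  1.81558083e-01,  1.60801676e+00, -5.09200962e-06,
        1.35378937e+00, -2.06292010e-01]), 'dq': array([ 0.00026522, -0.00125041,  0.00131775,  0.0013034 ,  0.00104286,
       -0.00044652]), 'joint_efforts': array([ 2.00654863e-04, -4.44864500e+01, -3.51339519e+01, -1.77757342e-04,
        9.25336877e-03,  1.91059951e-05]), 'eef_pos': array([ 0.25862234, -0.51293383,  0.23037034]), 'eef_rot': array([-8.85387171e-04,  9.72889104e-01,  2.31270421e-01, -2.64784652e-05]), 'wrist_force': array([ 0.25286493,  0.05552917, -0.13960022]), 'torque': array([-0.02438102, -0.04143151,  0.02663314]), 'opening': 0.9984568011114333}
side [[455.86035691   0.         321.49013825]
 [  0.         455.86035691 240.04973054]
 [  0.           0.           1.        ]] [-0.07754043  0.          0.          0.          0.        ] [[-0.95186028 -0.15801251  0.2626672   0.29897725]
 [-0.30564843  0.5542775  -0.77418052  0.85110606]
 [-0.02326031 -0.81719551 -0.57589101  0.74075264]
 [ 0.          0.          0.          1.        ]] None
case [([78, 194, 4
[... 1469 characters left out ...]
85)]
latch [([314, 227, 336, 269], 0.82), ([414, 232, 432, 247], 0.62), ([213, 261, 232, 274], 0.52)]
keyhole [([255, 34, 391, 357], 0.81)]
wrist [[344.59672279   0.         312.64812411]
 [  0.         344.59672279 243.95363763]
 [  0.           0.           1.        ]] [-0.01956168  0.          0.          0.          0.        ] None [[-1.39619640e-03 -9.63210552e-01 -2.68744270e-01  6.77779616e-02]
 [ 9.99998136e-01 -1.70325965e-03  9.09429122e-04 -7.46427186e-05]
 [-1.33371300e-03 -2.68742499e-01  9.63211135e-01 -1.43494432e-01]
 [ 0.00000000e+00  0.00000000e+00  0.00000000e+00  1.00000000e+00]]
case []
cover []
key_rail []
key_0 []
rack_0 []
spray_bottle []
dish []
latch []
keyhole []
```

```bash
python3 - <<'E'
import cv2
t=cv2.imread("pics/top0.png");s=cv2.imread("pics/side0.png")
cv2.imwrite("pics/c1.png",cv2.resize(t[225:345,145:265],None,fx=5,fy=5,interpolation=cv2.INTER_CUBIC))
cv2.imwrite("pics/c2.png",cv2.resize(t[160:360,250:400],None,fx=3,fy=3,interpolation=cv2.INTER_CUBIC))
cv2.imwrite("pics/c3.png",cv2.resize(s[290:470,255:395],None,fx=3.3,fy=3.3,interpolation=cv2.INTER_CUBIC))
cv2.imwrite("pics/c4.png",cv2.resize(t[160:280,395:515],None,fx=5,fy=5,interpolation=cv2.INTER_CUBIC))
E
cat > h.py <<'E'
from bench import *
import numpy as np, cv2
from scipy.optimize import least_squares
from scipy.spatial.transform import Rotation as R
def q2R(q): return R.from_quat([q[1],q[2],q[3],q[0]]).as_matrix()
CAL={}
def cal(n,c=None):
    if n=="wrist" or n not in CAL:
        c=c or camera(n); CAL[n]=c
    return CAL[n]
def wpose(c):
    o=get_obs(); T=np.eye(4);T[:3,:3]=q2R(o["eef_rot"]);T[:3,3]=o["eef_pos"]
    return T@np.array(c["mount"])
def proj(c,T,P):
    Ti=np.linalg.inv(T); P=np.atleast_2d(P)
    p,_=cv2.projectPoints(P.astype(float),cv2.Rodrigues(Ti[:3,:3])[0],Ti[:3,3],np.array(c["intrinsics"]),np.array(c["distortion"]))
    return p[:,0]
def ray(c,T,uv):
    u=cv2.undistortPoints(np.array([[uv]],float),np.array(c["intrinsics"]),np.array(c["distortion"]))[0,0]
    return T[:3,3],T[:3,:3]@np.array([u[0],u[1],1])
def atz(c,T,uv,z):
    o,d=ray(c,T,uv); return o+d*(z-o[2])/d[2]
def pl(p,X):
    X=np.atleast_2d(X);c,s=np.cos(p[2]),np.sin(p[2])
    return np.c_[p[0]+c*X[:,0]-s*X[:,1],p[1]+s*X[:,0]+c*X[:,1],X[:,2]]
def fit(x0,obs):
    # obs: list (cam,T,Xlocal,uv)
    def f(p): return np.concatenate([(proj(c,T,pl(p,X))-np.array(uv)).ravel() for c,T,X,uv in obs])
    r=least_squares(f,x0,loss="soft_l1"); return r.x,r.fun.reshape(-1,2)
E
python3 - <<'E'
from h import *
t=camera("top");s=camera("side");Tt=np.array(t["pose"]);Ts=np.array(s["pose"])
X=np.array([[.21,.135,.15],[.21,-.135,.15],[-.21,-.135,.15],[-.21,.135,.15]])
uv=[(262.7,180),(372.7,169.3),(390.7,340),(278.3,352.3)]
p,r=fit([.5,0,0],[(t,Tt,X,uv)]);print(p,r.round(1))
uvs=[(429,213),(420,317)]
print("proj side deck",proj(s,Ts,pl(p,X)).round(0))
L=np.array([[.02,0,.168],[-.05,0,.1675],[-.095,0,.15+.045],[-.095,.05,.195],[-.095,-.05,.195]]) # keyhole at: well -0.095
print("top",proj(t,Tt,pl(p,L)).round(1))
np.save("case.npy",p)
B=np.array([[-.06,-.125,.008],[-.06,.125,.008],[.06,-.125,.008]]);uB=[(257,271),(194.4,334),(227.4,240.2)]
B2=np.array([[-.06,.125,.008],[.06,.125,.008],[.06,-.125,.008]]);uB2=[(386.8,431.8),(327.7,464.2),(270.8,361.2)]
q,r=fit([.42,.25,.8],[(t,Tt,B,uB),(s,Ts,B2,uB2)]);print(q,r.round(1))
np.save("rail.npy",q)
for nm,uv in [("near",(424,240)),("far",(482,260))]: print(nm,atz(t,Tt,uv,.09))
for uv in [(429.5,238),(489,258.5)]: print("knob",atz(t,Tt,uv,.1))
for uv in [(448,180)]: print("bottle",atz(t,Tt,uv,.19))
print("dish",atz(t,Tt,(240,210),.016))
E
```

```text
[0.54788428 0.02464591 0.10047001] [[ 0.7  0.5]
 [-0.9  0.3]
 [-0.7  0.1]
 [ 0.8 -1.2]]
proj side deck [[227. 259.]
 [265. 197.]
 [429. 212.]
 [426. 282.]]
top [[325.1 250.9]
 [327.9 280. ]
 [329.8 299.3]
 [308.4 301.4]
 [351.1 297.1]]
[0.47372154 0.34630843 0.79180169] [[-0.3  0.2]
 [-1.5  1.7]
 [-1.1  0.3]
 [ 0.6 -0.1]
 [-0.4 -1.5]
 [-1.  -1.3]]
near [ 0.60012948 -0.22679251  0.09      ]
far [ 0.54836887 -0.37791957  0.09      ]
knob [ 0.60450703 -0.23916205  0.1       ]
knob [ 0.55183025 -0.39335045  0.1       ]
bottle [ 0.73710696 -0.26862379  0.19      ]
dish [0.68814046 0.26280556 0.016     ]
```

```bash
python3 - <<'E'
from h import *
t=camera("top");s=camera("side");Tt=np.array(t["pose"]);Ts=np.array(s["pose"])
p=np.load("case.npy")
def loc(p,P):
    d=P[:2]-p[:2];c,s=np.cos(p[2]),np.sin(p[2]);return [c*d[0]+s*d[1],-s*d[0]+c*d[1]]
print("kh",loc(p,atz(t,Tt,(323,236.6),.168)),atz(t,Tt,(323,236.6),.168))
a=atz(t,Tt,(305,287.5),.195);b=atz(t,Tt,(349,283.5),.195);print("handle",loc(p,a),loc(p,b))
q=np.load("rail.npy")
H=np.array([[-.05+0,y,z] for y in(-.08,0,.08) for z in (.15,.174)])
# observed hook: top image hook roots & tips
for uv in [(211.6,258),(190,281),(167.5,305)]: print("root",loc(q,atz(t,Tt,uv,.15)))
for uv in [(222.6,270.3),(200,292.8),(178,318)]: print("tip",loc(q,atz(t,Tt,uv,.174)))
# side tips c3
for uv in [(190,33),(260,128),(341,236)]: print("stip",loc(q,atz(s,Ts,(uv[0]/3.3+255,uv[1]/3.3+290),.174)))
E
```

```text
kh [np.float64(0.05486540061740659), np.float64(0.0015098807250953769)] [0.60232156 0.03165123 0.168     ]
handle [np.float64(-0.06203039940915959), np.float64(0.05487897920941169)] [np.float64(-0.06291441848327256), np.float64(-0.048417833841400706)]
root [np.float64(0.025690260615283428), np.float64(-0.08314894219915495)]
root [np.float64(0.02373868169147249), np.float64(-0.005154706954832607)]
root [np.float64(0.02185595217241768), np.float64(0.07684033063802082)]
tip [np.float64(-0.019399042724715383), np.float64(-0.08491412874507227)]
tip [np.float64(-0.018750287032594674), np.float64(-0.00781578202170606)]
tip [np.float64(-0.023591985978896064), np.float64(0.07347212212439182)]
stip [np.float64(-0.022175933413556136), np.float64(-0.08007028958346779)]
stip [np.float64(-0.021501827535077477), np.float64(0.0013764961260254727)]
stip [np.float64(-0.021343435760712674), np.float64(0.08165946208294805)]
```

```bash
cat >> h.py <<'E'
def Rdown(psi):
    c,s=np.cos(psi),np.sin(psi)
    return np.array([[c,s,0],[s,-c,0],[0,0,-1.]])
def plan(pos,psi,grip,n=None,turn=None,step=.040):
    """print rows from the present pose; turn: forced yaw change sign (+ccw)"""
    o=get_obs();p=np.array(o["eef_pos"]);Rm=q2R(o["eef_rot"]);pos=np.array(pos,float)
    psi0=np.arctan2(Rm[1,0],Rm[0,0]);d=(psi-psi0+np.pi)%(2*np.pi)-np.pi
    if turn and np.sign(d)!=turn and abs(d)>.1: d+=2*np.pi*turn
    L=np.linalg.norm(pos-p)
    n=n or max(1,int(np.ceil(max(L/step,abs(d)/np.radians(7)))))
    print("from",p.round(4),"psi",round(np.degrees(psi0),2),"q",np.array(o["q"]).round(2),"t",round(o["time_s"],2),"F",np.array(o["wrist_force"]).round(1),"n",n,"tilt",Rm[:,2].round(4),"open",round(o["opening"],3))
    # tilt correction relative rotvec
    cr=R.from_matrix(Rm.T@Rdown(psi0)).as_rotvec()
    rows=[]
    for i in range(n):
        Ri=Rdown(psi0+d*i/n)
        t=Ri.T@((pos-p)/n)/.2; a=-d/n/np.radians(60)
        rows.append("%.3f %.3f %.3f %.3f %.3f %.3f %g"%(*t,*(cr[:2]/n/np.radians(60)),a,grip))
    for k in range(0,n,10): print("; ".join(rows[k:k+10]))
def st():
    o=get_obs();Rm=q2R(o["eef_rot"]);print("t",round(o["time_s"],2),"p",np.array(o["eef_pos"]).round(4),"psi",round(np.degrees(np.arctan2(Rm[1,0],Rm[0,0])),2),"tilt",Rm[:2,2].round(4),"F",np.array(o["wrist_force"]).round(2),"M",np.array(o["torque"]).round(3),"op",round(o["opening"],3),"q",np.array(o["q"]).round(2))
    return o
E
python3 - <<'E'
from h import *
q=np.load("rail.npy");hk=pl(q,[[-.004,-.08,.15],[-.004,0,.15],[-.004,.08,.15]]);print(hk)
psi=q[2]+np.pi; print(np.degrees(psi))
tgt=pl(q,[[-.004-.07,0,.27]])[0];print(tgt)
plan([.42,.0,.33],np.radians(120),1,turn=1)
E
```

```text
[[0.5278409  0.2872568  0.15      ]
 [0.47091128 0.34346195 0.15      ]
 [0.41398166 0.3996671  0.15      ]]
225.36689485306124
[0.42173178 0.29364854 0.27      ]
from [ 0.2588 -0.5135  0.2313] psi 26.75 q [-1.31  0.18  1.61  0.    1.35 -0.21] t 1.7 F [-0.1 -0.4  0.2] n 14 tilt [ 0.e+00 -1.e-04 -1.e+00] open 1.0
0.134 -0.138 -0.035 0.000 -0.000 -0.111 1; 0.149 -0.121 -0.035 0.000 -0.000 -0.111 1; 0.162 -0.103 -0.035 0.000 -0.000 -0.111 1; 0.173 -0.084 -0.035 0.000 -0.000 -0.111 1; 0.182 -0.063 -0.035 0.000 -0.000 -0.111 1; 0.188 -0.042 -0.035 0.000 -0.000 -0.111 1; 0.191 -0.020 -0.035 0.000 -0.000 -0.111 1; 0.192 0.003 -0.035 0.000 -0.000 -0.111 1; 0.191 0.025 -0.035 0.000 -0.000 -0.111 1; 0.186 0.047 -0.035 0.000 -0.000 -0.111 1
0.180 0.068 -0.035 0.000 -0.000 -0.111 1; 0.171 0.089 -0.035 0.000 -0.000 -0.111 1; 0.159 0.108 -0.035 0.000 -0.000 -0.111 1; 0.146 0.126 -0.035 0.000 -0.000 -0.111 1
```

Call:
arm_command:
  motion: "0.13 -0.14 -0.08 0 0 -0.11 1; 0.15 -0.12 -0.07 0 0 -0.11 1; 0.16 -0.1 -0.06 0 0 -0.11 1; 0.17 -0.08 -0.06 0 0 -0.11 1; 0.18 -0.06 -0.05 0 0 -0.11 1; 0.19 -0.04 -0.03 0 0 -0.11 1; 0.19 -0.02 -0.03 0 0 -0.11 1; 0.19 0 -0.03 0 0 -0.11 1; 0.19 0.02 -0.02 0 0 -0.11 1; 0.19 0.05 -0.02 0 0 -0.11 1"

```text
time_s: 2.53
eef_pos: [0.369, -0.1384, 0.3226]
eef_rot: [-0.001, 0.676, 0.737, 0.002]
wrist_force: [1.4, -0.7, 0.4]
opening: 1.003
```

```bash
python3 - <<'E'
from h import *
plan([.422,.294,.29],np.radians(225.4),.6,turn=1)
E
```

```text
from [ 0.369  -0.1384  0.3226] psi 94.94 q [-0.67 -0.32  1.9   0.    1.57 -0.75] t 2.53 F [ 1.4 -0.7  0.4] n 19 tilt [ 9.0e-04  4.7e-03 -1.0e+00] open 1.003
0.112 0.024 0.009 0.000 -0.000 -0.114 0.6; 0.109 0.037 0.009 0.000 -0.000 -0.114 0.6; 0.103 0.050 0.009 0.000 -0.000 -0.114 0.6; 0.097 0.062 0.009 0.000 -0.000 -0.114 0.6; 0.089 0.073 0.009 0.000 -0.000 -0.114 0.6; 0.079 0.083 0.009 0.000 -0.000 -0.114 0.6; 0.069 0.092 0.009 0.000 -0.000 -0.114 0.6; 0.057 0.099 0.009 0.000 -0.000 -0.114 0.6; 0.045 0.105 0.009 0.000 -0.000 -0.114 0.6; 0.032 0.110 0.009 0.000 -0.000 -0.114 0.6
0.019 0.113 0.009 0.000 -0.000 -0.114 0.6; 0.005 0.115 0.009 0.000 -0.000 -0.114 0.6; -0.009 0.114 0.009 0.000 -0.000 -0.114 0.6; -0.022 0.112 0.009 0.000 -0.000 -0.114 0.6; -0.036 0.109 0.009 0.000 -0.000 -0.114 0.6; -0.048 0.104 0.009 0.000 -0.000 -0.114 0.6; -0.060 0.097 0.009 0.000 -0.000 -0.114 0.6; -0.072 0.090 0.009 0.000 -0.000 -0.114 0.6; -0.082 0.080 0.009 0.000 -0.000 -0.114 0.6
```

Call:
arm_command:
  motion: "0.11 0.02 0.01 0 0 -0.115 0.6; 0.11 0.04 0.01 0 0 -0.115 0.6; 0.1 0.05 0.01 0 0 -0.115 0.6; 0.1 0.06 0.01 0 0 -0.115 0.6; 0.09 0.07 0.01 0 0 -0.115 0.6; 0.08 0.08 0.01 0 0 -0.115 0.6; 0.07 0.09 0.01 0 0 -0.115 0.6; 0.06 0.1 0.01 0 0 -0.115 0.6; 0.045 0.105 0.01 0 0 -0.115 0.6; 0.03 0.11 0.01 0 0 -0.115 0.6"

```text
time_s: 3.37
eef_pos: [0.3903, 0.1043, 0.3074]
eef_rot: [0.007, 0.117, 0.993, 0.001]
wrist_force: [0.5, -0.2, 0.2]
opening: 0.596
```

Call:
arm_command:
  motion: "0.02 0.115 0.01 0 0 -0.115 0.6; 0.005 0.115 0.01 0 0 -0.115 0.6; -0.01 0.115 0.01 0 0 -0.115 0.6; -0.02 0.11 0.01 0 0 -0.115 0.6; -0.035 0.11 0.01 0 0 -0.115 0.6; -0.05 0.105 0.01 0 0 -0.115 0.6; -0.06 0.1 0.01 0 0 -0.115 0.6; -0.07 0.09 0.01 0 0 -0.115 0.6; -0.08 0.08 0.01 0 0 -0.115 0.6; 0 0 0 0 0 0 0.6"

```text
time_s: 4.2
eef_pos: [0.3979, 0.3256, 0.29]
eef_rot: [0.008, -0.435, 0.9, -0.002]
wrist_force: [-0.3, 0.2, -0.1]
opening: 0.599
```

```bash
python3 - <<'E'
from h import *
st();c=camera("wrist");cv2.imwrite("pics/w1.png",c["img"][:,:,::-1]);T=wpose(c)
q=np.load("rail.npy")
X=np.array([[-.021,y,.174] for y in(-.08,0,.08)]+[[-.004,y,.15] for y in(-.08,0,.08)])
print(proj(c,T,pl(q,X)).round(0))
E
```

```text
t 4.2 p [0.3979 0.3256 0.29  ] psi -128.44 tilt [0.0175 0.0029] F [-0.34  0.15 -0.09] M [-0.043  0.039  0.   ] op 0.599 q [ 0.46 -0.01  1.7  -0.01  1.44 -2.01]
[[164. 279.]
 [262. 289.]
 [359. 299.]
 [176. 287.]
 [265. 296.]
 [354. 304.]]
```

```bash
python3 - <<'E'
import cv2
t=cv2.imread("pics/w1.png")
cv2.imwrite("pics/c5.png",cv2.resize(t[185:355,110:390],None,fx=2.8,fy=2.8,interpolation=cv2.INTER_CUBIC))
E
python3 - <<'E'
from h import *
t=camera("top");s=camera("side");Tt=np.array(t["pose"]);Ts=np.array(s["pose"])
c=camera("wrist");T=wpose(c)
q0=np.load("rail.npy")
tips=np.array([[-.017,y,.174] for y in(-.08,0,.08)])
base=lambda a:np.array([[x,y,.008] for x,y in a])
S=3.3
obs=[(t,Tt,base([(-.06,-.125),(-.06,.125),(.06,-.125)]),[(257,271),(194.4,334),(227.4,240.2)],0),
(s,Ts,base([(-.06,.125),(.06,.125),(.06,-.125)]),[(386.8,431.8),(327.7,464.2),(270.8,361.2)],0),
(c,T,base([(-.06,-.125),(-.06,.125)]),[(183.9,196.1),(381.1,216.8)],0),
(t,Tt,tips,[(222.6,270.3),(200,292.8),(178,318)],1),
(s,Ts,tips,[(190/S+255,33/S+290),(260/S+255,128/S+290),(341/S+255,236/S+290)],1),
(c,T,tips,[(162.9,276.8),(260,286.1),(357.1,295.7)],1)]
def f(p,ret=False):
    o=[(proj(cc,TT,pl(p[:3],X+np.array([p[3]*k,0,0])))-np.array(uv)) for cc,TT,X,uv,k in obs]
    if ret: return o
    return np.concatenate(o).ravel()
r=least_squares(f,[*q0,0],loss="soft_l1");print(r.x)
for o in f(r.x,True): print(o.round(1).tolist())
np.save("rail.npy",r.x)
E
```

```text
[ 0.47552781  0.34324587  0.79045556 -0.00610359]
[[0.8, -0.4], [-0.5, 1.1], [0.1, -0.4]]
[[-0.1, -1.8], [-1.0, -3.5], [-1.2, -2.6]]
[[-0.3, 0.5], [1.8, -0.4]]
[[0.9, 1.8], [0.2, 2.8], [-0.8, 1.0]]
[[0.1, -1.4], [-0.1, -2.3], [-0.3, -2.8]]
[[-0.1, 0.4], [0.6, 0.6], [1.0, 0.4]]
```

```bash
python3 - <<'E'
from h import *
q=np.load("rail.npy");H=pl(q,[[q[3],y,.15] for y in(-.08,0,.08)]);print(H,np.degrees(q[2])+180)
plan([*H[0][:2],.24],q[2]+np.pi,.65)
E
```

```text
[[0.52808771 0.28262647 0.15      ]
 [0.4712338  0.3389082  0.15      ]
 [0.4143799  0.39518993 0.15      ]] 225.28976755890199
from [0.3985 0.3221 0.2904] psi -129.04 q [ 0.45 -0.02  1.7  -0.01  1.44 -2.01] t 4.4 F [ 0.  -0.6  0.2] n 4 tilt [ 0.0181  0.0012 -0.9998] open 0.6
-0.064 -0.157 0.063 -0.003 0.003 0.024 0.65; -0.068 -0.155 0.063 -0.003 0.003 0.024 0.65; -0.071 -0.154 0.063 -0.003 0.003 0.024 0.65; -0.075 -0.152 0.063 -0.003 0.003 0.024 0.65
```

Call:
arm_command:
  motion: "-0.07 -0.155 0.03 -0.003 0.003 0.024 0.65; -0.07 -0.155 0.05 -0.003 0.003 0.024 0.65; -0.07 -0.155 0.06 -0.003 0.003 0.024 0.65; -0.07 -0.15 0.06 -0.003 0.003 0.024 0.65; 0 0 0.04 0 0 0 0.65; 0 0 0 0 0 0 0.65"

```text
time_s: 4.9
eef_pos: [0.5345, 0.2749, 0.2458]
eef_rot: [0.003, -0.375, 0.927, -0.0]
wrist_force: [-0.9, -0.2, -0.0]
opening: 0.65
```

```bash
python3 - <<'E'
from h import *
st();c=camera("wrist");cv2.imwrite("pics/w2.png",c["img"][:,:,::-1]);T=wpose(c)
q=np.load("rail.npy");H=pl(q,[[q[3],y,.15] for y in(-.08,0,.08)])
print(proj(c,T,pl(q,[[q[3]-.017,-.08,.174],[q[3]-.006,-.099,.156],[q[3]-.006,-.061,.156]])).round(1))
plan([*H[0][:2],.2],q[2]+np.pi,.65)
E
```

```text
t 4.9 p [0.5345 0.2749 0.2458] psi -135.91 tilt [0.0055 0.0018] F [-0.86 -0.23 -0.01] M [0.012 0.03  0.037] op 0.65 q [ 0.28  0.22  1.53  0.    1.39 -2.06]
[[328.9 230.9]
 [301.  240.6]
 [355.  239.5]]
from [0.5348 0.2748 0.2466] psi -135.89 q [ 0.28  0.22  1.53 -0.    1.39 -2.06] t 4.95 F [ 0.3 -0.1  0. ] n 2 tilt [ 0.007   0.0014 -1.    ] open 0.651
-0.002 0.026 0.117 -0.002 0.003 -0.010 0.65; -0.002 0.026 0.117 -0.002 0.003 -0.010 0.65
```

Call:
arm_command:
  motion: "0 0.025 0.115 -0.002 0.003 -0.01 0.65; 0 0.025 0.115 -0.002 0.003 -0.01 0.65; 0 0 0 0 0 0 0.65"

```text
time_s: 5.2
eef_pos: [0.5283, 0.281, 0.2038]
eef_rot: [0.003, -0.384, 0.923, -0.0]
wrist_force: [-1.0, -0.0, -0.5]
opening: 0.647
```

```bash
python3 - <<'E'
from h import *
c=camera("wrist");cv2.imwrite("pics/w3.png",c["img"][:,:,::-1]);T=wpose(c)
q=np.load("rail.npy");H=pl(q,[[q[3],y,.15] for y in(-.08,0,.08)])
print(proj(c,T,pl(q,[[q[3]-.017,-.08,.174],[q[3]-.006,-.099,.156],[q[3]-.006,-.061,.156]])).round(1))
plan([*H[0][:2],.119],q[2]+np.pi,.65)
E
```

```text
[[316.7 247.9]
 [284.3 257.2]
 [348.8 257. ]]
from [0.5294 0.2812 0.2061] psi -134.89 q [ 0.29  0.25  1.57 -0.    1.31 -2.07] t 5.25 F [-0.7  0.1  0.5] n 3 tilt [ 0.0078  0.0022 -1.    ] open 0.645
-0.000 0.003 0.145 -0.001 0.002 -0.001 0.65; -0.000 0.003 0.145 -0.001 0.002 -0.001 0.65; -0.000 0.003 0.145 -0.001 0.002 -0.001 0.65
```

```bash
python3 - <<'E'
import cv2
t=cv2.imread("pics/w3.png")
cv2.imwrite("pics/c6.png",cv2.resize(t[210:340,240:400],None,fx=5,fy=4.5,interpolation=cv2.INTER_CUBIC))
E
python3 - <<'E'
from h import *
for i in range(3):
    st();c=camera("wrist")
cv2.imwrite("pics/w4.png",c["img"][:,:,::-1])
T=wpose(c)
cv2.imwrite("pics/c7.png",cv2.resize(c["img"][210:340,240:400,::-1],None,fx=5,fy=4.5,interpolation=cv2.INTER_CUBIC))
q=np.load("rail.npy")
print(proj(c,T,pl(q,[[q[3]-.017,-.08,.174],[q[3]-.006,-.099,.156],[q[3]-.006,-.061,.156]])).round(1))
a=atz(c,T,(288.6,268.2),.156);b=atz(c,T,(352,268.2),.156);print(a,b,np.linalg.norm(a-b))
E
```

```text
t 5.25 p [0.5294 0.2812 0.2061] psi -134.89 tilt [0.0078 0.0022] F [-0.73  0.09  0.55] M [ 0.028 -0.005 -0.024] op 0.645 q [ 0.29  0.25  1.57 -0.    1.31 -2.07]
t 5.3 p [0.5306 0.2815 0.2078] psi -134.88 tilt [0.0107 0.003 ] F [ 0.12 -0.16  0.64] M [ 0.002 -0.042 -0.021] op 0.644 q [ 0.29  0.25  1.57 -0.    1.31 -2.07]
t 5.35 p [0.5315 0.2817 0.2088] psi -134.88 tilt [0.0126 0.0036] F [-0.23 -0.42  0.61] M [0.004 0.037 0.025] op 0.651 q [ 0.29  0.25  1.57 -0.    1.31 -2.07]
[[319.5 242.2]
 [287.3 251.7]
 [351.  251.6]]
[0.54434442 0.272826   0.156     ] [0.51716438 0.2998164  0.156     ] 0.038304516562597105
```

```bash
python3 - <<'E'
from h import *
for i in range(2): camera("wrist")
st();c=camera("wrist");st()
T=wpose(c)
cv2.imwrite("pics/c8.png",cv2.resize(c["img"][210:340,240:400,::-1],None,fx=5,fy=4.5,interpolation=cv2.INTER_CUBIC))
q=np.load("rail.npy")
print(proj(c,T,pl(q,[[q[3]-.017,-.08,.174],[q[3]-.006,-.099,.156],[q[3]-.006,-.061,.156]])).round(1))
E
```

```text
t 5.5 p [0.5321 0.2818 0.2089] psi -134.88 tilt [0.0137 0.0039] F [-0.28  0.31  0.4 ] M [0.017 0.05  0.029] op 0.652 q [ 0.29  0.25  1.57 -0.    1.31 -2.07]
t 5.55 p [0.532  0.2817 0.2086] psi -134.89 tilt [0.0132 0.0038] F [ 0.17 -0.14  0.2 ] M [-0.047  0.001  0.   ] op 0.65 q [ 0.29  0.25  1.57 -0.    1.31 -2.07]
[[319.7 242.4]
 [287.4 252. ]
 [351.3 251.8]]
```

```bash
python3 - <<'E'
from h import *
q=np.load("rail.npy");d=pl([0,0,q[2]],[[.002,.0025,0]])[0];q[:2]+=d[:2];np.save("rail.npy",q)
K=pl(q,[[q[3]+.0025,-.08,.119]])[0];print(K,pl(q,[[q[3],y,.15] for y in (-.08,0,.08)]))
plan(K,q[2]+np.pi,.65)
E
```

```text
[0.52947687 0.28758331 0.119     ] [[0.52771807 0.28580662 0.15      ]
 [0.47086416 0.34208835 0.15      ]
 [0.41401026 0.39837009 0.15      ]]
from [0.532  0.2817 0.2086] psi -134.89 q [ 0.29  0.25  1.57 -0.    1.31 -2.07] t 5.55 F [ 0.2 -0.1  0.2] n 3 tilt [ 0.0132  0.0038 -0.9999] open 0.65
-0.004 0.010 0.149 -0.002 0.004 -0.001 0.65; -0.004 0.010 0.149 -0.002 0.004 -0.001 0.65; -0.004 0.010 0.149 -0.002 0.004 -0.001 0.65
```

Call:
arm_command:
  motion: "-0.012 0.03 0.05 -0.007 0.014 -0.002 0.65; 0 0 0.1 0 0 0 0.65; 0 0 0.1 0 0 0 0.65; 0 0 0.1 0 0 0 0.65; 0 0 0.06 0 0 0 0.65; 0 0 0 0 0 0 0.65"

```text
time_s: 6.05
eef_pos: [0.5316, 0.2906, 0.1264]
eef_rot: [0.001, -0.385, 0.923, -0.0]
wrist_force: [-0.7, -0.5, -1.1]
opening: 0.647
```

```bash
python3 - <<'E'
from h import *
q=np.load("rail.npy")
for i in range(2): camera("wrist")
c=camera("wrist");cv2.imwrite("pics/w5.png",c["img"][:,:,::-1])
K=pl(q,[[q[3]+.0025,-.08,.119]])[0]
plan(K,q[2]+np.pi,.65)
E
```

```text
from [0.5337 0.2911 0.13  ] psi -134.76 q [ 0.3   0.35  1.61 -0.    1.17 -2.06] t 6.2 F [-0.4  0.9  0.2] n 1 tilt [ 0.0074  0.0021 -1.    ] open 0.652
0.027 0.003 0.055 -0.004 0.006 -0.001 0.65
```

Call:
arm_command:
  motion: "0.027 0 0.03 -0.004 0.006 0 0.65; 0 0 0.03 0 0 0 0.65; 0 0 0 0 0 0 0.65; 0 0 0 0 0 0 0.3; 0 0 0 0 0 0 0.3; 0 0 0 0 0 0 0.3; 0 0 0 0 0 0 0.3; 0 0 0 0 0 0 0.3"

```text
time_s: 6.87
eef_pos: [0.5327, 0.2878, 0.1222]
eef_rot: [0.004, -0.384, 0.923, -0.0]
wrist_force: [0.7, -0.8, -2.1]
opening: 0.435
```

```bash
python3 - <<'E'
from h import *
q=np.load("rail.npy")
c=camera("wrist");cv2.imwrite("pics/w6.png",c["img"][:,:,::-1])
K=pl(q,[[q[3]+.0025,-.08,.119+.031]])[0]
plan(K,q[2]+np.pi,.3)
E
```

```text
from [0.5327 0.2877 0.1222] psi -134.78 q [ 0.3   0.36  1.62  0.    1.15 -2.06] t 6.92 F [ 0.8 -0.2 -0.5] n 1 tilt [ 0.0072  0.0028 -1.    ] open 0.433
0.012 0.011 -0.139 -0.003 0.007 -0.001 0.3
```

Call:
arm_command:
  motion: "0 0 -0.05 0 0 0 0.3; 0 0 -0.05 0 0 0 0.3; 0 0 -0.05 0 0 0 0.3; 0 0 0 0 0 0 0.3; 0 0 0 0 0 0 0.3"

```text
time_s: 7.33
eef_pos: [0.5327, 0.2878, 0.156]
eef_rot: [0.004, -0.385, 0.923, -0.0]
wrist_force: [0.0, -0.6, -1.9]
opening: 0.438
```

```bash
python3 - <<'E'
from h import *
st();c=camera("wrist");cv2.imwrite("pics/w7.png",c["img"][:,:,::-1])
E
```

```text
t 7.33 p [0.5327 0.2878 0.156 ] psi -134.77 tilt [0.0078 0.003 ] F [ 0.04 -0.64 -1.92] M [ 0.029  0.017 -0.049] op 0.438 q [ 0.3   0.32  1.6   0.    1.22 -2.06]
```

Call:
arm_command:
  motion: "0.06 0 0.012 0 0 0 0.3; 0.1 0 0 0 0 0 0.3; 0.15 0 0 0 0 0 0.3; 0 0 -0.1 0 0 0 0.3; 0 0 -0.2 0 0 0 0.3; 0 0 -0.2 0 0 0 0.3; 0 0 -0.1 0 0 0 0.3; 0 0 0 0 0 0 0.3"

```text
time_s: 8.05
eef_pos: [0.4803, 0.24, 0.2706]
eef_rot: [-0.003, -0.384, 0.923, 0.001]
wrist_force: [1.0, -0.3, -0.1]
opening: 0.433
```

```bash
python3 - <<'E'
from h import *
st();camera("wrist");c=camera("wrist");cv2.imwrite("pics/w8.png",c["img"][:,:,::-1])
p=np.load("case.npy")
K=pl(p,[[.055,0,.28]])[0];print(K,np.degrees(p[2])+180)
plan(K,p[2]+np.pi,.3)
E
```

```text
t 8.05 p [0.4803 0.24   0.2706] psi -134.78 tilt [-0.006  -0.0003] F [ 1.   -0.34 -0.06] M [ 0.015 -0.009 -0.02 ] op 0.433 q [ 0.24  0.07  1.65  0.    1.43 -2.12]
[0.60260692 0.03016247 0.28      ] 185.75650736154242
from [0.4789 0.2397 0.2666] psi -134.77 q [ 0.24  0.07  1.66  0.    1.42 -2.12] t 8.15 F [-0.3  0.  -0.9] n 7 tilt [-0.0109 -0.0015 -0.9999] open 0.436
0.044 -0.168 -0.010 0.001 -0.001 0.094 0.3; 0.027 -0.172 -0.010 0.001 -0.001 0.094 0.3; 0.010 -0.173 -0.010 0.001 -0.001 0.094 0.3; -0.007 -0.174 -0.010 0.001 -0.001 0.094 0.3; -0.024 -0.172 -0.010 0.001 -0.001 0.094 0.3; -0.041 -0.169 -0.010 0.001 -0.001 0.094 0.3; -0.057 -0.164 -0.010 0.001 -0.001 0.094 0.3
```

Call:
arm_command:
  motion: "0.044 -0.168 -0.03 0 0 0.094 0.3; 0.027 -0.172 -0.03 0 0 0.094 0.3; 0.01 -0.173 -0.02 0 0 0.094 0.3; -0.007 -0.174 -0.02 0 0 0.094 0.3; -0.024 -0.172 -0.01 0 0 0.094 0.3; -0.041 -0.169 -0.01 0 0 0.094 0.3; -0.057 -0.164 -0.01 0 0 0.094 0.3; 0 0 0 0 0 0 0.3; 0 0 0 0 0 0 0.3"

```text
time_s: 8.9
eef_pos: [0.5967, 0.0219, 0.265]
eef_rot: [-0.023, -0.036, 0.999, 0.001]
wrist_force: [0.1, -0.5, -1.0]
opening: 0.433
```

```bash
python3 - <<'E'
from h import *
camera("wrist");camera("wrist");st();c=camera("wrist");cv2.imwrite("pics/w9.png",c["img"][:,:,::-1]);T=wpose(c)
cv2.imwrite("pics/c9.png",cv2.resize(c["img"][150:330,220:400,::-1],None,fx=3.3,fy=3.3,interpolation=cv2.INTER_CUBIC))
p=np.load("case.npy")
K=pl(p,[[.055,0,.29]])[0]
print(proj(c,T,pl(p,[[.055,0,.168],[.055,.012,.168],[.055,-.012,.168]])))
plan(K,p[2]+np.pi,.3)
E
```

```text
t 9.0 p [0.5962 0.023  0.2653] psi -175.72 tilt [-0.0454  0.0004] F [ 0.03 -0.85 -1.08] M [-0.005 -0.035  0.004] op 0.435 q [-0.16  0.23  1.47 -0.01  1.48 -1.8 ]
[[320.7007549  259.68612565]
 [336.99269457 259.26240293]
 [304.41221946 260.1083648 ]]
from [0.5963 0.0238 0.2662] psi -175.66 q [-0.16  0.23  1.47 -0.01  1.48 -1.8 ] t 9.05 F [ 0.1  0.5 -1.2] n 1 tilt [-4.41e-02  5.00e-04 -9.99e-01] open 0.434
-0.034 0.029 -0.119 0.004 -0.042 -0.024 0.3
```

Call:
arm_command:
  motion: "-0.03 0.03 -0.1 0.004 -0.042 -0.024 0.3; 0 0 -0.05 0 0 0 0.3; 0 0 0 0 0 0 0.3; 0 0 0 0 0 0 0.3; 0 0 0 0 0 0 0.3"

```text
time_s: 9.47
eef_pos: [0.5998, 0.0358, 0.2949]
eef_rot: [-0.002, -0.055, 0.998, 0.001]
wrist_force: [0.6, 0.5, -1.3]
opening: 0.44
```

```bash
cat > look.py <<'E'
from h import *
import sys
def look(name,box=None,f=3.3):
    camera("wrist");st();c=camera("wrist");T=wpose(c);im=c["img"][:,:,::-1]
    cv2.imwrite(f"pics/{name}.png",im if box is None else cv2.resize(im[box[1]:box[3],box[0]:box[2]],None,fx=f,fy=f,interpolation=cv2.INTER_CUBIC))
    return c,T
E
python3 - <<'E'
from look import *
c,T=look("w10",(220,130,400,330))
p=np.load("case.npy")
K=pl(p,[[.055,0,.29]])[0]
print(proj(c,T,pl(p,[[.055,0,.168],[.055,.012,.168],[.055,-.012,.168]])))
plan(K,p[2]+np.pi,.3)
E
```

```text
t 9.52 p [0.5997 0.0358 0.2946] psi -173.7 tilt [-0.0043  0.0014] F [ 0.31  0.2  -1.81] M [0.04  0.026 0.005] op 0.435 q [-0.14  0.2   1.46  0.    1.49 -1.82]
[[305.93245192 238.87750925]
 [320.74973771 238.98640419]
 [291.11334254 238.76896467]]
from [0.5997 0.0355 0.2944] psi -173.72 q [-0.14  0.2   1.46  0.    1.49 -1.82] t 9.57 F [ 0.1 -0.2 -0.7] n 1 tilt [-0.0046  0.0014 -1.    ] open 0.435
-0.011 -0.028 0.022 0.002 -0.004 0.009 0.3
```

```bash
python3 - <<'E'
from look import *
c=camera("wrist");T=wpose(c);st()
o=get_obs();Rm=q2R(o["eef_rot"]);P=np.array(o["eef_pos"])
s=atz(c,T,(309.7,238.2),.168)
for dz in (.085,.088,.091):
    tip=atz(c,T,(311.7,244.5),P[2]-dz)
    print("slot",s,"tip",tip,"tip in tool",Rm.T@(tip-P),"delta tool",(Rm.T@(s-tip))[:2])
# left/right tip corner
a=atz(c,T,(220+247/3.3,130+378/3.3),P[2]-.088);b=atz(c,T,(220+358/3.3,130+378/3.3),P[2]-.088);print(np.linalg.norm(a-b))
# top bow front edge corners (183,470),(425,470) 
for z in (.034,):
    a=atz(c,T,(220+183/3.3,130+470/3.3),P[2]+z);b=atz(c,T,(220+425/3.3,130+470/3.3),P[2]+z);print(np.linalg.norm(a-b),Rm.T@(a-P),Rm.T@(b-P))
p=np.load("case.npy");d=s[:2]-p[:2];cc,ss=np.cos(p[2]),np.sin(p[2]);print("slot case",cc*d[0]+ss*d[1],-ss*d[0]+cc*d[1])
np.save("slot.npy",s)
E
```

```text
t 9.62 p [0.5998 0.0353 0.2943] psi -173.74 tilt [-0.0048  0.0014] F [-0.55  0.35 -1.37] M [ 0.011  0.016 -0.043] op 0.434 q [-0.14  0.2   1.46  0.    1.49 -1.82]
slot [0.60169325 0.03289467 0.168     ] tip [0.59545264 0.03393804 0.20928508] tip in tool [ 0.00406275 -0.00104649  0.08501761] delta tool [-0.00627825 -0.00179671]
slot [0.60169325 0.03289467 0.168     ] tip [0.59627542 0.03402018 0.20628508] tip in tool [ 0.00322222 -0.0010603   0.08801378] delta tool [-0.00543772 -0.0017829 ]
slot [0.60169325 0.03289467 0.168     ] tip [0.59709819 0.03410233 0.20328508] tip in tool [ 0.00238169 -0.00107411  0.09100995] delta tool [-0.00459719 -0.00176909]
0.023472024646402412
0.024797835897799155 [ 0.02762875 -0.01277544 -0.03389857] [ 0.02758907  0.01202232 -0.03385128]
slot case 0.05436497594639079 0.0028100706751927164
```

```bash
python3 - <<'E'
from look import *
c=camera("wrist");T=wpose(c)
o=get_obs();Rm=q2R(o["eef_rot"]);P=np.array(o["eef_pos"])
for z in (-.024,-.088):
  pts=[(183,470),(425,470)] if z>-.05 else [(247,378),(358,378)]
  for u,v in pts:
    print(z,(Rm.T@(atz(c,T,(220+u/3.3,130+v/3.3),P[2]+z)-P)).round(4))
E
```

```text
-0.024 [ 0.0062 -0.0195  0.024 ]
-0.024 [0.0062 0.0184 0.0241]
-0.088 [ 0.0032 -0.0128  0.088 ]
-0.088 [0.0032 0.0107 0.088 ]
```

Call:
arm_command:
  motion: "-0.01 -0.009 0.03 0 -0.011 0 0.3; 0 0 0.05 0 0 0 0.3; 0 0 0.05 0 0 0 0.3; 0 0 0 0 0 0 0.3; 0 0 0 0 0 0 0.3"

```text
time_s: 10.08
eef_pos: [0.6015, 0.0329, 0.2632]
eef_rot: [0.002, -0.054, 0.999, 0.001]
wrist_force: [-0.5, -0.2, 0.5]
opening: 0.433
```

```bash
cat > kl.py <<'E'
from look import *
def kl(name,tipoff=(.0008,-.0009),dz=.088,s=None):
    c,T=look(name,(220,130,400,330))
    o=get_obs();Rm=q2R(o["eef_rot"]);P=np.array(o["eef_pos"])
    s=np.load("slot.npy") if s is None else s
    tip=P+Rm@np.array([*tipoff,dz])
    psi=np.arctan2(Rm[1,0],Rm[0,0])
    print("delta tool mm",((Rm.T@(s-tip))*1000).round(2),"tilt tool",(Rm.T@np.array([*Rm[:2,2],0]))[:2].round(4),"psi",np.degrees(psi).round(2))
    q=proj(c,T,np.array([s,tip])); print("slot,tip crop px",((q-[220,130])*3.3).round(0).tolist())
    return c,T
E
python3 - <<'E'
from kl import *
kl("w11")
E
```

```text
t 10.13 p [0.6012 0.0329 0.2628] psi -173.82 tilt [0.0034 0.0032] F [ 0.07  0.02 -1.72] M [ 0.04  -0.038 -0.029] op 0.435 q [-0.14  0.21  1.5   0.    1.42 -1.82]
delta tool mm [-0.53  0.6   7.44] tilt tool [-0.0047  0.0026] psi -173.82
slot,tip crop px [[306.0, 382.0], [303.0, 389.0]]
```

Call:
arm_command:
  motion: "-0.003 0.004 0.01 0 0 0 0.3; 0 0 0.02 0 0 0 0.3; 0 0 0.02 0 0 0 0.3; 0 0 0 0 0 0 0.3"

```text
time_s: 10.52
eef_pos: [0.6029, 0.0339, 0.2537]
eef_rot: [0.003, -0.054, 0.999, 0.001]
wrist_force: [0.6, -0.3, -1.2]
opening: 0.433
```

```bash
python3 - <<'E'
from kl import *
kl("w12")
E
```

```text
t 10.57 p [0.603  0.0338 0.2542] psi -173.82 tilt [0.0071 0.0027] F [ 0.38  0.57 -1.29] M [-0.06   0.014  0.004] op 0.431 q [-0.14  0.22  1.51  0.    1.4  -1.82]
delta tool mm [ 1.42  0.02 -1.52] tilt tool [-0.0077  0.0018] psi -173.81
slot,tip crop px [[303.0, 384.0], [303.0, 389.0]]
```

Call:
arm_command:
  motion: "0 0.002 0.015 0 0 0 0.3; 0 0 0.02 0 0 0 0.3; 0 0 0.02 0 0 0 0.3; 0 0 0 0 0 0 0.3"

```text
time_s: 10.95
eef_pos: [0.6033, 0.0342, 0.2432]
eef_rot: [0.004, -0.054, 0.999, 0.001]
wrist_force: [-0.7, -0.0, -1.3]
opening: 0.435
```

```bash
python3 - <<'E'
from kl import *
kl("w13")
E
```

```text
t 11.0 p [0.6035 0.0342 0.2436] psi -173.81 tilt [0.0087 0.0023] F [ 0.43  0.03 -0.97] M [ 0.008 -0.06   0.025] op 0.434 q [-0.14  0.23  1.52  0.    1.38 -1.82]
delta tool mm [  2.04  -0.27 -12.07] tilt tool [-0.0094  0.0013] psi -173.81
slot,tip crop px [[302.0, 396.0], [303.0, 389.0]]
```

Call:
arm_command:
  motion: "-0.001 0.003 0.025 0 0 0 0.3; 0 0 0.03 0 0 0 0.3; 0 0 0.03 0 0 0 0.3; 0 0 0 0 0 0 0.3"

```text
time_s: 11.38
eef_pos: [0.6033, 0.0348, 0.2257]
eef_rot: [0.004, -0.054, 0.999, 0.001]
wrist_force: [-0.3, 0.7, -1.4]
opening: 0.437
```

```bash
python3 - <<'E'
from kl import *
kl("w14")
E
```

```text
t 11.43 p [0.6035 0.0348 0.2263] psi -173.81 tilt [0.0084 0.0019] F [ 0.65  0.57 -1.12] M [ 0.01  -0.043 -0.009] op 0.44 q [-0.14  0.24  1.54  0.    1.35 -1.82]
delta tool mm [  2.03  -0.78 -29.16] tilt tool [-0.0092  0.0008] psi -173.81
slot,tip crop px [[299.0, 422.0], [303.0, 389.0]]
```

Call:
arm_command:
  motion: "0 0 0.03 0 0 0 0.3; 0 0 0.03 0 0 0 0.3; 0 0 0.03 0 0 0 0.3; 0 0 0.02 0 0 0 0.3; 0 0 0 0 0 0 0.3"

```text
time_s: 11.9
eef_pos: [0.6036, 0.0347, 0.2031]
eef_rot: [0.004, -0.054, 0.999, 0.001]
wrist_force: [0.3, -0.4, -0.7]
opening: 0.434
```

```bash
python3 - <<'E'
from kl import *
kl("w15")
E
```

```text
t 11.95 p [0.6037 0.0347 0.2034] psi -173.81 tilt [0.0086 0.0015] F [ 0.18 -0.6  -0.46] M [0.025 0.051 0.006] op 0.439 q [-0.14  0.26  1.56  0.    1.3  -1.82]
delta tool mm [  1.81  -0.64 -52.15] tilt tool [-0.0088  0.0004] psi -173.81
slot,tip crop px [[299.0, 465.0], [303.0, 389.0]]
```

Call:
arm_command:
  motion: "0 0 0.02 0 0 0 0.3; 0 0 0.02 0 0 0 0.3; 0 0 0.02 0 0 0 0.3; 0 0 0.01 0 0 0 0.3; 0 0 0 0 0 0 0.3"

```text
time_s: 12.42
eef_pos: [0.6043, 0.0346, 0.1917]
eef_rot: [0.005, -0.054, 0.999, 0.0]
wrist_force: [-2.5, -0.1, -1.8]
opening: 0.433
```

```bash
python3 - <<'E'
from kl import *
kl("w16")
E
```

```text
t 12.47 p [0.6043 0.0346 0.1916] psi -173.79 tilt [0.01   0.0009] F [-3.65 -0.02  3.2 ] M [ 0.078  0.894 -0.062] op 0.433 q [-0.14  0.28  1.57  0.    1.28 -1.82]
delta tool mm [  2.21  -0.51 -64.37] tilt tool [-0.0101 -0.0002] psi -173.79
slot,tip crop px [[299.0, 490.0], [303.0, 389.0]]
```

Call:
arm_command:
  motion: "0.003 0 0.003 0 0 0.06 0.3; 0 0 0.002 0 0 0.06 0.3; 0 0 0.002 0 0 0.06 0.3"

```text
time_s: 12.77
eef_pos: [0.6034, 0.0345, 0.1916]
eef_rot: [0.005, 0.042, 0.999, 0.0]
wrist_force: [-6.9, -0.8, 6.0]
opening: 0.432
```

```bash
python3 - <<'E'
from h import *
st()
E
```

```text
t 12.77 p [0.6034 0.0345 0.1916] psi 175.13 tilt [0.0095 0.0005] F [-6.9  -0.83  6.01] M [-0.085  1.189  0.339] op 0.432 q [-0.14  0.27  1.58  0.    1.28 -1.63]
```

Call:
arm_command:
  motion: "0.006 0 0.002 0 0 0.06 0.3; 0.003 0 0.002 0 0 0.06 0.3"

```text
time_s: 12.93
eef_pos: [0.603, 0.0343, 0.1917]
eef_rot: [0.007, 0.107, 0.994, 0.0]
wrist_force: [-1.0, -0.5, 1.6]
opening: 0.434
```

```bash
python3 - <<'E'
from kl import *
kl("w17")
E
```

```text
t 12.98 p [0.603  0.0343 0.1917] psi 167.55 tilt [ 0.0135 -0.0014] F [-0.99 -0.85  2.17] M [-0.292  0.181  0.902] op 0.439 q [-0.14  0.27  1.58  0.    1.28 -1.49]
delta tool mm [  0.48  -0.76 -64.34] tilt tool [-0.0134  0.0016] psi 167.87
slot,tip crop px [[297.0, 499.0], [304.0, 388.0]]
```

Call:
arm_command:
  motion: "0 0 0 0 0 -0.08 0.3; 0 0 0 0 0 -0.08 0.3; 0 0 0 0 0 -0.08 0.3; 0 0 0 0 0 -0.06 0.3; 0 0 0 0 0 0 0.3"

```text
time_s: 13.45
eef_pos: [0.6031, 0.0347, 0.1917]
eef_rot: [0.007, -0.062, 0.998, -0.0]
wrist_force: [-2.7, -0.0, 2.7]
opening: 0.433
```

```bash
python3 - <<'E'
from kl import *
kl("w18")
E
```

```text
t 13.5 p [0.6031 0.0347 0.1917] psi -173.06 tilt [0.0131 0.0005] F [-2.91 -0.86  3.03] M [-0.005  0.803 -0.033] op 0.435 q [-0.14  0.27  1.58  0.    1.28 -1.83]
delta tool mm [  1.12  -0.64 -64.32] tilt tool [-0.0132 -0.0011] psi -173.15
slot,tip crop px [[298.0, 496.0], [303.0, 389.0]]
```

Call:
arm_command:
  motion: "0.001 0 -0.01 0 0.005 0.012 0.3; 0 0 -0.05 0 0 0 0.3; 0 0 -0.1 0 0 0 0.3; 0 0 -0.1 0 0 0 0.3; 0 0 -0.12 0 0 0 0.3; 0 0 -0.12 0 0 0 0.3; 0 0 -0.1 0 0 0 0.3; 0 0 0 0 0 0 0.3; 0 0 0 0 0 0 0.3"

```text
time_s: 14.3
eef_pos: [0.6049, 0.0351, 0.3176]
eef_rot: [0.008, -0.048, 0.999, 0.001]
wrist_force: [-1.1, -0.9, -1.6]
opening: 0.431
```

```bash
python3 - <<'E'
from h import *
np.save("slot.npy",[.6030,.0345,.168])
q=np.load("rail.npy")
K=pl(q,[[q[3]-.055,-.08,.28]])[0]
plan(K,q[2]+np.pi,.3)
E
```

```text
from [0.6049 0.0351 0.3176] psi -174.47 q [-0.14  0.18  1.43  0.    1.51 -1.81] t 14.3 F [-1.1 -0.9 -1.6] n 7 tilt [ 0.0154  0.0017 -0.9999] open 0.431
0.068 0.158 0.027 0.000 0.002 -0.095 0.3; 0.052 0.164 0.027 0.000 0.002 -0.095 0.3; 0.035 0.169 0.027 0.000 0.002 -0.095 0.3; 0.018 0.171 0.027 0.000 0.002 -0.095 0.3; 0.001 0.172 0.027 0.000 0.002 -0.095 0.3; -0.016 0.172 0.027 0.000 0.002 -0.095 0.3; -0.033 0.169 0.027 0.000 0.002 -0.095 0.3
```

Call:
arm_command:
  motion: "0.068 0.158 0.02 0 0.002 -0.095 0.3; 0.052 0.164 0.02 0 0.002 -0.095 0.3; 0.035 0.169 0.02 0 0.002 -0.095 0.3; 0.02 0.17 0.02 0 0.002 -0.095 0.3; 0 0.17 0.02 0 0.002 -0.095 0.3; -0.015 0.17 0.02 0 0.002 -0.095 0.3; -0.03 0.17 0.02 0 0.002 -0.095 0.3; 0 0 0 0 0 0 0.3; 0 0 0 0 0 0 0.3; 0 0 0 0 0 0 0.3"

```text
time_s: 15.13
eef_pos: [0.4796, 0.251, 0.2756]
eef_rot: [-0.005, -0.398, 0.917, -0.002]
wrist_force: [0.4, 0.5, -0.6]
opening: 0.434
```

```bash
python3 - <<'E'
from look import *
q=np.load("rail.npy")
c,T=look("w19")
print(proj(c,T,pl(q,[[q[3]-.017,-.08,.174],[q[3]-.017,0,.174]])).round(1))
K=pl(q,[[q[3]-.055,-.08,.155]])[0]
plan(K,q[2]+np.pi,.3)
E
```

```text
t 15.18 p [0.4799 0.2505 0.2756] psi -133.17 tilt [-0.0075 -0.0069] F [ 0.58 -0.28 -1.37] M [-0.031 -0.051 -0.034] op 0.435 q [ 0.26  0.08  1.63 -0.    1.44 -2.12]
[[300.6 297. ]
 [404.  299.3]]
from [0.4804 0.2501 0.276 ] psi -133.21 q [ 0.26  0.08  1.63 -0.    1.44 -2.12] t 15.23 F [ 0.4 -0.9 -1.6] n 4 tilt [-0.0069 -0.007  -1.    ] open 0.43
-0.004 -0.011 0.151 0.000 -0.002 0.006 0.3; -0.004 -0.011 0.151 0.000 -0.002 0.006 0.3; -0.004 -0.011 0.151 0.000 -0.002 0.006 0.3; -0.005 -0.011 0.151 0.000 -0.002 0.006 0.3
```

Call:
arm_command:
  motion: "-0.01 -0.02 0.1 0 -0.003 0.01 0.3; -0.005 -0.015 0.15 0 -0.003 0.008 0.3; 0 -0.01 0.15 0 -0.002 0.006 0.3; 0 0 0.13 0 0 0 0.3; 0 0 0.05 0 0 0 0.3; 0 0 0 0 0 0 0.3; 0 0 0 0 0 0 0.3"

```text
time_s: 15.82
eef_pos: [0.4973, 0.2384, 0.1593]
eef_rot: [0.004, -0.377, 0.926, -0.001]
wrist_force: [-0.9, 0.9, -1.4]
opening: 0.433
```

```bash
python3 - <<'E'
from look import *
q=np.load("rail.npy")
c,T=look("w20")
print(proj(c,T,pl(q,[[q[3]-.017,-.08,.174],[q[3]-.017,0,.174]])).round(1))
plan(pl(q,[[q[3]-.055,-.08,.153]])[0],q[2]+np.pi,.3)
plan(pl(q,[[q[3],-.08,.153]])[0],q[2]+np.pi,.3)
E
```

```text
t 15.87 p [0.4976 0.2385 0.1597] psi -135.7 tilt [0.009  0.0002] F [ 0.2  -0.53 -1.26] M [-0.047  0.033  0.056] op 0.431 q [ 0.23  0.2   1.74 -0.    1.2  -2.11]
[[340.7 392.8]
 [519.4 390. ]]
from [0.498  0.2389 0.1604] psi -135.67 q [ 0.23  0.2   1.74 -0.    1.2  -2.11] t 15.92 F [ 0.2 -0.3 -0.6] n 1 tilt [ 1.050e-02  7.000e-04 -9.999e-01] open 0.431
0.005 0.059 0.037 -0.007 0.008 -0.016 0.3
from [0.498  0.2389 0.1604] psi -135.67 q [ 0.23  0.2   1.74 -0.    1.2  -2.11] t 15.92 F [ 0.2 -0.3 -0.6] n 2 tilt [ 1.050e-02  7.000e-04 -9.999e-01] open 0.431
-0.135 0.032 0.019 -0.003 0.004 -0.008 0.3; -0.135 0.031 0.019 -0.003 0.004 -0.008 0.3
```

Call:
arm_command:
  motion: "0.005 0.03 0.02 -0.004 0.005 -0.008 0.3; 0 0.029 0.015 -0.003 0.003 -0.008 0.3; 0 0 0 0 0 0 0.3; 0 0 0 0 0 0 0.3"

```text
time_s: 16.25
eef_pos: [0.4912, 0.2484, 0.158]
eef_rot: [0.004, -0.386, 0.923, -0.0]
wrist_force: [0.7, 0.2, -1.3]
opening: 0.43
```

```bash
python3 - <<'E'
from look import *
q=np.load("rail.npy")
c,T=look("w21")
print(proj(c,T,pl(q,[[q[3]-.017,-.08,.174],[q[3]-.017,0,.174]])).round(1))
plan(pl(q,[[q[3],-.08,.153]])[0],q[2]+np.pi,.3)
E
```

```text
t 16.3 p [0.4912 0.2485 0.158 ] psi -134.61 tilt [0.0067 0.0024] F [-0.33  1.11 -1.91] M [0.018 0.072 0.013] op 0.429 q [ 0.25  0.2   1.74  0.    1.19 -2.11]
[[313.8 393.6]
 [495.5 393.2]]
from [0.4912 0.2483 0.1579] psi -134.63 q [ 0.25  0.2   1.74  0.    1.19 -2.11] t 16.35 F [ 0.4  0.4 -1.8] n 2 tilt [ 0.0065  0.0023 -1.    ] open 0.433
-0.131 0.001 0.012 -0.001 0.003 0.001 0.3; -0.131 0.001 0.012 -0.001 0.003 0.001 0.3
```

Call:
arm_command:
  motion: "0 0 0.025 0 0 0 0.3; -0.06 0 0 0 0 0 0.3; -0.1 0 0 0 0 0 0.3; -0.08 0 0 0 0 0 0.3; -0.02 0 0 0 0 0 0.3; 0 0 0 0 0 0 0.3; 0 0 0 0 0 0 0.3"

```text
time_s: 16.93
eef_pos: [0.5282, 0.2861, 0.1513]
eef_rot: [0.003, -0.386, 0.923, -0.001]
wrist_force: [0.1, 0.0, -0.5]
opening: 0.436
```

```bash
python3 - <<'E'
from look import *
q=np.load("rail.npy")
c,T=look("w22")
plan(pl(q,[[q[3],-.08,.125]])[0],q[2]+np.pi,.3)
E
```

```text
t 16.98 p [0.528  0.2859 0.1513] psi -134.63 tilt [0.0055 0.0012] F [-0.53 -0.57 -1.56] M [0.054 0.004 0.063] op 0.432 q [ 0.3   0.31  1.62 -0.    1.21 -2.06]
from [0.5279 0.2858 0.1514] psi -134.65 q [ 0.3   0.31  1.62 -0.    1.21 -2.06] t 17.03 F [ 0.2 -0.9 -1. ] n 1 tilt [ 0.0055  0.0012 -1.    ] open 0.432
0.001 0.001 0.132 -0.003 0.004 0.001 0.3
```

Hook is through the bow (tip at 313,290). Lower 28 mm until it rests, then release.

Call:
arm_command:
  motion: "0 0 0.05 0 0 0 0.3; 0 0 0.05 0 0 0 0.3; 0 0 0.035 0 0 0 0.3; 0 0 0 0 0 0 0.3; 0 0 0 0 0 0 0.65; 0 0 0 0 0 0 0.65; 0 0 0 0 0 0 0.65; 0 0 0 0 0 0 0.65"

```text
time_s: 17.7
eef_pos: [0.5262, 0.2839, 0.1208]
eef_rot: [0.002, -0.385, 0.923, -0.001]
wrist_force: [-0.1, 0.2, -0.2]
opening: 0.648
```

```bash
python3 - <<'E'
from look import *
q=np.load("rail.npy")
c,T=look("w23")
plan(pl(q,[[q[3],-.08,.20]])[0],q[2]+np.pi,.65)
E
```

```text
t 17.75 p [0.5263 0.284  0.121 ] psi -134.72 tilt [0.0038 0.0004] F [ 1.78 -0.07  0.12] M [-0.038 -0.024 -0.017] op 0.651 q [ 0.3   0.35  1.64 -0.    1.15 -2.06]
from [0.5264 0.284  0.121 ] psi -134.72 q [ 0.3   0.35  1.64 -0.    1.15 -2.06] t 17.8 F [ 0.4 -0.3  0.3] n 2 tilt [ 4.e-03  4.e-04 -1.e+00] open 0.652
-0.006 0.001 -0.197 -0.001 0.001 -0.000 0.65; -0.006 0.001 -0.197 -0.001 0.001 -0.000 0.65
```

Call:
arm_command:
  motion: "0 0 -0.1 0 0 0 0.65; 0 0 -0.2 0 0 0 0.65; 0 0 -0.12 0 0 0 0.65; 0 0.12 -0.02 0 0 0 0.65; 0 0.15 0 0 0 0 0.65; 0 0.12 0 0 0 0 0.65; 0 0 0 0 0 0 0.65; 0 0 0 0 0 0 0.65"

```text
time_s: 18.47
eef_pos: [0.4708, 0.3407, 0.2165]
eef_rot: [0.005, -0.384, 0.923, -0.0]
wrist_force: [0.1, -0.1, -0.4]
opening: 0.652
```

```bash
python3 - <<'E'
from look import *
q=np.load("rail.npy")
c,T=look("w24")
print(proj(c,T,pl(q,[[q[3]-.017,0,.174],[q[3]-.006,-.019,.156],[q[3]-.006,.019,.156]])).round(1))
plan(pl(q,[[q[3],0,.20]])[0],q[2]+np.pi,.65)
E
```

```text
t 18.52 p [0.4708 0.3407 0.2164] psi -134.89 tilt [0.0087 0.0035] F [-0.02  0.64  0.56] M [0.03  0.032 0.021] op 0.647 q [ 0.42  0.2   1.61 -0.    1.32 -1.94]
[[316.  244.7]
 [285.2 253.8]
 [346.7 253.6]]
from [0.4712 0.3401 0.2161] psi -134.94 q [ 0.42  0.2   1.61 -0.    1.32 -1.94] t 18.57 F [-1.   0.3  0. ] n 1 tilt [ 0.0084  0.0031 -1.    ] open 0.654
-0.006 0.008 0.080 -0.004 0.008 -0.004 0.65
```

Call:
arm_command:
  motion: "-0.01 0.004 0.08 -0.004 0.008 -0.004 0.65; 0 0 0.12 0 0 0 0.65; 0 0 0.12 0 0 0 0.65; 0 0 0.1 0 0 0 0.65; 0 0 0.02 0 0 0 0.65; 0 0 0 0 0 0 0.65; 0 0 0 0 0 0 0.65"

```text
time_s: 19.15
eef_pos: [0.4785, 0.3377, 0.126]
eef_rot: [0.001, -0.382, 0.924, -0.001]
wrist_force: [0.1, 0.1, -0.7]
opening: 0.652
```

```bash
python3 - <<'E'
from look import *
q=np.load("rail.npy")
c,T=look("w25")
plan(pl(q,[[q[3]+.0025,0,.121]])[0],q[2]+np.pi,.65)
E
```

```text
t 19.2 p [0.4787 0.3378 0.1264] psi -135.08 tilt [ 0.0034 -0.0001] F [-0.2   0.27  0.04] M [-0.094  0.012 -0.048] op 0.648 q [ 0.41  0.32  1.67 -0.    1.16 -1.94]
from [0.479  0.3382 0.127 ] psi -135.07 q [ 0.41  0.31  1.67 -0.    1.15 -1.94] t 19.25 F [1.  0.3 0.4] n 1 tilt [ 4.6e-03  5.0e-04 -1.0e+00] open 0.648
0.002 0.043 0.030 -0.003 0.003 -0.006 0.65
```

Call:
arm_command:
  motion: "0.002 0.043 0.02 -0.003 0.003 -0.006 0.65; 0 0 0.005 0 0 0 0.65; 0 0 0 0 0 0 0.65; 0 0 0 0 0 0 0.3; 0 0 0 0 0 0 0.3; 0 0 0 0 0 0 0.3; 0 0 0 0 0 0 0.3; 0 0 0 0 0 0 0.3"

```text
time_s: 19.92
eef_pos: [0.4744, 0.3463, 0.1267]
eef_rot: [0.004, -0.386, 0.923, 0.0]
wrist_force: [0.0, -0.6, -1.3]
opening: 0.433
```

```bash
python3 - <<'E'
from look import *
q=np.load("rail.npy")
c,T=look("w26")
plan(pl(q,[[q[3]+.0025,0,.153]])[0],q[2]+np.pi,.3)
E
```

```text
t 19.97 p [0.4744 0.3463 0.1266] psi -134.61 tilt [0.0071 0.004 ] F [-0.01  0.49 -0.79] M [-0.025  0.002 -0.056] op 0.434 q [ 0.43  0.31  1.67  0.    1.15 -1.94]
from [0.4744 0.3463 0.1266] psi -134.61 q [ 0.43  0.31  1.67  0.    1.15 -1.94] t 20.02 F [-0.1  0.1 -1.8] n 1 tilt [ 0.0071  0.0039 -1.    ] open 0.434
0.015 -0.002 -0.132 -0.002 0.007 0.002 0.3
```

Call:
arm_command:
  motion: "0 0 -0.05 0 0 0 0.3; 0 0 -0.05 0 0 0 0.3; 0 0 -0.04 0 0 0 0.3; 0 0 0 0 0 0 0.3; 0 0 0 0 0 0 0.3; 0.06 0 0 0 0 0 0.3; 0.1 0 0 0 0 0 0.3; 0.15 0 0 0 0 0 0.3; 0 0 -0.02 0 0 0 0.3; 0 0 0 0 0 0 0.3"

```text
time_s: 20.85
eef_pos: [0.4291, 0.3005, 0.1617]
eef_rot: [0.005, -0.386, 0.923, 0.001]
wrist_force: [-0.2, 0.1, -0.0]
opening: 0.433
```

Call:
arm_command:
  motion: "0 0 -0.2 0 0 0 0.3; 0 0 -0.2 0 0 0 0.3; 0 0 -0.2 0 0 0 0.3; 0 0 -0.05 0 0 0 0.3; 0 0 0 0 0 0 0.3; 0 0 0 0 0 0 0.3"

```text
time_s: 21.35
eef_pos: [0.4285, 0.3006, 0.296]
eef_rot: [0.004, -0.386, 0.923, 0.001]
wrist_force: [-0.5, 0.0, -1.7]
opening: 0.434
```

```bash
python3 - <<'E'
from look import *
s=np.load("slot.npy");c,T=look("w27")
plan([*s[:2],.31],np.radians(186.1),.3)
E
```

```text
t 21.4 p [0.4283 0.3005 0.2954] psi -134.63 tilt [0.0056 0.0038] F [ 0.04  0.4  -0.2 ] M [-0.024  0.04  -0.016] op 0.438 q [ 0.38  0.01  1.66  0.    1.46 -1.98]
from [0.4276 0.3002 0.2942] psi -134.63 q [ 0.38  0.01  1.66  0.    1.46 -1.98] t 21.45 F [-0.2  0.7 -1.6] n 8 tilt [ 0.0033  0.0029 -1.    ] open 0.433
0.041 -0.195 -0.010 -0.000 0.001 0.082 0.3; 0.024 -0.197 -0.010 -0.000 0.001 0.082 0.3; 0.007 -0.199 -0.010 -0.000 0.001 0.082 0.3; -0.010 -0.199 -0.010 -0.000 0.001 0.082 0.3; -0.027 -0.197 -0.010 -0.000 0.001 0.082 0.3; -0.043 -0.194 -0.010 -0.000 0.001 0.082 0.3; -0.060 -0.190 -0.010 -0.000 0.001 0.082 0.3; -0.076 -0.184 -0.010 -0.000 0.001 0.082 0.3
```

Call:
arm_command:
  motion: "0.041 -0.195 -0.03 0 0.002 0.082 0.3; 0.024 -0.197 -0.03 0 0.001 0.082 0.3; 0.007 -0.199 -0.03 0 0.001 0.082 0.3; -0.01 -0.199 -0.03 0 0.001 0.082 0.3; -0.027 -0.197 -0.03 0 0.001 0.082 0.3; -0.043 -0.194 -0.02 0 0.001 0.082 0.3; -0.06 -0.19 -0.01 0 0.001 0.082 0.3; -0.076 -0.15 -0.01 0 0.001 0.082 0.3; 0 0 0 0 0 0 0.3; 0 0 0 0 0 0 0.3"

```text
time_s: 22.28
eef_pos: [0.5988, 0.0293, 0.3055]
eef_rot: [-0.021, -0.039, 0.999, 0.0]
wrist_force: [-0.3, 0.8, -1.0]
opening: 0.436
```

```bash
python3 - <<'E'
from kl import *
camera("wrist");kl("w28",(.0002,0),.0926)
s=np.load("slot.npy")
plan([*s[:2],.30],np.radians(186.1),.3)
E
```

```text
t 22.38 p [0.598  0.0306 0.3057] psi -175.4 tilt [-0.0429 -0.0014] F [-0.28  0.04 -1.55] M [-0.049 -0.057 -0.004] op 0.432 q [-0.14  0.21  1.42 -0.01  1.55 -1.79]
delta tool mm [-11.15   2.38  45.67] tilt tool [0.0415 0.002 ] psi -175.33
slot,tip crop px [[317.0, 378.0], [308.0, 386.0]]
from [0.598  0.0314 0.3066] psi -175.33 q [-0.14  0.21  1.42 -0.01  1.55 -1.79] t 22.43 F [-0.5 -0.  -0.3] n 1 tilt [-0.0415 -0.0014 -0.9991] open 0.434
-0.026 0.013 0.033 0.002 -0.040 -0.024 0.3
```

Call:
arm_command:
  motion: "-0.026 0.013 0 0.004 -0.046 -0.024 0.3; 0 0 0 0 0 0 0.3; 0 0 0 0 0 0 0.3; 0 0 0 0 0 0 0.3"

```text
time_s: 22.77
eef_pos: [0.6004, 0.0397, 0.3057]
eef_rot: [0.002, -0.057, 0.998, -0.0]
wrist_force: [-0.2, -0.1, -0.6]
opening: 0.435
```

```bash
cat >> kl.py <<'E'
def toolpt(c,T,uvcrop,z):
    "tool coords of point at tool z=z seen at crop pixel"
    M=np.array(c["mount"]);u=cv2.undistortPoints(np.array([[[220+uvcrop[0]/3.3,130+uvcrop[1]/3.3]]]),np.array(c["intrinsics"]),np.array(c["distortion"]))[0,0]
    d=M[:3,:3]@np.array([u[0],u[1],1]);o=M[:3,3];return o+d*(z-o[2])/d[2]
E
python3 - <<'E'
from kl import *
c,T=kl("w29",(.0002,0),.0926)
for u in (192,423): print(toolpt(c,T,(u,463),.0286).round(4))
for u in (252,362): print(toolpt(c,T,(u,375),.0926).round(4))
E
```

```text
t 22.82 p [0.6005 0.0397 0.3058] psi -173.41 tilt [0.0048 0.0002] F [ 0.97  0.78 -0.52] M [ 0.02  0.03 -0.02] op 0.43 q [-0.13  0.19  1.45  0.    1.5  -1.82]
delta tool mm [-1.16 -5.01 45.19] tilt tool [-0.0051 -0.0006] psi -173.43
slot,tip crop px [[288.0, 341.0], [308.0, 386.0]]
[ 0.0057 -0.0186  0.0286]
[0.0057 0.0185 0.0286]
[ 0.0026 -0.012   0.0926]
[0.0026 0.0117 0.0926]
```

Call:
arm_command:
  motion: "-0.008 -0.03 0.03 0 -0.003 0.008 0.3; 0 0 0.06 0 0 0 0.3; 0 0 0.06 0 0 0 0.3; 0 0 0.04 0 0 0 0.3; 0 0 0 0 0 0 0.3; 0 0 0 0 0 0 0.3"

```text
time_s: 23.37
eef_pos: [0.6029, 0.033, 0.2624]
eef_rot: [0.003, -0.052, 0.999, 0.0]
wrist_force: [0.3, -0.4, 0.3]
opening: 0.431
```

```bash
python3 - <<'E'
from kl import *
np.save("slot.npy",[.6025,.0338,.168])
c,T=kl("w30",(.0002,-.0001),.0926)
E
```

```text
t 23.42 p [0.6027 0.033  0.2622] psi -173.99 tilt [0.005  0.0005] F [-0.86  1.24 -1.33] M [-0.018  0.02  -0.056] op 0.432 q [-0.14  0.22  1.5   0.    1.42 -1.82]
delta tool mm [0.89 0.97 2.33] tilt tool [-0.0062 -0.0003] psi -173.98
slot,tip crop px [[312.0, 379.0], [307.0, 386.0]]
```

Call:
arm_command:
  motion: "0 0.003 0.01 0 -0.002 0 0.3; 0 0 0.015 0 0 0 0.3; 0 0 0.015 0 0 0 0.3; 0 0 0 0 0 0 0.3"

```text
time_s: 23.8
eef_pos: [0.6036, 0.0336, 0.2558]
eef_rot: [0.005, -0.053, 0.999, -0.0]
wrist_force: [-0.8, 0.4, -0.4]
opening: 0.434
```

```bash
python3 - <<'E'
from kl import *
c,T=kl("w31",(.0002,-.0001),.0926)
E
```

```text
t 23.85 p [0.6037 0.0336 0.2561] psi -173.98 tilt [0.0107 0.0001] F [-0.7   0.14 -1.4 ] M [0.055 0.2   0.004] op 0.434 q [-0.14  0.22  1.51  0.    1.4  -1.82]
delta tool mm [ 1.95  0.55 -4.37] tilt tool [-0.0107 -0.001 ] psi -173.98
slot,tip crop px [[310.0, 382.0], [307.0, 386.0]]
```

Call:
arm_command:
  motion: "0.004 0.001 0.01 0 0.002 0 0.3; 0.001 0 0.015 0 0 0 0.3; 0.001 0 0.02 0 0 0 0.3; 0 0 0 0 0 0 0.3"

```text
time_s: 24.23
eef_pos: [0.6028, 0.0335, 0.2481]
eef_rot: [0.005, -0.053, 0.999, -0.001]
wrist_force: [-0.3, 0.1, -1.2]
opening: 0.43
```

```bash
python3 - <<'E'
from kl import *
c,T=kl("w32",(.0002,-.0001),.0926)
E
```

```text
t 24.28 p [0.603  0.0335 0.2483] psi -173.97 tilt [ 0.0104 -0.0008] F [-1.03 -0.68 -0.92] M [-0.011  0.215 -0.035] op 0.431 q [-0.14  0.22  1.52  0.    1.39 -1.82]
delta tool mm [  1.14   0.56 -12.07] tilt tool [-0.0104 -0.0018] psi -173.97
slot,tip crop px [[310.0, 396.0], [307.0, 386.0]]
```

Call:
arm_command:
  motion: "0 0.003 0.025 0 0.001 0 0.3; 0 0 0.03 0 0 0 0.3; 0 0 0.03 0 0 0 0.3; 0 0 0.03 0 0 0 0.3; 0 0 0.03 0 0 0 0.3; 0 0 0 0 0 0 0.3"

```text
time_s: 24.83
eef_pos: [0.6025, 0.0341, 0.2164]
eef_rot: [0.004, -0.053, 0.999, -0.001]
wrist_force: [-0.1, 0.3, -0.8]
opening: 0.439
```

```bash
python3 - <<'E'
from kl import *
c,T=kl("w33",(.0002,-.0001),.0926)
E
```

```text
t 24.88 p [0.6027 0.0341 0.217 ] psi -173.96 tilt [ 0.0082 -0.0011] F [ 0.42  0.06 -1.49] M [-0.01  -0.01  -0.009] op 0.432 q [-0.14  0.25  1.55  0.    1.33 -1.82]
delta tool mm [  0.85   0.06 -42.86] tilt tool [-0.009  -0.0023] psi -173.96
slot,tip crop px [[308.0, 447.0], [307.0, 386.0]]
```

Free of force, centred. Down the last 21 mm.

Call:
arm_command:
  motion: "0 0 0.025 0 0 0 0.3; 0 0 0.025 0 0 0 0.3; 0 0 0.02 0 0 0 0.3; 0 0 0.015 0 0 0 0.3; 0 0 0.015 0 0 0 0.3; 0 0 0.012 0 0 0 0.3; 0 0 0 0 0 0 0.3"

```text
time_s: 25.52
eef_pos: [0.6031, 0.0339, 0.1963]
eef_rot: [0.005, -0.053, 0.999, -0.001]
wrist_force: [-3.0, -0.5, 2.6]
opening: 0.431
```

```bash
python3 - <<'E'
from kl import *
c,T=kl("w34",(.0002,-.0001),.0926)
E
```

```text
t 25.57 p [0.6032 0.0339 0.1963] psi -173.95 tilt [ 0.0094 -0.002 ] F [-4.48 -0.37  5.35] M [ 0.054  1.057 -0.013] op 0.434 q [-0.14  0.27  1.57 -0.    1.29 -1.82]
delta tool mm [  0.73   0.24 -64.33] tilt tool [-0.0091 -0.0029] psi -173.96
slot,tip crop px [[309.0, 491.0], [307.0, 386.0]]
```

Home (contact at z 0.1963, as predicted). Turn.

Call:
arm_command:
  motion: "0.004 0 0 0 0 0.06 0.3; 0.002 0 0.001 0 0 0.06 0.3; 0.002 0 0.001 0 0 0.06 0.3; 0.002 0 0.001 0 0 0.06 0.3; 0.002 0 0.001 0 0 0.06 0.3"

```text
time_s: 26.03
eef_pos: [0.6021, 0.0338, 0.1963]
eef_rot: [0.007, 0.108, 0.994, -0.001]
wrist_force: [1.1, -2.4, 1.3]
opening: 0.429
```

```bash
python3 - <<'E'
from kl import *
c,T=kl("w35",(.0002,-.0001),.0926)
E
```

```text
t 26.08 p [0.6023 0.0337 0.1963] psi 167.36 tilt [ 0.014  -0.0033] F [-2.09 -1.07  1.68] M [-0.266  0.347  0.826] op 0.433 q [-0.14  0.27  1.58 -0.    1.28 -1.49]
delta tool mm [  0.1    0.28 -64.29] tilt tool [-0.0143 -0.0002] psi 167.67
slot,tip crop px [[309.0, 494.0], [307.0, 385.0]]
```

Call:
arm_command:
  motion: "0 0 0 0 0 -0.08 0.3; 0 0 0 0 0 -0.08 0.3; 0 0 0 0 0 -0.08 0.3; 0 0 0 0 0 -0.055 0.3; 0 0 0 0 0 0 0.3; 0 0 -0.01 0 0.003 0 0.3; 0 0 -0.05 0 0.003 0 0.3"

```text
time_s: 26.72
eef_pos: [0.602, 0.0338, 0.2056]
eef_rot: [0.003, -0.057, 0.998, -0.001]
wrist_force: [1.0, -0.2, -1.5]
opening: 0.433
```

```bash
python3 - <<'E'
from h import *
st()
E
```

```text
t 26.72 p [0.602  0.0338 0.2056] psi -173.48 tilt [ 0.0058 -0.0017] F [ 0.96 -0.19 -1.5 ] M [-0.038 -0.096  0.022] op 0.433 q [-0.14  0.26  1.56 -0.    1.31 -1.82]
```

Call:
arm_command:
  motion: "0 0 -0.1 0 0 0.005 0.3; 0 0 -0.1 0 0 0 0.3; 0 0 -0.12 0 0 0 0.3; 0 0 -0.12 0 0 0 0.3; 0 0 -0.1 0 0 0 0.3; 0 0 0 0 0 0 0.3; 0 0 0 0 0 0 0.3"

```text
time_s: 27.3
eef_pos: [0.6057, 0.0345, 0.3229]
eef_rot: [0.009, -0.05, 0.999, -0.001]
wrist_force: [-0.3, -0.8, -2.1]
opening: 0.428
```

```bash
python3 - <<'E'
from h import *
q=np.load("rail.npy")
plan(pl(q,[[q[3]-.055,0,.28]])[0],q[2]+np.pi,.3)
E
```

```text
from [0.6057 0.0345 0.3229] psi -174.21 q [-0.14  0.18  1.43  0.    1.52 -1.81] t 27.3 F [-0.3 -0.8 -2.1] n 9 tilt [ 1.760e-02 -3.000e-04 -9.998e-01] open 0.428
0.081 0.158 0.024 -0.000 0.002 -0.073 0.3; 0.069 0.164 0.024 -0.000 0.002 -0.073 0.3; 0.056 0.169 0.024 -0.000 0.002 -0.073 0.3; 0.043 0.172 0.024 -0.000 0.002 -0.073 0.3; 0.029 0.175 0.024 -0.000 0.002 -0.073 0.3; 0.016 0.177 0.024 -0.000 0.002 -0.073 0.3; 0.002 0.178 0.024 -0.000 0.002 -0.073 0.3; -0.011 0.177 0.024 -0.000 0.002 -0.073 0.3; -0.025 0.176 0.024 -0.000 0.002 -0.073 0.3
```

Call:
arm_command:
  motion: "0.08 0.158 0.02 0 0.002 -0.073 0.3; 0.07 0.164 0.02 0 0.002 -0.073 0.3; 0.055 0.17 0.02 0 0.002 -0.073 0.3; 0.045 0.17 0.02 0 0.002 -0.073 0.3; 0.03 0.175 0.02 0 0.002 -0.073 0.3; 0.015 0.175 0.02 0 0.002 -0.073 0.3; 0 0.175 0.02 0 0.002 -0.073 0.3; -0.01 0.175 0.02 0 0.002 -0.073 0.3; -0.025 0.15 0.02 0 0.002 -0.073 0.3; 0 0 0 0 0 0 0.3"

```text
time_s: 28.13
eef_pos: [0.4262, 0.304, 0.2712]
eef_rot: [-0.005, -0.394, 0.919, -0.003]
wrist_force: [-0.3, 0.3, -1.9]
opening: 0.437
```

```bash
python3 - <<'E'
from look import *
q=np.load("rail.npy")
camera("wrist");c,T=look("w36")
plan(pl(q,[[q[3]-.055,0,.158]])[0],q[2]+np.pi,.3)
E
```

```text
t 28.23 p [0.4289 0.3012 0.272 ] psi -133.96 tilt [-0.0049 -0.0118] F [ 0.81  0.73 -0.79] M [-0.027 -0.017 -0.013] op 0.436 q [ 0.39  0.04  1.68 -0.01  1.43 -1.98]
from [0.4299 0.3003 0.2725] psi -134.07 q [ 0.39  0.04  1.68 -0.01  1.43 -1.98] t 28.28 F [ 0.6  0.  -0.3] n 3 tilt [-0.004  -0.0118 -0.9999] open 0.433
-0.006 0.000 0.191 -0.002 -0.004 0.004 0.3; -0.006 0.000 0.191 -0.002 -0.004 0.004 0.3; -0.006 0.000 0.191 -0.002 -0.004 0.004 0.3
```

Call:
arm_command:
  motion: "-0.006 0 0.1 -0.002 -0.006 0.006 0.3; -0.006 0 0.15 -0.002 -0.006 0.004 0.3; -0.006 0 0.15 -0.002 0 0 0.3; 0 0 0.12 0 0 0 0.3; 0 0 0.03 0 0 0 0.3; 0 0 0 0 0 0 0.3; 0 0 0 0 0 0 0.3"

```text
time_s: 28.87
eef_pos: [0.442, 0.2954, 0.1614]
eef_rot: [0.005, -0.376, 0.927, -0.001]
wrist_force: [0.6, 0.5, -0.0]
opening: 0.432
```

```bash
python3 - <<'E'
from look import *
q=np.load("rail.npy")
c,T=look("w37")
print(proj(c,T,pl(q,[[q[3]-.017,0,.174]])).round(1))
plan(pl(q,[[q[3]-.055,0,.157]])[0],q[2]+np.pi,.3)
E
```

```text
t 28.92 p [0.4424 0.2955 0.1619] psi -135.82 tilt [0.0104 0.003 ] F [-0.34 -0.52 -1.04] M [-0.004  0.014 -0.   ] op 0.433 q [ 0.37  0.15  1.79 -0.    1.19 -1.98]
[[341.7 386.4]]
from [0.4426 0.296  0.1625] psi -135.79 q [ 0.37  0.15  1.79 -0.    1.19 -1.98] t 28.97 F [ 0.  -0.  -1.3] n 1 tilt [ 0.0116  0.0037 -0.9999] open 0.431
0.013 0.061 0.027 -0.005 0.010 -0.018 0.3
```

Call:
arm_command:
  motion: "0.008 0.03 0.015 -0.003 0.005 -0.01 0.3; 0.005 0.031 0.01 -0.002 0.004 -0.008 0.3; 0 0 0 0 0 0 0.3; 0 0 0 0 0 0 0.3"

```text
time_s: 29.3
eef_pos: [0.4341, 0.3047, 0.1619]
eef_rot: [0.004, -0.386, 0.923, 0.0]
wrist_force: [0.2, -0.1, -1.4]
opening: 0.431
```

```bash
python3 - <<'E'
from look import *
q=np.load("rail.npy")
c,T=look("w38")
print(proj(c,T,pl(q,[[q[3]-.017,0,.174]])).round(1))
plan(pl(q,[[q[3],0,.157]])[0],q[2]+np.pi,.3)
E
```

```text
t 29.35 p [0.4341 0.3048 0.1619] psi -134.62 tilt [0.0078 0.0039] F [ 0.16  0.03 -2.2 ] M [-0.007 -0.046  0.057] op 0.432 q [ 0.39  0.15  1.79  0.    1.19 -1.98]
[[313.4 387.9]]
from [0.4341 0.3046 0.1617] psi -134.64 q [ 0.39  0.15  1.79  0.    1.19 -1.98] t 29.4 F [-0.3 -0.7 -1.3] n 2 tilt [ 0.0077  0.0037 -1.    ] open 0.434
-0.131 0.000 0.012 -0.001 0.004 0.001 0.3; -0.131 0.001 0.012 -0.001 0.004 0.001 0.3
```

Call:
arm_command:
  motion: "0 0 0.022 0 0 0 0.3; -0.06 0 0 0 0 0 0.3; -0.1 0 0 0 0 0 0.3; -0.08 0 0 0 0 0 0.3; -0.02 0 0 0 0 0 0.3; 0 0 0 0 0 0 0.3; 0 0 0 0 0 0 0.3"

```text
time_s: 29.98
eef_pos: [0.4709, 0.3424, 0.1558]
eef_rot: [0.004, -0.386, 0.923, -0.0]
wrist_force: [0.3, 1.0, -1.0]
opening: 0.433
```

```bash
python3 - <<'E'
from look import *
q=np.load("rail.npy")
c,T=look("w39")
plan(pl(q,[[q[3],0,.127]])[0],q[2]+np.pi,.3)
E
```

```text
t 30.03 p [0.4707 0.3422 0.1557] psi -134.62 tilt [0.0063 0.0024] F [-0.41  0.32 -1.04] M [-0.013 -0.008 -0.008] op 0.431 q [ 0.43  0.27  1.66 -0.    1.2  -1.94]
from [0.4706 0.3421 0.1559] psi -134.63 q [ 0.43  0.27  1.66 -0.    1.2  -1.94] t 30.08 F [ 0.6  0.4 -1.7] n 1 tilt [ 0.0064  0.0024 -1.    ] open 0.433
-0.001 -0.001 0.144 -0.003 0.006 0.001 0.3
```

Call:
arm_command:
  motion: "-0.005 0 0.05 0 0 0 0.3; -0.003 0 0.05 0 0 0 0.3; 0 0 0.04 0 0 0 0.3; 0 0 0 0 0 0 0.3; 0 0 0 0 0 0 0.65; 0 0 0 0 0 0 0.65; 0 0 0 0 0 0 0.65; 0 0 0 0 0 0 0.65"

```text
time_s: 30.75
eef_pos: [0.4709, 0.3421, 0.1251]
eef_rot: [0.003, -0.385, 0.923, -0.0]
wrist_force: [-0.5, 0.2, 0.3]
opening: 0.647
```

Call:
arm_command:
  motion: "0 0 -0.1 0 0 0 0.65; 0 0 -0.2 0 0 0 0.65; 0 0 -0.12 0 0 0 0.65; 0 0.12 -0.02 0 0 0 0.65; 0 0.15 0 0 0 0 0.65; 0 0.12 0 0 0 0 0.65; 0 0 0 0 0 0 0.65; 0 0 0 0 0 0 0.65"

```text
time_s: 31.42
eef_pos: [0.4139, 0.3981, 0.2193]
eef_rot: [0.004, -0.384, 0.923, 0.0]
wrist_force: [-0.2, -1.0, 0.8]
opening: 0.651
```

```bash
python3 - <<'E'
from look import *
q=np.load("rail.npy")
camera("wrist");c,T=look("w40")
print(proj(c,T,pl(q,[[q[3]-.017,.08,.174],[q[3]-.006,.061,.156],[q[3]-.006,.099,.156]])).round(1))
plan(pl(q,[[q[3],.08,.20]])[0],q[2]+np.pi,.65)
E
```

```text
t 31.52 p [0.4143 0.3975 0.219 ] psi -134.91 tilt [0.0073 0.0036] F [-0.24 -0.5   0.6 ] M [ 0.009 -0.04   0.028] op 0.653 q [ 0.56  0.18  1.63 -0.    1.32 -1.8 ]
[[315.3 242.3]
 [284.9 251.6]
 [345.7 251.3]]
from [0.4146 0.3971 0.2187] psi -134.96 q [ 0.56  0.18  1.63 -0.    1.32 -1.8 ] t 31.57 F [ 0.5  1.  -0.4] n 1 tilt [ 0.007   0.0033 -1.    ] open 0.648
-0.002 0.007 0.093 -0.003 0.007 -0.004 0.65
```

```bash
python3 - <<'E'
from look import *
c,T=look("c10",(100,150,380,340),2.8)
im=cv2.imread("pics/c10.png");cv2.imwrite("pics/c10.png",cv2.convertScaleAbs(im,alpha=1.8,beta=20))
E
```

```text
t 31.62 p [0.4147 0.3968 0.2185] psi -134.99 tilt [0.0067 0.0031] F [-0.35 -0.4  -0.39] M [ 0.005  0.033 -0.021] op 0.65 q [ 0.56  0.19  1.63 -0.    1.32 -1.8 ]
```

Call:
arm_command:
  motion: "0 0.01 0.08 -0.003 0.007 -0.004 0.65; 0 0 0.12 0 0 0 0.65; 0 0 0.12 0 0 0 0.65; 0 0 0.1 0 0 0 0.65; 0 0 0.03 0 0 0 0.65; 0 0 0 0 0 0 0.65; 0 0 0 0 0 0 0.65"

```text
time_s: 32.25
eef_pos: [0.4153, 0.3946, 0.1194]
eef_rot: [-0.003, -0.382, 0.924, -0.0]
wrist_force: [1.1, 1.0, 0.5]
opening: 0.651
```

```bash
python3 - <<'E'
from look import *
q=np.load("rail.npy")
c,T=look("w41")
plan(pl(q,[[q[3]-.001,.08,.123]])[0],q[2]+np.pi,.65)
E
```

```text
t 32.3 p [0.4155 0.3947 0.1197] psi -135.07 tilt [-0.0046 -0.0024] F [-0.77 -0.64 -0.18] M [ 0.02  -0.014  0.   ] op 0.653 q [ 0.55  0.3   1.7   0.    1.14 -1.8 ]
from [0.4159 0.3951 0.1206] psi -135.06 q [ 0.55  0.3   1.7   0.    1.14 -1.8 ] t 32.35 F [-0.4  0.5  0.8] n 1 tilt [-0.0031 -0.0014 -1.    ] open 0.652
0.000 0.018 -0.012 0.001 -0.003 -0.006 0.65
```

Call:
arm_command:
  motion: "0 0.018 -0.018 0.001 0.002 -0.006 0.65; 0 0 0 0 0 0 0.65; 0 0 0 0 0 0 0.65; 0 0 0 0 0 0 0.3; 0 0 0 0 0 0 0.3; 0 0 0 0 0 0 0.3; 0 0 0 0 0 0 0.3; 0 0 0 0 0 0 0.3"

```text
time_s: 33.02
eef_pos: [0.416, 0.4002, 0.1304]
eef_rot: [0.002, -0.386, 0.923, -0.0]
wrist_force: [-0.1, -0.6, -1.9]
opening: 0.431
```

```bash
python3 - <<'E'
from look import *
q=np.load("rail.npy")
c,T=look("w42")
plan(pl(q,[[q[3],.08,.154]])[0],q[2]+np.pi,.3)
E
```

```text
t 33.07 p [0.416  0.4001 0.1303] psi -134.63 tilt [0.0046 0.0014] F [ 0.42  0.78 -1.17] M [ 0.003 -0.004  0.024] op 0.428 q [ 0.56  0.29  1.69 -0.    1.16 -1.8 ]
from [0.416  0.4001 0.1303] psi -134.63 q [ 0.56  0.29  1.69 -0.    1.16 -1.8 ] t 33.12 F [-0.8  0.1 -0.7] n 1 tilt [ 0.0045  0.0013 -1.    ] open 0.431
0.013 0.001 -0.119 -0.002 0.004 0.001 0.3
```

Call:
arm_command:
  motion: "0 0 -0.05 0 0 0 0.3; 0 0 -0.05 0 0 0 0.3; 0 0 -0.04 0 0 0 0.3; 0 0 0 0 0 0 0.3; 0 0 0 0 0 0 0.3; 0.06 0 0 0 0 0 0.3; 0.1 0 0 0 0 0 0.3; 0.15 0 0 0 0 0 0.3; 0 0 -0.02 0 0 0 0.3; 0 0 0 0 0 0 0.3"

```text
time_s: 33.95
eef_pos: [0.3705, 0.3543, 0.1652]
eef_rot: [0.003, -0.386, 0.923, -0.0]
wrist_force: [1.0, 0.9, -0.3]
opening: 0.43
```

Call:
arm_command:
  motion: "0 0 -0.2 0 0 0 0.3; 0 0 -0.2 0 0 0 0.3; 0 0 -0.2 0 0 0 0.3; 0 0 -0.05 0 0 0 0.3; 0 0 0 0 0 0 0.3; 0 0 0 0 0 0 0.3"

```text
time_s: 34.45
eef_pos: [0.3705, 0.3547, 0.2996]
eef_rot: [0.002, -0.386, 0.923, -0.0]
wrist_force: [0.6, -1.0, -0.4]
opening: 0.431
```

```bash
python3 - <<'E'
from look import *
s=np.load("slot.npy");c,T=look("w43")
plan([.6026,.0338,.315],np.radians(186.1),.3)
E
```

```text
t 34.5 p [0.3703 0.3546 0.299 ] psi -134.65 tilt [0.0024 0.0006] F [ 0.45  0.23 -0.5 ] M [ 0.015 -0.018 -0.054] op 0.432 q [ 0.53 -0.01  1.68 -0.    1.47 -1.83]
from [0.3696 0.3542 0.2978] psi -134.65 q [ 0.53 -0.01  1.68 -0.    1.47 -1.83] t 34.55 F [ 0.1 -0.2 -1.1] n 10 tilt [ 3.e-04 -7.e-04 -1.e+00] open 0.431
0.032 -0.195 -0.009 -0.000 -0.000 0.065 0.3; 0.019 -0.197 -0.009 -0.000 -0.000 0.065 0.3; 0.005 -0.198 -0.009 -0.000 -0.000 0.065 0.3; -0.008 -0.198 -0.009 -0.000 -0.000 0.065 0.3; -0.022 -0.197 -0.009 -0.000 -0.000 0.065 0.3; -0.035 -0.195 -0.009 -0.000 -0.000 0.065 0.3; -0.049 -0.192 -0.009 -0.000 -0.000 0.065 0.3; -0.062 -0.188 -0.009 -0.000 -0.000 0.065 0.3; -0.074 -0.184 -0.009 -0.000 -0.000 0.065 0.3; -0.087 -0.178 -0.009 -0.000 -0.000 0.065 0.3
```

Call:
arm_command:
  motion: "0.032 -0.195 -0.03 0 0.001 0.065 0.3; 0.02 -0.197 -0.03 0 0.001 0.065 0.3; 0.005 -0.198 -0.03 0 0.001 0.065 0.3; -0.01 -0.198 -0.03 0 0.001 0.065 0.3; -0.02 -0.197 -0.03 0 0.001 0.065 0.3; -0.035 -0.195 -0.03 0 0 0.065 0.3; -0.05 -0.192 -0.02 0 0 0.065 0.3; -0.06 -0.188 -0.02 0 0 0.065 0.3; -0.075 -0.18 -0.01 0 0 0.065 0.3; -0.085 -0.15 -0.01 0 0 0.065 0.3"

```text
time_s: 35.38
eef_pos: [0.5973, 0.0309, 0.3201]
eef_rot: [-0.021, -0.048, 0.999, -0.002]
wrist_force: [0.3, 0.2, -0.9]
opening: 0.432
```

Call:
arm_command:
  motion: "0 0 0 0 0 0 0.3; 0 0 0 0 0 0 0.3"

```text
time_s: 35.55
eef_pos: [0.5993, 0.0238, 0.3138]
eef_rot: [-0.025, -0.042, 0.999, -0.002]
wrist_force: [0.6, 0.4, -1.5]
opening: 0.429
```

```bash
python3 - <<'E'
from kl import *
camera("wrist");c,T=kl("w44",(.0002,-.0001),.0963)
plan([.6026,.0338,.31],np.radians(186.1),.3)
E
```

```text
t 35.65 p [0.5985 0.025  0.314 ] psi -175.07 tilt [-0.0491 -0.0064] F [ 0.58  0.46 -0.85] M [ 0.104 -0.024  0.044] op 0.428 q [-0.15  0.21  1.4  -0.01  1.57 -1.81]
delta tool mm [-11.97   7.93  50.29] tilt tool [ 0.0481 -0.0021] psi -175.0
slot,tip crop px [[337.0, 373.0], [307.0, 381.0]]
from [0.5985 0.0259 0.315 ] psi -175.0 q [-0.15  0.21  1.4  -0.01  1.57 -1.81] t 35.7 F [-0.6  1.1 -0.8] n 1 tilt [-0.0478 -0.0063 -0.9988] open 0.427
-0.024 0.038 0.025 -0.002 -0.046 -0.018 0.3
```

Call:
arm_command:
  motion: "-0.024 0.035 0 0 -0.05 -0.018 0.3; 0 0 0 0 0 0 0.3; 0 0 0 0 0 0 0.3; 0 0 0 0 0 0 0.3"

```text
time_s: 36.03
eef_pos: [0.6, 0.0383, 0.3143]
eef_rot: [0.001, -0.057, 0.998, -0.0]
wrist_force: [-0.7, 0.0, -1.4]
opening: 0.428
```

```bash
python3 - <<'E'
from kl import *
c,T=kl("w45",(.0002,-.0001),.0963)
for u in (190,425): print(toolpt(c,T,(u,432),.0323).round(4))
for u in (257,362): print(toolpt(c,T,(u,352),.0963).round(4))
E
```

```text
t 36.08 p [0.6001 0.0383 0.3144] psi -173.47 tilt [ 0.0027 -0.0004] F [ 0.47  0.76 -1.57] M [ 0.019 -0.042 -0.004] op 0.431 q [-0.13  0.18  1.44 -0.    1.52 -1.82]
delta tool mm [-1.37 -4.1  50.06] tilt tool [-0.003  -0.0009] psi -173.49
slot,tip crop px [[292.0, 334.0], [307.0, 381.0]]
[ 0.0097 -0.0192  0.0323]
[0.0097 0.0191 0.0323]
[ 0.0067 -0.011   0.0963]
[0.0067 0.0118 0.0963]
```

```bash
python3 - <<'E'
from look import *
c,T=look("c11",(275,205,350,270),10)
im=cv2.imread("pics/c11.png");cv2.imwrite("pics/c11.png",cv2.convertScaleAbs(im,alpha=1.4,beta=20))
E
```

```text
t 36.18 p [0.6006 0.0376 0.3143] psi -173.51 tilt [ 0.0032 -0.0006] F [-0.02 -0.82 -1.  ] M [ 0.012 -0.019  0.011] op 0.43 q [-0.13  0.18  1.44 -0.    1.52 -1.82]
```

```bash
python3 - <<'E'
from h import *
psi=np.radians(-176.0);s=np.load("slot.npy");Rt=Rdown(psi)
tcp=s+np.array([0,0,.004+.0963])-Rt@np.array([.0043,.0004,0]);print(tcp)
plan([*tcp[:2],.30],psi,.3)
E
```

```text
[0.60681743 0.03370093 0.2683    ]
from [0.6007 0.0374 0.3142] psi -173.53 q [-0.13  0.18  1.44 -0.    1.52 -1.82] t 36.23 F [ 0.1 -0.  -0.7] n 1 tilt [ 3.2e-03 -6.0e-04 -1.0e+00] open 0.43
-0.028 -0.022 0.071 -0.001 0.003 0.041 0.3
```

Call:
arm_command:
  motion: "-0.028 -0.02 0.05 0 0 0.04 0.3; 0 0 0.06 0 0 0 0.3; 0 0 0.06 0 0 0 0.3; 0 0 0.04 0 0 0 0.3; 0 0 0 0 0 0 0.3; 0 0 0 0 0 0 0.3"

```text
time_s: 36.73
eef_pos: [0.6064, 0.0338, 0.2687]
eef_rot: [0.001, -0.036, 0.999, -0.0]
wrist_force: [1.1, 0.7, -0.7]
opening: 0.433
```

```bash
python3 - <<'E'
from kl import *
c,T=kl("w46",(.0043,.0004),.0963)
E
```

```text
t 36.78 p [0.6063 0.0338 0.2685] psi -175.87 tilt [ 0.0009 -0.0006] F [-0.43  0.6  -1.08] M [ 0.011  0.048 -0.014] op 0.43 q [-0.14  0.22  1.48 -0.    1.44 -1.78]
delta tool mm [0.02 0.   4.86] tilt tool [-0.0019 -0.0009] psi -175.87
slot,tip crop px [[309.0, 357.0], [309.0, 363.0]]
```

Call:
arm_command:
  motion: "0.001 -0.001 0.015 0 0 0 0.3; 0.001 0 0.02 0 0 0 0.3; 0.001 0 0.02 0 0 0 0.3; 0 0 0 0 0 0 0.3"

```text
time_s: 37.17
eef_pos: [0.6069, 0.0335, 0.2593]
eef_rot: [0.003, -0.036, 0.999, -0.001]
wrist_force: [-0.9, 0.0, -1.6]
opening: 0.43
```

```bash
python3 - <<'E'
from kl import *
c,T=kl("w47",(.0043,.0004),.0963)
c,T=look("c12",(275,205,350,270),10)
im=cv2.imread("pics/c12.png");cv2.imwrite("pics/c12.png",cv2.convertScaleAbs(im,alpha=1.4,beta=20))
E
```

```text
t 37.22 p [0.6071 0.0335 0.2597] psi -175.84 tilt [ 0.0059 -0.0013] F [-0.32 -0.15 -0.71] M [-0.041  0.088 -0.007] op 0.427 q [-0.14  0.23  1.49 -0.    1.41 -1.78]
delta tool mm [ 0.98  0.49 -4.35] tilt tool [-0.0062 -0.0018] psi -175.85
slot,tip crop px [[312.0, 364.0], [309.0, 363.0]]
t 37.32 p [0.6074 0.0334 0.2602] psi -175.85 tilt [ 0.0067 -0.0014] F [ 1.04 -0.47 -0.16] M [ 0.013 -0.023 -0.035] op 0.428 q [-0.14  0.23  1.49 -0.    1.41 -1.78]
```

Call:
arm_command:
  motion: "0.003 0.001 0.02 0 0 0 0.3; 0.001 0 0.025 0 0 0 0.3; 0.001 0 0.03 0 0 0 0.3; 0 0 0.03 0 0 0 0.3; 0 0 0 0 0 0 0.3"

```text
time_s: 37.78
eef_pos: [0.6065, 0.0335, 0.2378]
eef_rot: [0.004, -0.036, 0.999, -0.001]
wrist_force: [-0.2, 0.3, -0.9]
opening: 0.43
```

```bash
python3 - <<'E'
from kl import *
c,T=kl("w48",(.0043,.0004),.0963)
E
```

```text
t 37.83 p [0.6066 0.0335 0.2383] psi -175.84 tilt [ 0.0078 -0.0017] F [ 0.03  0.44 -1.11] M [ 0.032  0.021 -0.02 ] op 0.428 q [-0.14  0.24  1.52 -0.    1.37 -1.78]
delta tool mm [  0.79   0.45 -25.33] tilt tool [-0.0086 -0.0025] psi -175.84
slot,tip crop px [[312.0, 392.0], [310.0, 363.0]]
```

Call:
arm_command:
  motion: "0 0.002 0.025 0 0.002 0 0.3; 0 0 0.03 0 0.001 0 0.3; 0 0 0.03 0 0 0 0.3; 0 0 0.03 0 0 0 0.3; 0 0 0.02 0 0 0 0.3; 0 0 0 0 0 0 0.3"

```text
time_s: 38.38
eef_pos: [0.6071, 0.0338, 0.2095]
eef_rot: [0.003, -0.036, 0.999, -0.001]
wrist_force: [0.1, 0.3, -1.1]
opening: 0.435
```

```bash
python3 - <<'E'
from kl import *
c,T=kl("w49",(.0043,.0004),.0963)
E
```

```text
t 38.43 p [0.6073 0.0337 0.2099] psi -175.83 tilt [ 0.0056 -0.0024] F [ 0.57  0.57 -1.04] M [ 0.005 -0.051 -0.03 ] op 0.431 q [-0.14  0.27  1.55 -0.    1.32 -1.78]
delta tool mm [  0.97   0.21 -53.88] tilt tool [-0.0061 -0.0029] psi -175.84
slot,tip crop px [[311.0, 438.0], [310.0, 363.0]]
```

Call:
arm_command:
  motion: "0.002 0 0.02 0 0 0 0.3; 0 0 0.02 0 0 0 0.3; 0 0 0.015 0 0 0 0.3; 0 0 0.012 0 0 0 0.3; 0 0 0 0 0 0 0.3"

```text
time_s: 38.9
eef_pos: [0.6076, 0.0335, 0.1998]
eef_rot: [0.004, -0.036, 0.999, -0.002]
wrist_force: [-1.4, 0.4, 2.7]
opening: 0.432
```

```bash
python3 - <<'E'
from kl import *
c,T=kl("w50",(.0043,.0004),.0963)
E
```

```text
t 38.95 p [0.6076 0.0336 0.1999] psi -175.83 tilt [ 0.0084 -0.0032] F [-2.13  0.15  1.78] M [-0.032  0.577 -0.033] op 0.433 q [-0.14  0.28  1.56 -0.    1.3  -1.78]
delta tool mm [  1.04   0.32 -64.51] tilt tool [-0.008  -0.0037] psi -175.82
slot,tip crop px [[312.0, 458.0], [310.0, 363.0]]
```

Call:
arm_command:
  motion: "0.004 -0.001 0 0 0 0.06 0.3; 0.002 -0.002 0.001 0 0 0.08 0.3; 0.001 -0.002 0.001 0 0 0.08 0.3; 0.001 -0.002 0.001 0 0 0.08 0.3; 0.001 -0.002 0.001 0 0 0.08 0.3"

```text
time_s: 39.42
eef_pos: [0.6067, 0.0315, 0.1999]
eef_rot: [0.006, 0.169, 0.986, -0.001]
wrist_force: [-1.7, 0.1, 3.1]
opening: 0.431
```

```bash
python3 - <<'E'
from kl import *
c,T=kl("w51",(.0043,.0004),.0963)
E
```

```text
t 39.47 p [0.6067 0.0315 0.1999] psi 160.26 tilt [ 0.0113 -0.0038] F [-2.43 -0.14  2.13] M [-0.045  0.589  0.016] op 0.429 q [-0.14  0.27  1.56 -0.    1.3  -1.37]
delta tool mm [  0.74   0.37 -64.51] tilt tool [-0.0118  0.0002] psi 160.74
slot,tip crop px [[313.0, 459.0], [310.0, 362.0]]
```

Call:
arm_command:
  motion: "0.001 -0.002 0.001 0 0.001 0.09 0.3; 0.001 -0.002 0.001 0 0.001 0.09 0.3; 0.001 -0.002 0.001 0 0.001 0.09 0.3; 0 -0.002 0.001 0 0 0.09 0.3; 0 -0.002 0.001 0 0 0.09 0.3; 0 -0.002 0.001 0 0 0.09 0.3"

```text
time_s: 40.02
eef_pos: [0.6052, 0.0286, 0.1998]
eef_rot: [0.005, 0.437, 0.9, -0.0]
wrist_force: [-3.1, -0.4, 3.3]
opening: 0.431
```

```bash
python3 - <<'E'
from kl import *
c,T=kl("w52",(.0043,.0004),.0963)
E
```

```text
t 40.07 p [0.6051 0.0286 0.1998] psi 127.88 tilt [ 0.0091 -0.0049] F [-3.17  0.26  4.01] M [0.126 1.062 0.037] op 0.435 q [-0.15  0.27  1.56 -0.    1.3  -0.81]
delta tool mm [  1.61   0.62 -64.49] tilt tool [-0.0092  0.0041] psi 128.37
slot,tip crop px [[314.0, 453.0], [309.0, 361.0]]
```

Call:
arm_command:
  motion: "0.002 -0.004 0 0 0 0.09 0.3; 0.001 -0.003 0.001 0 0 0.09 0.3; 0 -0.002 0.001 0 0 0.09 0.3; 0 -0.002 0.001 0 0 0.09 0.3; 0 -0.002 0.001 0 0 0.09 0.3; 0 0 0 0 0 0.02 0.3"

```text
time_s: 40.62
eef_pos: [0.6023, 0.0276, 0.1998]
eef_rot: [0.005, 0.637, 0.771, 0.001]
wrist_force: [-2.8, -0.1, 2.2]
opening: 0.427
```

```bash
python3 - <<'E'
from kl import *
c,T=look("w53")
E
```

```text
t 40.67 p [0.6023 0.0277 0.1999] psi 100.96 tilt [ 0.0086 -0.0054] F [-4.24 -0.22  4.81] M [0.211 1.039 0.064] op 0.435 q [-0.15  0.26  1.57 -0.    1.3  -0.34]
```

Call:
arm_command:
  motion: "0 0 0 0 0 0.02 0.3; 0 0 0 0 0 0 0.3; 0 0 0 0 0 0 0.3; 0 0 0 0 0 0 0.65; 0 0 0 0 0 0 0.65; 0 0 0 0 0 0 0.65; 0 0 0 0 0 0 0.65; 0 0 -0.1 0 0 0 0.65; 0 0 -0.2 0 0 0 0.65; 0 0 -0.2 0 0 0 0.65"

```text
time_s: 41.55
eef_pos: [0.5981, 0.0289, 0.2899]
eef_rot: [-0.002, 0.639, 0.769, -0.003]
wrist_force: [0.9, -0.9, -0.0]
opening: 0.652
```

```bash
python3 - <<'E'
from look import *
c,T=look("w54");t=camera("top");cv2.imwrite("pics/top1.png",t["img"][:,:,::-1])
p=np.load("case.npy");s=np.array([.6025,.0338])
x=np.array([np.cos(p[2]),np.sin(p[2])]);w=s-.115*x;print("well",w)
plan([*w,.30],p[2]+np.pi/2+np.pi/2,1)
E
```

```text
t 41.6 p [0.6017 0.0284 0.3   ] psi 100.53 tilt [ 0.0072 -0.0042] F [ 1.92 -0.02  7.09] M [ 0.032 -0.038 -0.021] op 0.653 q [-0.15  0.19  1.46 -0.    1.49 -0.33]
well [0.48807993 0.02226538]
from [0.6013 0.0284 0.2947] psi 100.52 q [-0.15  0.19  1.47 -0.    1.48 -0.33] t 41.7 F [ 1.  -0.7 -0.9] n 13 tilt [ 0.0055 -0.0039 -1.    ] open 0.647
0.006 -0.043 -0.002 0.000 0.000 -0.109 1; 0.011 -0.042 -0.002 0.000 0.000 -0.109 1; 0.015 -0.041 -0.002 0.000 0.000 -0.109 1; 0.020 -0.039 -0.002 0.000 0.000 -0.109 1; 0.024 -0.036 -0.002 0.000 0.000 -0.109 1; 0.028 -0.033 -0.002 0.000 0.000 -0.109 1; 0.032 -0.030 -0.002 0.000 0.000 -0.109 1; 0.035 -0.026 -0.002 0.000 0.000 -0.109 1; 0.038 -0.022 -0.002 0.000 0.000 -0.109 1; 0.040 -0.017 -0.002 0.000 0.000 -0.109 1
0.042 -0.013 -0.002 0.000 0.000 -0.109 1; 0.043 -0.008 -0.002 0.000 0.000 -0.109 1; 0.043 -0.003 -0.002 0.000 0.000 -0.109 1
```

```bash
python3 - <<'E'
from look import *
c=camera("wrist");T=wpose(c)
for uv in [(154,157),(158,283),(156,219)]: print(atz(c,T,uv,.195))
p=np.load("case.npy")
w=np.array([.4881,.0223]);print(proj(c,T,[[*w,.195],[*w,.181]]))
plan([*w,.25],p[2]+np.pi/2,1)
E
```

```text
[0.48254792 0.06970878 0.195     ]
[ 0.49088704 -0.02224379  0.195     ]
[0.48653769 0.02678744 0.195     ]
[[157.80421172 225.43200467]
 [165.78158236 221.32812714]]
from [0.6    0.0286 0.292 ] psi 100.52 q [-0.15  0.19  1.47 -0.    1.48 -0.33] t 41.75 F [-0.2 -0.1 -0.8] n 3 tilt [ 0.001  -0.0032 -1.    ] open 0.65
0.024 -0.185 0.070 0.000 0.001 0.026 1; 0.019 -0.186 0.070 0.000 0.001 0.026 1; 0.013 -0.186 0.070 0.000 0.001 0.026 1
```

Call:
arm_command:
  motion: "0.02 -0.14 0 0 0.001 0.026 1; 0.02 -0.16 0.02 0 0.001 0.026 1; 0.02 -0.16 0.06 0 0.001 0.026 1; 0 -0.1 0.08 0 0 0 1; 0 0 0 0 0 0 1; 0 0 0 0 0 0 1"

```text
time_s: 42.25
eef_pos: [0.4791, 0.0249, 0.2473]
eef_rot: [-0.006, 0.671, 0.741, -0.004]
wrist_force: [0.4, 0.3, 1.3]
opening: 1.0
```

```bash
python3 - <<'E'
from look import *
camera("wrist");c,T=look("w55")
p=np.load("case.npy")
plan([.4875,.024,.169],p[2]+np.pi/2,1)
E
```

```text
t 42.35 p [0.4801 0.0248 0.2478] psi 95.65 tilt [-0.0137  0.0029] F [ 0.69 -0.34  0.2 ] M [-0.005 -0.032 -0.031] op 1.003 q [-0.2  -0.04  1.81  0.    1.39 -0.29]
from [0.4809 0.0247 0.2485] psi 95.65 q [-0.2  -0.04  1.81  0.    1.39 -0.29] t 42.4 F [1.2 0.1 0.5] n 2 tilt [-0.0121  0.0026 -0.9999] open 0.998
-0.003 0.016 0.199 -0.006 -0.002 -0.001 1; -0.003 0.016 0.199 -0.006 -0.002 -0.001 1
```

Call:
arm_command:
  motion: "-0.003 0.03 0.08 -0.01 -0.003 0 0.6; 0 0 0.1 0 0 0 0.6; 0 0 0.1 0 0 0 0.6; 0 0 0.08 0 0 0 0.6; 0 0 0.03 0 0 0 0.6; 0 0 0 0 0 0 0.6; 0 0 0 0 0 0 0.6"

```text
time_s: 42.98
eef_pos: [0.4982, 0.0234, 0.1727]
eef_rot: [0.005, 0.671, 0.741, 0.003]
wrist_force: [0.1, 0.4, 0.2]
opening: 0.598
```

```bash
python3 - <<'E'
from look import *
c,T=look("w56")
p=np.load("case.npy")
plan([.4875,.024,.169],p[2]+np.pi/2,1)
E
```

```text
t 43.03 p [0.4983 0.0233 0.173 ] psi 95.72 tilt [ 0.0121 -0.0018] F [ 0.22 -0.89 -0.37] M [-0.046 -0.006  0.042] op 0.6 q [-0.19  0.06  1.86  0.    1.2  -0.29]
from [0.4983 0.0233 0.1733] psi 95.71 q [-0.19  0.06  1.86  0.    1.2  -0.29] t 43.08 F [ 0.9 -0.5  0.9] n 1 tilt [ 0.0128 -0.0019 -0.9999] open 0.596
0.009 -0.053 0.021 0.012 0.003 -0.001 1
```

Centre by −y 9–10 mm (handle at x≈282, jaws’ middle ≈312), then close.

Call:
arm_command:
  motion: "0.005 -0.045 0.012 0.012 0.003 0 0.6; 0 0 0.008 0 0 0 0.6; 0 0 0 0 0 0 0.6; 0 0 0 0 0 0 0; 0 0 0 0 0 0 0; 0 0 0 0 0 0 0; 0 0 0 0 0 0 0; 0 0 0 0 0 0 0; 0 0 0 0 0 0 0"

```text
time_s: 43.83
eef_pos: [0.4899, 0.023, 0.1727]
eef_rot: [0.002, 0.671, 0.742, 0.001]
wrist_force: [-0.9, -0.5, 1.1]
opening: 0.169
```

```bash
python3 - <<'E'
from look import *
c,T=look("w57")
E
```

```text
t 43.88 p [0.4899 0.023  0.1727] psi 95.73 tilt [ 0.0037 -0.0012] F [-0.97 -0.76  1.34] M [-0.014  0.168 -0.026] op 0.17 q [-0.2   0.05  1.88 -0.    1.21 -0.3 ]
```

Call:
arm_command:
  motion: "0 0 -0.03 0 0 0 0; 0 0 -0.06 0 0 0 0; 0 0 -0.1 0 0 0 0; 0 0 -0.15 0 0 0 0; 0 0 -0.12 0 0 0 0; 0 0 0 0 0 0 0; 0 0 0 0 0 0 0"

```text
time_s: 44.52
eef_pos: [0.4854, 0.0242, 0.2627]
eef_rot: [-0.004, 0.671, 0.742, -0.002]
wrist_force: [-0.4, -0.4, -6.6]
opening: 0.171
```

```bash
python3 - <<'E'
from look import *
camera("wrist");c,T=look("w58")
p=np.load("case.npy")
plan([.37,-.30,.24],p[2]+np.pi/2,0,step=.03)
E
```

```text
t 44.62 p [0.4851 0.0243 0.262 ] psi 95.72 tilt [-0.0105  0.0023] F [ 0.06  0.24 -4.69] M [ 0.039 -0.037 -0.047] op 0.175 q [-0.2  -0.04  1.78  0.    1.41 -0.3 ]
from [0.4847 0.0243 0.2614] psi 95.72 q [-0.2  -0.04  1.78  0.    1.41 -0.3 ] t 44.67 F [-0.9  0.3 -4.7] n 12 tilt [-0.012   0.0025 -0.9999] open 0.176
-0.130 -0.061 0.009 -0.001 -0.000 -0.000 0; -0.130 -0.061 0.009 -0.001 -0.000 -0.000 0; -0.130 -0.061 0.009 -0.001 -0.000 -0.000 0; -0.130 -0.061 0.009 -0.001 -0.000 -0.000 0; -0.130 -0.061 0.009 -0.001 -0.000 -0.000 0; -0.130 -0.061 0.009 -0.001 -0.000 -0.000 0; -0.130 -0.061 0.009 -0.001 -0.000 -0.000 0; -0.130 -0.061 0.009 -0.001 -0.000 -0.000 0; -0.130 -0.061 0.009 -0.001 -0.000 -0.000 0; -0.130 -0.061 0.009 -0.001 -0.000 -0.000 0
-0.130 -0.061 0.009 -0.001 -0.000 -0.000 0; -0.130 -0.061 0.009 -0.001 -0.000 -0.000 0
```

Cover lifted cleanly. Carry it to the free bench at (0.37, −0.30).

Call:
arm_command:
  motion: "-0.13 -0.06 0 -0.001 0 0 0; -0.13 -0.06 0 -0.001 0 0 0; -0.13 -0.06 0 -0.001 0 0 0; -0.13 -0.06 0 -0.001 0 0 0; -0.13 -0.06 0 -0.001 0 0 0; -0.13 -0.06 0 -0.001 0 0 0; -0.13 -0.06 0 -0.001 0 0 0; -0.13 -0.06 0 -0.001 0 0 0; -0.13 -0.06 0 -0.001 0 0 0; -0.13 -0.06 0 -0.001 0 0 0"

```text
time_s: 45.5
eef_pos: [0.3813, -0.2473, 0.2414]
eef_rot: [-0.016, 0.667, 0.745, -0.0]
wrist_force: [0.5, -0.6, -5.0]
opening: 0.172
```

Call:
arm_command:
  motion: "-0.13 -0.06 0 0 0 0 0; -0.1 -0.05 0 0 0 0 0; 0 0 0.05 0 0 0 0; 0 0 0.1 0 0 0 0; 0 0 0.1 0 0 0 0; 0 0 0.1 0 0 0 0; 0 0 0 0 0 0 0; 0 0 0 0 0 0 0"

```text
time_s: 46.17
eef_pos: [0.3538, -0.2958, 0.1553]
eef_rot: [-0.025, 0.67, 0.742, 0.001]
wrist_force: [0.3, 0.0, -3.3]
opening: 0.172
```

```bash
python3 - <<'E'
from look import *
camera("wrist");c,T=look("w59")
t=camera("top");cv2.imwrite("pics/top2.png",t["img"][:,:,::-1])
p=np.load("case.npy")
plan([.37,-.30,.05],p[2]+np.pi/2,0,step=.03)
E
```

```text
t 46.27 p [ 0.3541 -0.296   0.1561] psi 95.76 tilt [-0.0353  0.0351] F [-0.73  0.65 -4.3 ] M [-0.068 -0.037 -0.009] op 0.176 q [-0.95  0.05  1.92 -0.01  1.23 -1.05]
from [ 0.355  -0.2974  0.1577] psi 95.77 q [-0.95  0.05  1.92 -0.01  1.23 -1.05] t 46.37 F [-0.6 -0.9 -4.1] n 4 tilt [-0.033   0.0317 -0.999 ] open 0.177
-0.005 0.018 0.135 -0.007 -0.008 0.000 0; -0.005 0.018 0.135 -0.007 -0.008 0.000 0; -0.005 0.018 0.135 -0.007 -0.008 0.000 0; -0.005 0.018 0.135 -0.007 -0.008 0.000 0
```

Call:
arm_command:
  motion: "-0.005 0.01 0.04 -0.015 -0.016 0 0; 0 0 0.07 -0.014 -0.015 0 0; 0 0 0.08 0 0 0 0; 0 0 0.08 0 0 0 0; 0 0 0.08 0 0 0 0; 0 0 0.05 0 0 0 0; 0 0 0 0 0 0 0; 0 0 0 0 0 0 0"

```text
time_s: 47.03
eef_pos: [0.3641, -0.3054, 0.0862]
eef_rot: [0.012, 0.669, 0.743, -0.001]
wrist_force: [-0.1, -1.0, -4.4]
opening: 0.171
```

```bash
python3 - <<'E'
from look import *
p=np.load("case.npy")
plan([.37,-.30,.032],p[2]+np.pi/2,0,step=.03)
E
```

```text
from [ 0.3641 -0.3054  0.0862] psi 95.93 q [-0.95  0.14  1.99  0.    1.   -1.06] t 47.03 F [-0.1 -1.  -4.4] n 2 tilt [ 0.0157 -0.0179 -0.9997] open 0.171
0.012 0.016 0.136 0.007 0.009 0.001 0; 0.012 0.016 0.136 0.007 0.009 0.001 0
```

Call:
arm_command:
  motion: "0.005 0 0.04 0.012 0.014 0 0; 0 0 0.06 0 0 0 0; 0 0 0.06 0 0 0 0; 0 0 0.05 0 0 0 0; 0 0 0.02 0 0 0 0; 0 0 0 0 0 0 0"

```text
time_s: 47.53
eef_pos: [0.3688, -0.3104, 0.0462]
eef_rot: [0.009, 0.669, 0.743, -0.003]
wrist_force: [-0.1, 0.5, -4.3]
opening: 0.172
```

```bash
python3 - <<'E'
from look import *
p=np.load("case.npy")
plan([.37,-.30,.032],p[2]+np.pi/2,0,step=.03)
E
```

```text
from [ 0.3688 -0.3104  0.0462] psi 95.98 q [-0.95  0.23  1.98 -0.    0.91 -1.05] t 47.53 F [-0.1  0.5 -4.3] n 1 tilt [ 0.0092 -0.0153 -0.9998] open 0.172
0.051 0.012 0.071 0.007 0.015 0.004 0
```

Call:
arm_command:
  motion: "0 0 0.03 0.007 0.015 0.002 0; 0 0 0.03 0 0 0 0; 0 0 0.015 0 0 0 0; 0 0 0 0 0 0 0; 0 0 0 0 0 0 0"

```text
time_s: 47.95
eef_pos: [0.37, -0.3121, 0.0318]
eef_rot: [0.001, 0.67, 0.742, -0.0]
wrist_force: [-0.6, 0.2, -4.3]
opening: 0.174
```

```bash
python3 - <<'E'
from look import *
c,T=look("w60")
E
```

```text
t 48.0 p [ 0.37   -0.312   0.0318] psi 95.86 tilt [ 0.0013 -0.0016] F [-0.05  0.63 -5.27] M [ 0.121 -0.023 -0.004] op 0.174 q [-0.95  0.27  1.97  0.    0.9  -1.05]
```

Call:
arm_command:
  motion: "0 0 0.01 0 0 0 0; 0 0 0.005 0 0 0 0; 0 0 0 0 0 0 0; 0 0 0 0 0 0 0.5; 0 0 0 0 0 0 0.5; 0 0 0 0 0 0 0.5; 0 0 0 0 0 0 0.5; 0 0 -0.1 0 0 0 0.5; 0 0 -0.2 0 0 0 0.5; 0 0 -0.2 0 0 0 0.5"

```text
time_s: 48.88
eef_pos: [0.3675, -0.309, 0.1277]
eef_rot: [-0.004, 0.67, 0.742, 0.001]
wrist_force: [0.2, -1.1, 0.3]
opening: 0.5
```

Call:
arm_command:
  motion: "0 0 -0.2 0 0 0 0.7; 0 0 -0.2 0 0 0 0.7; 0 0 -0.1 0 0 0 0.7; 0 0 0 0 0 0 0.7"

```text
time_s: 49.22
eef_pos: [0.37, -0.3122, 0.241]
eef_rot: [0.002, 0.67, 0.742, -0.0]
wrist_force: [0.8, 0.7, -0.7]
opening: 0.699
```

```bash
python3 - <<'E'
from look import *
camera("wrist");c,T=look("w61")
t=camera("top");cv2.imwrite("pics/top3.png",t["img"][:,:,::-1]);Tt=np.array(t["pose"])
for d in search_frame("top","rack_0"): print(d)
b=t["img"][:,:,::-1][210:290,390:520];cv2.imwrite("pics/c13.png",cv2.resize(b,None,fx=6,fy=6,interpolation=cv2.INTER_CUBIC))
E
```

```text
t 49.32 p [ 0.3689 -0.3108  0.2368] psi 95.85 tilt [-0.0003  0.0005] F [0.15 0.16 0.26] M [-0.005  0.059 -0.02 ] op 0.699 q [-0.95 -0.04  1.83  0.    1.35 -1.05]
{'box': [410.8, 230.6, 433.4, 248.4], 'conf': 0.88}
{'box': [458.2, 246.8, 482.7, 267.6], 'conf': 0.82}
{'box': [191.3, 283.6, 209.8, 295.5], 'conf': 0.67}
{'box': [317.0, 227.3, 326.2, 244.4], 'conf': 0.64}
```

```bash
python3 - <<'E'
from look import *
t=camera("top");Tt=np.array(t["pose"]);c,T=look("w62")
K=[atz(t,Tt,(429.5,238),.1),atz(t,Tt,(475.2,255.3),.1)]
for k in K: print(k, proj(c,T,[k]), proj(c,T,[[k[0],k[1],.0]]))
s=camera("side");Ts=np.array(s["pose"]);cv2.imwrite("pics/side1.png",s["img"][:,:,::-1]);print(proj(s,Ts,K))
plan([*K[1][:2],.2],np.radians(95.8),.6)
E
```

```text
t 49.57 p [ 0.3676 -0.309   0.2334] psi 95.84 tilt [-0.0049  0.0069] F [-0.73  0.97 -0.47] M [ 0.011 -0.022  0.031] op 0.7 q [-0.95 -0.03  1.83 -0.    1.35 -1.05]
[ 0.60450703 -0.23916205  0.1       ] [[615.47990777 178.75630478]] [[538.21356961 171.13968262]]
[ 0.56012052 -0.35720608  0.1       ] [[524.46943576 307.86928548]] [[474.16898599 269.97638117]]
[[341.67564384 194.63383991]
 [366.4279097  177.9740894 ]]
from [ 0.3678 -0.3094  0.234 ] psi 95.84 q [-0.95 -0.03  1.83  0.    1.35 -1.05] t 49.67 F [-0.2 -0.3 -0.1] n 6 tilt [-0.0043  0.006  -1.    ] open 0.699
-0.056 0.155 0.028 -0.001 -0.001 0.000 0.6; -0.056 0.155 0.028 -0.001 -0.001 0.000 0.6; -0.056 0.155 0.028 -0.001 -0.001 0.000 0.6; -0.056 0.155 0.028 -0.001 -0.001 0.000 0.6; -0.056 0.155 0.028 -0.001 -0.001 0.000 0.6; -0.056 0.155 0.028 -0.001 -0.001 0.000 0.6
```

Call:
arm_command:
  motion: "-0.05 0.155 0 0 0 0 0.6; -0.055 0.155 0 0 0 0 0.6; -0.055 0.155 0 0 0 0 0.6; -0.055 0.155 0 0 0 0 0.6; -0.055 0.155 0 0 0 0 0.6; -0.05 0.13 0.02 0 0 0 0.6; 0 0 0 0 0 0 0.6; 0 0 0 0 0 0 0.6"

```text
time_s: 50.33
eef_pos: [0.5599, -0.354, 0.2174]
eef_rot: [-0.011, 0.671, 0.741, 0.001]
wrist_force: [-0.7, 0.6, 0.7]
opening: 0.597
```

```bash
python3 - <<'E'
from look import *
camera("wrist");c,T=look("w63")
K=[0.5601,-.3572,.1];print(proj(c,T,[K]))
plan([*K[:2],.15],np.radians(95.8),.6)
E
```

```text
t 50.43 p [ 0.5587 -0.3537  0.2176] psi 95.64 tilt [-0.0147  0.0157] F [ 0.26 -0.67 -0.69] M [-0.016  0.042  0.024] op 0.596 q [-0.74  0.39  1.37  0.    1.4  -0.84]
[[316.55033126 243.93678396]]
from [ 0.5584 -0.3539  0.2184] psi 95.62 q [-0.74  0.39  1.37  0.    1.4  -0.84] t 50.48 F [0.5 0.7 0.2] n 2 tilt [-0.014   0.0149 -0.9998] open 0.602
-0.009 0.003 0.171 -0.006 -0.008 -0.002 0.6; -0.009 0.003 0.171 -0.006 -0.008 -0.002 0.6
```

Call:
arm_command:
  motion: "-0.018 0.006 0.1 -0.012 -0.015 -0.003 0.6; 0 0 0.12 0 0 0 0.6; 0 0 0.12 0 0 0 0.6; 0 0 0.12 0 0 0 0.6; 0 0 0 0 0 0 0.6; 0 0 0 0 0 0 0.6"

```text
time_s: 50.98
eef_pos: [0.5563, -0.3593, 0.1311]
eef_rot: [0.005, 0.672, 0.741, -0.0]
wrist_force: [0.7, -1.0, 1.1]
opening: 0.601
```

```bash
python3 - <<'E'
from look import *
camera("wrist");c,T=look("w64")
K=[0.5601,-.3572,.1];print(proj(c,T,[K]))
plan([*K[:2],.074],np.radians(95.8),.6)
E
```

```text
t 51.08 p [ 0.5567 -0.3595  0.1317] psi 95.59 tilt [ 0.0076 -0.0078] F [ 0.06  0.33 -0.66] M [-0.001 -0.002  0.017] op 0.604 q [-0.75  0.46  1.46 -0.    1.21 -0.85]
[[318.27973485 272.40313933]]
from [ 0.5573 -0.3599  0.1323] psi 95.59 q [-0.75  0.46  1.46 -0.    1.21 -0.85] t 51.13 F [0.1 0.3 0.3] n 2 tilt [ 0.0088 -0.0087 -0.9999] open 0.603
0.006 0.008 0.146 0.004 0.005 -0.002 0.6; 0.006 0.008 0.146 0.004 0.005 -0.002 0.6
```

Call:
arm_command:
  motion: "0.012 0.016 0.06 0.008 0.01 -0.003 0.6; 0 0 0.1 0 0 0 0.6; 0 0 0.08 0 0 0 0.6; 0 0 0.03 0 0 0 0.6; 0 0 0 0 0 0 0.6; 0 0 0 0 0 0 0.6"

```text
time_s: 51.63
eef_pos: [0.5656, -0.3604, 0.0839]
eef_rot: [0.005, 0.67, 0.742, 0.0]
wrist_force: [0.1, 0.8, -0.1]
opening: 0.603
```

```bash
python3 - <<'E'
from look import *
c,T=look("w65")
K=[0.5601,-.3572,.1];print(proj(c,T,[K]))
plan([*K[:2],.074],np.radians(95.8),.6)
E
```

```text
t 51.68 p [ 0.5656 -0.3604  0.0841] psi 95.82 tilt [ 0.0087 -0.007 ] F [0.66 0.13 0.83] M [ 0.043 -0.011 -0.034] op 0.596 q [-0.74  0.53  1.46  0.    1.14 -0.85]
[[300.69718738 310.75216396]]
from [ 0.5657 -0.3606  0.0845] psi 95.82 q [-0.74  0.53  1.46  0.    1.14 -0.85] t 51.73 F [ 0.7  0.1 -0.4] n 1 tilt [ 0.0092 -0.0075 -0.9999] open 0.598
0.020 -0.026 0.052 0.008 0.008 0.000 0.6
```

Call:
arm_command:
  motion: "0.015 -0.024 0.03 0.008 0.008 0 0.6; 0 0 0.025 0 0 0 0.6; 0 0 0 0 0 0 0.6; 0 0 0 0 0 0 0; 0 0 0 0 0 0 0; 0 0 0 0 0 0 0; 0 0 0 0 0 0 0; 0 0 0 0 0 0 0; 0 0 0 0 0 0 0"

```text
time_s: 52.48
eef_pos: [0.5613, -0.359, 0.0752]
eef_rot: [0.001, 0.67, 0.742, -0.0]
wrist_force: [-0.1, -0.2, -0.9]
opening: 0.212
```

```bash
python3 - <<'E'
from look import *
c,T=look("w66")
E
```

```text
t 52.53 p [ 0.5613 -0.359   0.0753] psi 95.82 tilt [ 0.0019 -0.0019] F [-0.22  1.19 -1.62] M [-0.018  0.013  0.015] op 0.212 q [-0.75  0.54  1.47 -0.    1.13 -0.85]
```

Call:
arm_command:
  motion: "0 0 -0.06 0 0 0 0; 0 0 -0.15 0 0 0 0; 0 0 -0.2 0 0 0 0; 0 0 -0.2 0 0 0 0; 0 0 -0.2 0 0 0 0; 0 0 -0.15 0 0 0 0; 0 0 0 0 0 0 0; 0 0 0 0 0 0 0"

```text
time_s: 53.25
eef_pos: [0.558, -0.3558, 0.2749]
eef_rot: [-0.004, 0.67, 0.742, 0.0]
wrist_force: [-0.1, 0.5, -3.9]
opening: 0.215
```

```bash
python3 - <<'E'
from look import *
p=np.load("case.npy");y=np.array([-np.sin(p[2]),np.cos(p[2])])
w=np.array([.4881,.0223])+np.array([0,0])
a=w-.045*y;print(a)
plan([*a,.27],np.radians(95.8),0,step=.035)
E
```

```text
[ 0.49261355 -0.02247307]
from [ 0.558  -0.3558  0.2749] psi 95.83 q [-0.75  0.35  1.31 -0.    1.49 -0.85] t 53.25 F [-0.1  0.5 -3.9] n 10 tilt [-0.0064  0.0057 -1.    ] open 0.215
0.169 -0.016 0.002 -0.001 -0.001 0.000 0; 0.169 -0.016 0.002 -0.001 -0.001 0.000 0; 0.169 -0.016 0.002 -0.001 -0.001 0.000 0; 0.169 -0.016 0.002 -0.001 -0.001 0.000 0; 0.169 -0.016 0.002 -0.001 -0.001 0.000 0; 0.169 -0.016 0.002 -0.001 -0.001 0.000 0; 0.169 -0.016 0.002 -0.001 -0.001 0.000 0; 0.169 -0.016 0.002 -0.001 -0.001 0.000 0; 0.169 -0.016 0.002 -0.001 -0.001 0.000 0; 0.169 -0.016 0.002 -0.001 -0.001 0.000 0
```

Call:
arm_command:
  motion: "0.15 -0.015 0 -0.001 -0.001 0 0; 0.17 -0.015 0 -0.001 -0.001 0 0; 0.17 -0.015 0 -0.001 -0.001 0 0; 0.17 -0.015 0 -0.001 -0.001 0 0; 0.17 -0.015 0 -0.001 -0.001 0 0; 0.17 -0.015 0 -0.001 -0.001 0 0; 0.17 -0.015 0 -0.001 -0.001 0 0; 0.17 -0.015 0 -0.001 -0.001 0 0; 0.15 -0.015 0 -0.001 -0.001 0 0; 0.08 0 0 0 0 0 0"

```text
time_s: 54.08
eef_pos: [0.4875, -0.0342, 0.2583]
eef_rot: [-0.009, 0.674, 0.739, -0.003]
wrist_force: [0.5, 0.2, -2.5]
opening: 0.214
```

Call:
arm_command:
  motion: "0 0 0 0 0 0 0; 0 0 0 0 0 0 0"

```text
time_s: 54.25
eef_pos: [0.4846, -0.0295, 0.255]
eef_rot: [-0.012, 0.672, 0.741, -0.004]
wrist_force: [0.1, -0.4, -2.6]
opening: 0.212
```

```bash
python3 - <<'E'
from look import *
camera("wrist");camera("wrist");c,T=look("w67")
plan([.4926,-.0225,.2],np.radians(95.8),0,step=.035)
E
```

```text
t 54.4 p [ 0.4855 -0.0312  0.2557] psi 95.46 tilt [-0.0228  0.0099] F [ 0.19 -0.03 -2.55] M [-0.027 -0.018  0.036] op 0.215 q [-0.31 -0.02  1.78  0.    1.41 -0.41]
from [ 0.4857 -0.0315  0.256 ] psi 95.43 q [-0.31 -0.02  1.78  0.    1.41 -0.41] t 54.45 F [ 0.2  0.7 -1.8] n 2 tilt [-0.0223  0.0098 -0.9997] open 0.215
0.021 0.019 0.140 -0.010 -0.006 -0.003 0; 0.021 0.019 0.140 -0.010 -0.006 -0.003 0
```

Call:
arm_command:
  motion: "0.02 0.019 0 -0.01 -0.006 -0.003 0; 0.02 0.019 0.03 -0.01 -0.006 -0.003 0; 0 0 0.03 0 0 0 0; 0 0 0 0 0 0 0; 0 0 0 0 0 0 0; 0 0 0 0 0 0 0"

```text
time_s: 54.95
eef_pos: [0.4938, -0.0254, 0.2418]
eef_rot: [0.001, 0.672, 0.74, -0.0]
wrist_force: [-0.1, -1.0, -2.3]
opening: 0.217
```

```bash
python3 - <<'E'
from look import *
camera("wrist");c,T=look("w68")
p=np.load("case.npy");a=p[2];y=np.array([-np.sin(a),np.cos(a)]);x=np.array([np.cos(a),np.sin(a)])
w=np.array([.4881,.0223]);print(proj(c,T,[[*(w+i*.065*x+j*.1*y),.15] for i,j in((-1,1),(1,1),(1,-1),(-1,-1))]).round(0))
plan([.4926,-.0225,.2],np.radians(95.8),0,step=.035)
E
```

```text
t 55.05 p [ 0.494  -0.0254  0.2421] psi 95.52 tilt [ 0.0019 -0.0022] F [ 0.23  0.32 -3.21] M [0.018 0.002 0.035] op 0.217 q [-0.29 -0.01  1.79 -0.    1.36 -0.39]
[[202.  11.]
 [418.   9.]
 [398. 312.]
 [225. 313.]]
from [ 0.494  -0.0254  0.2423] psi 95.52 q [-0.29 -0.01  1.79 -0.    1.36 -0.39] t 55.1 F [-0.  -0.4 -2.4] n 2 tilt [ 0.0021 -0.0023 -1.    ] open 0.21
0.008 -0.003 0.106 0.001 0.001 -0.002 0; 0.008 -0.003 0.106 0.001 0.001 -0.002 0
```

Call:
arm_command:
  motion: "0.015 -0.003 0.06 0 0 -0.003 0; 0 0 0.1 0 0 0 0; 0 0 0.1 0 0 0 0; 0 0 0.1 0 0 0 0; 0 0 0 0 0 0 0; 0 0 0 0 0 0 0"

```text
time_s: 55.6
eef_pos: [0.4941, -0.022, 0.167]
eef_rot: [0.003, 0.671, 0.742, 0.001]
wrist_force: [0.2, -0.1, -3.0]
opening: 0.214
```

```bash
python3 - <<'E'
from look import *
camera("wrist");c,T=look("w69")
plan([.4926,-.0225,.107],np.radians(95.8),0,step=.035)
E
```

```text
t 55.7 p [ 0.4943 -0.0222  0.1677] psi 95.74 tilt [ 0.007  -0.0033] F [ 0.32 -0.66 -2.85] M [-0.029  0.007  0.001] op 0.211 q [-0.28  0.07  1.87 -0.    1.2  -0.38]
from [ 0.4949 -0.0223  0.1683] psi 95.74 q [-0.28  0.06  1.87 -0.    1.2  -0.38] t 55.75 F [-0.4  0.2 -2.7] n 2 tilt [ 0.0085 -0.0038 -1.    ] open 0.216
0.000 -0.006 0.153 0.004 0.002 -0.001 0; 0.000 -0.006 0.153 0.004 0.002 -0.001 0
```

Call:
arm_command:
  motion: "0 -0.01 0.05 0.007 0.004 0 0; 0 0 0.08 0 0 0 0; 0 0 0.08 0 0 0 0; 0 0 0.06 0 0 0 0; 0 0 0.02 0 0 0 0; 0 0 0 0 0 0 0; 0 0 0 0 0 0 0"

```text
time_s: 56.33
eef_pos: [0.4982, -0.0243, 0.1134]
eef_rot: [0.006, 0.671, 0.742, 0.003]
wrist_force: [-0.7, -0.6, -3.3]
opening: 0.215
```

```bash
python3 - <<'E'
from look import *
c,T=look("w70")
plan([.4926,-.0225,.1055],np.radians(95.8),0,step=.035)
E
```

```text
t 56.38 p [ 0.4983 -0.0244  0.1136] psi 95.75 tilt [ 0.0129 -0.0037] F [ 0.27 -0.14 -3.28] M [-0.014  0.084 -0.017] op 0.209 q [-0.29  0.15  1.91  0.    1.08 -0.39]
from [ 0.4985 -0.0244  0.1138] psi 95.75 q [-0.29  0.15  1.91  0.    1.08 -0.39] t 56.43 F [ 1.1  0.3 -2.8] n 1 tilt [ 0.0134 -0.0039 -0.9999] open 0.217
0.012 -0.028 0.042 0.012 0.005 -0.001 0
```

Call:
arm_command:
  motion: "0.01 -0.02 0.02 0.012 0.005 0 0; 0 0 0.02 0 0 0 0; 0 0 0.006 0 0 0 0; 0 0 0 0 0 0 0"

```text
time_s: 56.77
eef_pos: [0.4956, -0.0231, 0.1061]
eef_rot: [0.001, 0.671, 0.742, 0.001]
wrist_force: [0.1, -0.3, -2.7]
opening: 0.213
```

```bash
python3 - <<'E'
from look import *
st()
E
```

```text
t 56.77 p [ 0.4956 -0.0231  0.1061] psi 95.76 tilt [ 0.0033 -0.0007] F [ 0.11 -0.33 -2.71] M [ 0.049 -0.012  0.053] op 0.213 q [-0.29  0.16  1.91  0.    1.07 -0.39]
```

Call:
arm_command:
  motion: "0 0 0.006 0 0 0 0; 0 0 0 0 0 0 0; 0 0 0 0 0 0 0.45; 0 0 0 0 0 0 0.45; 0 0 0 0 0 0 0.45; 0 0 0 0 0 0 0.45; 0 0 -0.1 0 0 0 0.45; 0 0 -0.15 0 0 0 0.45; 0 0 -0.2 0 0 0 0.45; 0 0 -0.2 0 0 0 0.45"

```text
time_s: 57.6
eef_pos: [0.4902, -0.0217, 0.2311]
eef_rot: [-0.006, 0.671, 0.742, -0.003]
wrist_force: [1.9, 0.2, 0.7]
opening: 0.449
```

```bash
python3 - <<'E'
from look import *
c,T=look("w71")
K=[.6045,-.2392,.1]
plan([*K[:2],.26],np.radians(95.8),.6,step=.035)
E
```

```text
t 57.65 p [ 0.4946 -0.0229  0.2402] psi 95.76 tilt [0.0006 0.0002] F [3.2  0.01 5.84] M [-0.032 -0.099  0.038] op 0.452 q [-0.29 -0.01  1.79  0.    1.36 -0.39]
from [ 0.4952 -0.0231  0.2376] psi 95.75 q [-0.29 -0.01  1.8   0.    1.35 -0.39] t 57.7 F [ 0.7 -0.5 -0.6] n 7 tilt [ 2.3e-03 -4.0e-04 -1.0e+00] open 0.445
-0.161 0.062 -0.016 0.000 0.000 -0.000 0.6; -0.161 0.062 -0.016 0.000 0.000 -0.000 0.6; -0.161 0.062 -0.016 0.000 0.000 -0.000 0.6; -0.161 0.062 -0.016 0.000 0.000 -0.000 0.6; -0.161 0.062 -0.016 0.000 0.000 -0.000 0.6; -0.161 0.062 -0.016 0.000 0.000 -0.000 0.6; -0.161 0.062 -0.016 0.000 0.000 -0.000 0.6
```

Call:
arm_command:
  motion: "-0.15 0.06 -0.02 0 0 0 0.6; -0.165 0.062 -0.02 0 0 0 0.6; -0.165 0.062 -0.02 0 0 0 0.6; -0.165 0.062 -0.02 0 0 0 0.6; -0.165 0.062 -0.02 0 0 0 0.6; -0.165 0.062 0 0 0 0 0.6; -0.14 0.05 0 0 0 0 0.6; 0 0 0 0 0 0 0.6; 0 0 0 0 0 0 0.6"

```text
time_s: 58.45
eef_pos: [0.607, -0.2457, 0.2601]
eef_rot: [0.005, 0.669, 0.743, 0.002]
wrist_force: [0.2, 0.9, 0.0]
opening: 0.602
```

```bash
python3 - <<'E'
from look import *
camera("wrist");c,T=look("w72")
K=[.6045,-.2392,.1];print(proj(c,T,[K]))
plan([*K[:2],.14],np.radians(95.8),.6)
E
```

```text
t 58.55 p [ 0.6066 -0.2445  0.2602] psi 96.04 tilt [ 0.0102 -0.003 ] F [-0.05  0.6  -0.11] M [-0.    -0.002 -0.026] op 0.601 q [-0.57  0.33  1.37  0.    1.43 -0.67]
[[309.34930898 219.75253607]]
from [ 0.6066 -0.2437  0.2606] psi 96.1 q [-0.56  0.32  1.37  0.    1.43 -0.67] t 58.6 F [-0.6  1.2 -0.3] n 4 tilt [ 0.0105 -0.0029 -0.9999] open 0.599
0.006 -0.002 0.151 0.002 0.001 0.001 0.6; 0.006 -0.002 0.151 0.002 0.001 0.001 0.6; 0.006 -0.002 0.151 0.002 0.001 0.001 0.6; 0.006 -0.002 0.151 0.002 0.001 0.001 0.6
```

Call:
arm_command:
  motion: "0.025 0 0.1 0.008 0.004 0.004 0.6; 0 0 0.13 0 0 0 0.6; 0 0 0.13 0 0 0 0.6; 0 0 0.13 0 0 0 0.6; 0 0 0.08 0 0 0 0.6; 0 0 0 0 0 0 0.6; 0 0 0 0 0 0 0.6"

```text
time_s: 59.18
eef_pos: [0.6069, -0.2288, 0.1479]
eef_rot: [0.004, 0.666, 0.746, 0.002]
wrist_force: [0.6, 0.7, 0.8]
opening: 0.6
```

```bash
python3 - <<'E'
from look import *
camera("wrist");c,T=look("w73")
K=[.6045,-.2392,.1];print(proj(c,T,[K,[.6055,-.2347,.1]]))
plan([.605,-.237,.075],np.radians(95.8),.6)
E
```

```text
t 59.28 p [ 0.6075 -0.2295  0.1489] psi 96.43 tilt [ 0.0092 -0.0027] F [-0.78 -0.31  0.12] M [ 0.018  0.021 -0.035] op 0.598 q [-0.54  0.41  1.49  0.    1.23 -0.66]
[[304.85003119 279.87021408]
 [307.30554634 273.03225661]]
from [ 0.6079 -0.2301  0.1495] psi 96.41 q [-0.55  0.41  1.48  0.    1.23 -0.66] t 59.33 F [-0.5 -0.3 -0.3] n 2 tilt [ 0.0105 -0.0036 -0.9999] open 0.597
-0.016 -0.009 0.186 0.005 0.002 0.005 0.6; -0.016 -0.009 0.186 0.005 0.002 0.005 0.6
```

Call:
arm_command:
  motion: "-0.022 -0.018 0.06 0.009 0.004 0.01 0.6; 0 0 0.1 0 0 0 0.6; 0 0 0.1 0 0 0 0.6; 0 0 0.07 0 0 0 0.6; 0 0 0.03 0 0 0 0.6; 0 0 0 0 0 0 0.6; 0 0 0 0 0 0 0.6"

```text
time_s: 59.92
eef_pos: [0.6096, -0.2406, 0.0823]
eef_rot: [0.008, 0.672, 0.741, 0.001]
wrist_force: [-0.0, -1.1, -0.3]
opening: 0.602
```

```bash
python3 - <<'E'
from look import *
c,T=look("w74")
plan([.605,-.235,.075],np.radians(95.8),.6)
E
```

```text
t 59.97 p [ 0.6097 -0.2406  0.0825] psi 95.59 tilt [ 0.0124 -0.0093] F [ 0.03 -0.29 -0.19] M [0.003 0.055 0.014] op 0.603 q [-0.56  0.5   1.51 -0.    1.12 -0.65]
from [ 0.61   -0.2406  0.083 ] psi 95.6 q [-0.56  0.5   1.51 -0.    1.12 -0.65] t 60.02 F [ 0.1 -0.4  0.2] n 1 tilt [ 0.0131 -0.0097 -0.9999] open 0.599
0.030 -0.022 0.040 0.012 0.010 -0.003 0.6
```

Call:
arm_command:
  motion: "0.018 -0.018 0.025 0.011 0.009 0 0.6; 0 0 0.02 0 0 0 0.6; 0 0 0 0 0 0 0.6; 0 0 0 0 0 0 0; 0 0 0 0 0 0 0; 0 0 0 0 0 0 0; 0 0 0 0 0 0 0; 0 0 0 0 0 0 0; 0 0 0 0 0 0 0"

```text
time_s: 60.77
eef_pos: [0.6075, -0.2381, 0.0764]
eef_rot: [0.003, 0.672, 0.741, 0.0]
wrist_force: [-0.6, -0.1, -0.5]
opening: 0.217
```

```bash
python3 - <<'E'
from look import *
c,T=look("w75")
E
```

```text
t 60.82 p [ 0.6075 -0.2381  0.0765] psi 95.62 tilt [ 0.0037 -0.0034] F [-0.16 -0.69 -0.3 ] M [-0.08  -0.036 -0.022] op 0.211 q [-0.55  0.51  1.51 -0.    1.12 -0.65]
```

Call:
arm_command:
  motion: "0 0 -0.06 0 0 0 0; 0 0 -0.15 0 0 0 0; 0 0 -0.2 0 0 0 0; 0 0 -0.2 0 0 0 0; 0 0 -0.2 0 0 0 0; 0 0 -0.18 0 0 0 0; 0 0 0 0 0 0 0; 0 0 0 0 0 0 0"

```text
time_s: 61.53
eef_pos: [0.6034, -0.2352, 0.2832]
eef_rot: [-0.003, 0.672, 0.741, -0.001]
wrist_force: [-1.0, 0.2, -3.5]
opening: 0.218
```

```bash
python3 - <<'E'
from look import *
plan([.4836,.0671,.28],np.radians(95.8),0,step=.035)
E
```

```text
from [ 0.6034 -0.2352  0.2832] psi 95.62 q [-0.55  0.31  1.35 -0.    1.49 -0.65] t 61.53 F [-1.   0.2 -3.5] n 10 tilt [-0.0053  0.0024 -1.    ] open 0.218
0.156 -0.045 0.002 -0.000 -0.000 -0.000 0; 0.156 -0.045 0.002 -0.000 -0.000 -0.000 0; 0.156 -0.045 0.002 -0.000 -0.000 -0.000 0; 0.156 -0.045 0.002 -0.000 -0.000 -0.000 0; 0.156 -0.045 0.002 -0.000 -0.000 -0.000 0; 0.156 -0.045 0.002 -0.000 -0.000 -0.000 0; 0.156 -0.045 0.002 -0.000 -0.000 -0.000 0; 0.156 -0.044 0.002 -0.000 -0.000 -0.000 0; 0.156 -0.044 0.002 -0.000 -0.000 -0.000 0; 0.156 -0.044 0.002 -0.000 -0.000 -0.000 0
```

Call:
arm_command:
  motion: "0.1 -0.07 0 0 0 0 0; 0.14 -0.07 0 0 0 0 0; 0.16 -0.06 0 0 0 0 0; 0.16 -0.05 0 0 0 0 0; 0.16 -0.05 0 0 0 0 0; 0.16 -0.04 0 0 0 0 0; 0.16 -0.03 0 0 0 0 0; 0.16 -0.03 0 0 0 0 0; 0.16 -0.02 0 0 0 0 0; 0.15 0 0 0 0 0 0"

```text
time_s: 62.37
eef_pos: [0.4789, 0.0639, 0.2741]
eef_rot: [-0.009, 0.676, 0.737, -0.005]
wrist_force: [0.2, 0.2, -2.1]
opening: 0.215
```

Call:
arm_command:
  motion: "0.02 0 0 0 0 0 0; 0 0 0 0 0 0 0; 0 0 0 0 0 0 0"

```text
time_s: 62.62
eef_pos: [0.4747, 0.074, 0.2712]
eef_rot: [-0.012, 0.673, 0.74, -0.006]
wrist_force: [-0.3, -0.2, -1.8]
opening: 0.21
```

```bash
python3 - <<'E'
from look import *
camera("wrist");c,T=look("w76")
plan([.4836,.0671,.25],np.radians(95.8),0,step=.035)
E
```

```text
t 62.72 p [0.4751 0.073  0.2713] psi 95.32 tilt [-0.0262  0.0071] F [ 0.35 -1.7  -3.03] M [-0.096 -0.055 -0.012] op 0.217 q [-0.1  -0.05  1.77  0.    1.45 -0.19]
from [0.4754 0.0728 0.2715] psi 95.28 q [-0.1  -0.05  1.77  0.    1.45 -0.19] t 62.77 F [ 0.1  0.5 -2.6] n 1 tilt [-0.0257  0.007  -0.9996] open 0.214
-0.032 0.038 0.108 -0.024 -0.009 -0.009 0
```

Call:
arm_command:
  motion: "-0.016 0.019 0 -0.012 -0.005 -0.005 0; -0.016 0.019 0.04 -0.012 -0.005 -0.004 0; 0 0 0.08 0 0 0 0; 0 0 0.1 0 0 0 0; 0 0 0 0 0 0 0; 0 0 0 0 0 0 0; 0 0 0 0 0 0 0"

```text
time_s: 63.35
eef_pos: [0.4879, 0.0589, 0.2276]
eef_rot: [0.004, 0.673, 0.739, 0.001]
wrist_force: [0.9, -0.1, -3.0]
opening: 0.212
```

```bash
python3 - <<'E'
from look import *
camera("wrist");c,T=look("w77")
plan([.4836,.0671,.108],np.radians(95.8),0,step=.035)
E
```

```text
t 63.45 p [0.4885 0.0591 0.2284] psi 95.36 tilt [ 0.0095 -0.0047] F [ 0.28 -0.31 -2.78] M [-0.047  0.018  0.006] op 0.212 q [-0.12 -0.01  1.82 -0.    1.32 -0.21]
from [0.4885 0.0593 0.2284] psi 95.37 q [-0.12 -0.01  1.82 -0.    1.32 -0.21] t 63.5 F [ 0.6 -0.4 -2.6] n 4 tilt [ 0.0097 -0.0046 -0.9999] open 0.216
0.010 -0.005 0.151 0.002 0.001 -0.002 0; 0.010 -0.005 0.151 0.002 0.001 -0.002 0; 0.010 -0.005 0.151 0.002 0.001 -0.002 0; 0.010 -0.005 0.151 0.002 0.001 -0.002 0
```

Call:
arm_command:
  motion: "0.04 -0.02 0.04 0.008 0.004 -0.006 0; 0 0 0.1 0 0 0 0; 0 0 0.1 0 0 0 0; 0 0 0.1 0 0 0 0; 0 0 0 0 0 0 0; 0 0 0 0 0 0 0"

```text
time_s: 64.0
eef_pos: [0.4858, 0.0695, 0.1617]
eef_rot: [0.003, 0.67, 0.742, 0.003]
wrist_force: [0.8, -0.2, -1.6]
opening: 0.209
```

```bash
python3 - <<'E'
from look import *
camera("wrist");c,T=look("w78")
plan([.4836,.0671,.108],np.radians(95.8),0,step=.035)
E
```

```text
t 64.1 p [0.486  0.0694 0.1622] psi 95.88 tilt [ 0.0088 -0.0005] F [-0.32  0.93 -1.95] M [ 0.007 -0.008  0.014] op 0.216 q [-0.1   0.06  1.89  0.    1.18 -0.2 ]
from [0.4865 0.0692 0.1627] psi 95.88 q [-0.1   0.06  1.89  0.    1.18 -0.2 ] t 64.15 F [-0.2  0.5 -2.7] n 2 tilt [ 1.020e-02 -7.000e-04 -9.999e-01] open 0.214
-0.004 -0.008 0.137 0.005 0.001 0.001 0; -0.004 -0.008 0.137 0.005 0.001 0.001 0
```

Call:
arm_command:
  motion: "-0.005 -0.014 0.05 0.01 0.001 0 0; 0 -0.005 0.08 0 0 0 0; 0 -0.005 0.08 0 0 0 0; 0 0 0.05 0 0 0 0; 0 0 0 0 0 0 0; 0 0 0 0 0 0 0"

```text
time_s: 64.65
eef_pos: [0.4861, 0.067, 0.1131]
eef_rot: [0.004, 0.67, 0.742, 0.002]
wrist_force: [-0.1, -0.4, -1.7]
opening: 0.218
```

```bash
python3 - <<'E'
from look import *
c,T=look("w79")
plan([.4836,.0671,.1065],np.radians(95.8),0,step=.035)
E
```

```text
t 64.7 p [0.486  0.067  0.1132] psi 95.89 tilt [ 0.0087 -0.002 ] F [-0.23 -0.52 -3.09] M [-0.011 -0.022 -0.036] op 0.21 q [-0.1   0.13  1.92 -0.    1.08 -0.21]
from [0.4863 0.067  0.1136] psi 95.89 q [-0.1   0.13  1.92 -0.    1.08 -0.21] t 64.75 F [ 0.7 -0.5 -2.5] n 1 tilt [ 0.0095 -0.002  -1.    ] open 0.215
0.002 -0.014 0.035 0.009 0.003 0.001 0
```

Call:
arm_command:
  motion: "0 -0.008 0.02 0.008 0.002 0 0; 0 0 0.018 0 0 0 0; 0 0 0.006 0 0 0 0; 0 0 0 0 0 0 0"

```text
time_s: 65.08
eef_pos: [0.4866, 0.0666, 0.1065]
eef_rot: [0.002, 0.67, 0.743, 0.001]
wrist_force: [-0.4, 0.1, -2.7]
opening: 0.213
```

```bash
python3 - <<'E'
from look import *
c,T=look("w80")
E
```

```text
t 65.13 p [0.4867 0.0666 0.1065] psi 95.9 tilt [ 0.0047 -0.0012] F [ 0.41 -0.87 -2.34] M [-0.012  0.013 -0.023] op 0.212 q [-0.11  0.15  1.92 -0.    1.07 -0.21]
```

Call:
arm_command:
  motion: "0 0 0.006 0 0 0 0; 0 0 0 0 0 0 0; 0 0 0 0 0 0 0.45; 0 0 0 0 0 0 0.45; 0 0 0 0 0 0 0.45; 0 0 0 0 0 0 0.45; 0 0 -0.1 0 0 0 0.45; 0 0 -0.15 0 0 0 0.45; 0 0 -0.2 0 0 0 0.45; 0 0 -0.2 0 0 0 0.45"

```text
time_s: 66.02
eef_pos: [0.4809, 0.0671, 0.2321]
eef_rot: [-0.004, 0.67, 0.742, -0.004]
wrist_force: [2.2, 1.0, -0.1]
opening: 0.45
```

Call:
arm_command:
  motion: "0 0 -0.1 0 0 0 0.45; -0.15 0.05 0 0 0 0 0.45; -0.15 0.05 0 0 0 0 0.45; -0.15 0 0 0 0 0 0.45; 0 0 0 0 0 0 0.45; 0 0 0 0 0 0 0.45"

```text
time_s: 66.52
eef_pos: [0.5175, -0.0233, 0.2669]
eef_rot: [0.005, 0.668, 0.744, 0.003]
wrist_force: [-0.0, 0.4, 0.6]
opening: 0.454
```

```bash
python3 - <<'E'
from look import *
camera("wrist");c,T=look("w81")
t=camera("top");cv2.imwrite("pics/top4.png",t["img"][:,:,::-1])
p=np.load("case.npy");a=p[2];y=np.array([-np.sin(a),np.cos(a)]);x=np.array([np.cos(a),np.sin(a)]);w=np.array([.4881,.0223])
for j in(-.045,.045): print(proj(c,T,[[*(w+j*y),.134]]))
E
```

```text
t 66.62 p [ 0.5171 -0.0224  0.2666] psi 96.19 tilt [ 0.0112 -0.0031] F [ 0.39 -0.29  0.26] M [ 0.033  0.054 -0.021] op 0.453 q [-0.27  0.01  1.72  0.    1.4  -0.38]
[[281.70440737 230.14447066]]
[[279.68915723 113.83846738]]
```

```bash
python3 - <<'E'
from look import *
t=camera("top");Tt=np.array(t["pose"]);print(atz(t,Tt,(453.5,327),.053),atz(t,Tt,(433,328),.053),atz(t,Tt,(474,325.5),.053))
plan([.37,-.310,.22],np.radians(95.8),.5,step=.036)
E
```

```text
[ 0.37309746 -0.31033873  0.053     ] [ 0.37097895 -0.25565893  0.053     ] [ 0.37642588 -0.36549504  0.053     ]
from [ 0.5169 -0.0214  0.2665] psi 96.29 q [-0.27  0.01  1.72  0.    1.4  -0.38] t 66.77 F [-0.4  0.7 -0.4] n 10 tilt [ 0.0108 -0.0028 -0.9999] open 0.447
-0.135 -0.089 0.023 0.001 0.000 0.001 0.5; -0.135 -0.089 0.023 0.001 0.000 0.001 0.5; -0.136 -0.089 0.023 0.001 0.000 0.001 0.5; -0.136 -0.088 0.023 0.001 0.000 0.001 0.5; -0.136 -0.088 0.023 0.001 0.000 0.001 0.5; -0.136 -0.088 0.023 0.001 0.000 0.001 0.5; -0.136 -0.088 0.023 0.001 0.000 0.001 0.5; -0.136 -0.088 0.023 0.001 0.000 0.001 0.5; -0.136 -0.088 0.023 0.001 0.000 0.001 0.5; -0.136 -0.088 0.023 0.001 0.000 0.001 0.5
```

Call:
arm_command:
  motion: "-0.13 -0.085 0 0.001 0 0.001 0.5; -0.135 -0.088 0 0.001 0 0.001 0.5; -0.135 -0.088 0 0.001 0 0.001 0.5; -0.135 -0.088 0 0.001 0 0.001 0.5; -0.135 -0.088 0 0.001 0 0.001 0.5; -0.135 -0.088 0 0.001 0 0.001 0.5; -0.135 -0.088 0 0.001 0 0.001 0.5; -0.135 -0.088 0 0.001 0 0.001 0.5; -0.135 -0.088 0 0.001 0 0.001 0.5; -0.12 -0.07 0 0 0 0 0.5"

```text
time_s: 67.6
eef_pos: [0.3735, -0.3015, 0.2647]
eef_rot: [0.001, 0.661, 0.75, 0.001]
wrist_force: [0.7, 0.5, 0.4]
opening: 0.504
```

Call:
arm_command:
  motion: "0 0 0 0 0 0 0.5; 0 0 0 0 0 0 0.5; 0 0 0 0 0 0 0.5"

```text
time_s: 67.85
eef_pos: [0.3719, -0.3041, 0.2643]
eef_rot: [0.001, 0.663, 0.749, 0.0]
wrist_force: [0.2, 0.2, 0.3]
opening: 0.501
```

```bash
python3 - <<'E'
from look import *
camera("wrist");c,T=look("w82")
plan([.371,-.312,.10],np.radians(95.8),.5,step=.036)
E
```

```text
t 67.95 p [ 0.3722 -0.3035  0.2643] psi 97.1 tilt [ 0.0012 -0.0006] F [-0.48  0.56  0.22] M [-0.054  0.007  0.038] op 0.496 q [-0.93 -0.07  1.8   0.    1.41 -1.06]
from [ 0.3723 -0.3035  0.2644] psi 97.12 q [-0.93 -0.07  1.8   0.    1.41 -1.06] t 68.0 F [ 0.3  1.2 -0.1] n 5 tilt [ 1.3e-03 -8.0e-04 -1.0e+00] open 0.501
-0.008 -0.002 0.164 0.000 0.000 0.004 0.5; -0.008 -0.002 0.164 0.000 0.000 0.004 0.5; -0.008 -0.002 0.164 0.000 0.000 0.004 0.5; -0.008 -0.002 0.164 0.000 0.000 0.004 0.5; -0.008 -0.002 0.164 0.000 0.000 0.004 0.5
```

Call:
arm_command:
  motion: "-0.008 -0.002 0.164 0 0 -0.004 0.5; -0.008 -0.002 0.164 0 0 -0.004 0.5; -0.008 -0.002 0.164 0 0 -0.004 0.5; -0.008 -0.002 0.164 0 0 -0.004 0.5; -0.008 -0.002 0.1 0 0 -0.004 0.5; 0 0 0 0 0 0 0.5; 0 0 0 0 0 0 0.5"

```text
time_s: 68.58
eef_pos: [0.3782, -0.3076, 0.1118]
eef_rot: [0.005, 0.649, 0.761, -0.0]
wrist_force: [1.3, 0.4, 0.8]
opening: 0.498
```

```bash
cat h.py | head -60; python3 - <<'E'
from h import *
from look import *
import math
plan([.371,-.312,.06],math.radians(95.8),0.5,3,0,0) if 0 else None
st(); look('w83')
E
```

```text
from bench import *
import numpy as np, cv2
from scipy.optimize import least_squares
from scipy.spatial.transform import Rotation as R
def q2R(q): return R.from_quat([q[1],q[2],q[3],q[0]]).as_matrix()
CAL={}
def cal(n,c=None):
    if n=="wrist" or n not in CAL:
        c=c or camera(n); CAL[n]=c
    return CAL[n]
def wpose(c):
    o=get_obs(); T=np.eye(4);T[:3,:3]=q2R(o["eef_rot"]);T[:3,3]=o["eef_pos"]
    return T@np.array(c["mount"])
def proj(c,T,P):
    Ti=np.linalg.inv(T); P=np.atleast_2d(P)
    p,_=cv2.projectPoints(P.astype(float),cv2.Rodrigues(Ti[:3,:3])[0],Ti[:3,3],np.array(c["intrinsics"]),np.array(c["distortion"]))
    return p[:,0]
def ray(c,T,uv):
    u=cv2.undistortPoints(np.array([[uv]],float),np.array(c["intrinsics"]),np.array(c["distortion"]))[0,0]
    return T[:3,3],T[:3,:3]@np.array([u[0],u[1],1])
def atz(c,T,uv,z):
    o,d=ray(c,T,uv); return o+d*(z-o[2])/d[2]
def pl(p,X):
    X=np.atleast_2d(X);c,s=np.cos(p[2]),np.sin(p[2])
    return np.c_[p[0]+c*X[:,0]-s*X[:,1],p[1]+s*X[:,0]+c*X[:,1],X[:,2]]
def fit(x0,obs):
    # obs: list (cam,T,Xlocal,uv)
    def f(p): return
[... 1232 characters left out ...]
0,n,10): print("; ".join(rows[k:k+10]))
def st():
    o=get_obs();Rm=q2R(o["eef_rot"]);print("t",round(o["time_s"],2),"p",np.array(o["eef_pos"]).round(4),"psi",round(np.degrees(np.arctan2(Rm[1,0],Rm[0,0])),2),"tilt",Rm[:2,2].round(4),"F",np.array(o["wrist_force"]).round(2),"M",np.array(o["torque"]).round(3),"op",round(o["opening"],3),"q",np.array(o["q"]).round(2))
    return o
t 68.58 p [ 0.3782 -0.3076  0.1118] psi 99.12 tilt [ 0.0078 -0.0074] F [1.32 0.41 0.8 ] M [0.014 0.045 0.009] op 0.498 q [-0.93  0.13  1.93  0.    1.07 -1.09]
t 68.63 p [ 0.3782 -0.3076  0.112 ] psi 99.12 tilt [ 0.008  -0.0075] F [ 0.07  0.03 -0.64] M [0.006 0.    0.042] op 0.501 q [-0.93  0.13  1.93  0.    1.07 -1.09]
```

View pics/w83.png

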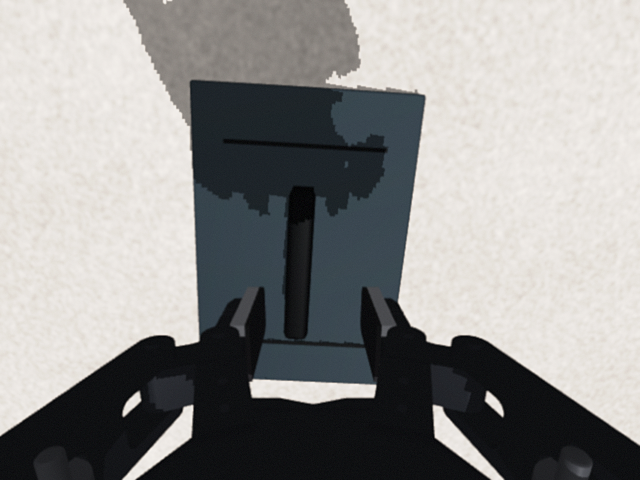

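```bash
python3 - <<'E'
from h import *
import math
plan([.371,-.312,.065],math.radians(95.8),0.5,3)
E
```

```text
from [ 0.3786 -0.3084  0.1129] psi 99.1 q [-0.93  0.13  1.93  0.    1.07 -1.09] t 68.68 F [ 0.2 -0.   0.6] n 3 tilt [ 0.0091 -0.0092 -0.9999] open 0.498
-0.004 -0.013 0.080 0.002 0.003 0.018 0.5; -0.004 -0.013 0.080 0.002 0.003 0.018 0.5; -0.004 -0.013 0.080 0.002 0.003 0.018 0.5
```

Call:
arm_command:
  motion: "-0.004 -0.014 0.08 0.002 0.003 0.019 0.5; -0.004 -0.014 0.08 0.002 0.003 0.019 0.5; -0.004 -0.014 0.08 0.002 0.003 0.019 0.5; 0 0 0 0 0 0 0.5; 0 0 0 0 0 0 0.5"

```text
time_s: 69.1
eef_pos: [0.3772, -0.3181, 0.0744]
eef_rot: [0.01, 0.671, 0.741, -0.002]
wrist_force: [-0.0, -1.3, 0.6]
opening: 0.501
```

```bash
python3 - <<'E'
from h import *
from look import *
import math
look('w84')
plan([.371,-.312,.031],math.radians(95.8),0.5,3)
E
```

```text
t 69.15 p [ 0.3772 -0.3181  0.0745] psi 95.72 tilt [ 0.0133 -0.0163] F [-0.71  0.53 -1.23] M [ 0.003 -0.042 -0.011] op 0.503 q [-0.94  0.2   1.95  0.    0.98 -1.04]
from [ 0.3772 -0.3181  0.0745] psi 95.72 q [-0.94  0.2   1.95  0.    0.98 -1.04] t 69.2 F [-0.6  0.5  0.3] n 3 tilt [ 0.0135 -0.0164 -0.9998] open 0.504
0.011 -0.009 0.073 0.004 0.006 -0.000 0.5; 0.011 -0.009 0.073 0.004 0.006 -0.000 0.5; 0.011 -0.009 0.073 0.004 0.006 -0.000 0.5
```

View pics/w84.png

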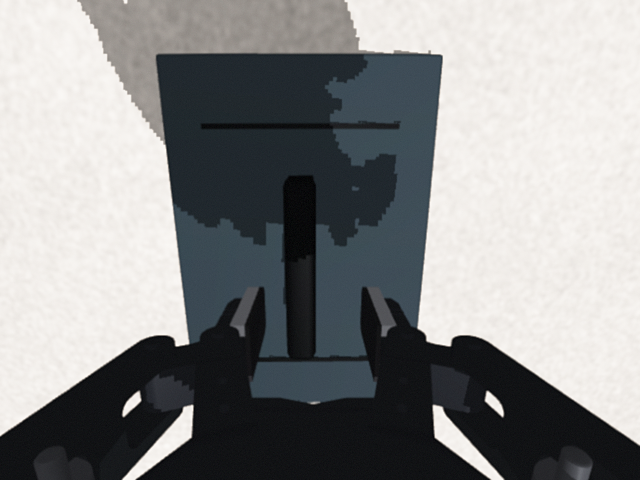

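Call:
arm_command:
  motion: "0.011 -0.014 0.05 0.008 0.012 0 0.5; 0.011 -0.012 0.05 0.008 0.012 0 0.5; 0.006 -0.01 0.05 0.006 0.008 0 0.5; 0 -0.004 0.03 0 0 0 0.5; 0 0 0 0 0 0 0.5"

```text
time_s: 69.62
eef_pos: [0.3699, -0.3148, 0.0387]
eef_rot: [-0.008, 0.67, 0.742, 0.001]
wrist_force: [-0.7, -0.1, 0.3]
opening: 0.499
```

```bash
python3 - <<'E'
from h import *
from look import *
import math
look('w85')
plan([.371,-.312,.031],math.radians(95.8),0.5,2)
E
```

```text
t 69.67 p [ 0.3699 -0.3148  0.039 ] psi 95.82 tilt [-0.0115  0.0124] F [-0.5   0.74 -0.27] M [-0.041  0.021  0.013] op 0.499 q [-0.95  0.27  1.95 -0.    0.94 -1.05]
from [ 0.3702 -0.3152  0.0396] psi 95.83 q [-0.95  0.27  1.95 -0.    0.94 -1.05] t 69.72 F [ 0.7 -0.3  0.1] n 2 tilt [-0.0109  0.0115 -0.9999] open 0.497
0.008 0.003 0.022 -0.005 -0.006 0.000 0.5; 0.008 0.003 0.022 -0.005 -0.006 0.000 0.5
```

View pics/w85.png

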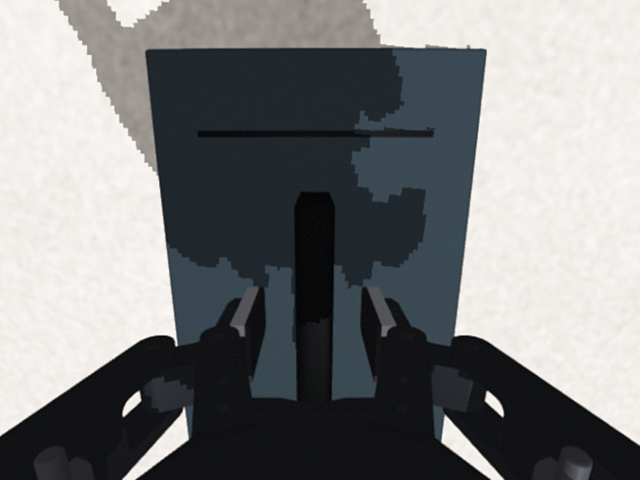

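The handle at px x≈314 lies centred between the jaws. Lower, level out and grip.

Call:
arm_command:
  motion: "0.006 0 0.022 -0.004 -0.005 0 0.5; 0.006 0 0.022 -0.004 -0.005 0 0.5; 0 0 0 0 0 0 0.5; 0 0 0 0 0 0 0; 0 0 0 0 0 0 0; 0 0 0 0 0 0 0; 0 0 0 0 0 0 0; 0 0 0 0 0 0 0"

```text
time_s: 70.38
eef_pos: [0.3703, -0.3127, 0.0306]
eef_rot: [0.0, 0.67, 0.742, 0.0]
wrist_force: [0.4, -0.1, -1.6]
opening: 0.169
```

```bash
python3 -c "
from h import *
st()"
```

```text
t 70.38 p [ 0.3703 -0.3127  0.0306] psi 95.83 tilt [ 0.0006 -0.0002] F [ 0.41 -0.07 -1.62] M [-0.081 -0.001 -0.012] op 0.169 q [-0.95  0.27  1.96  0.    0.9  -1.05]
```

Call:
arm_command:
  motion: "0 0 -0.03 0 0 0 0; 0 0 -0.1 0 0 0 0; 0 0 -0.15 0 0 0 0; 0 0 -0.18 0 0 0 0; 0 0 -0.18 0 0 0 0; 0 0 -0.18 0 0 0 0; 0 0 -0.18 0 0 0 0; 0 0 -0.12 0 0 0 0; 0 0 -0.05 0 0 0 0"

```text
time_s: 71.13
eef_pos: [0.3652, -0.3062, 0.2691]
eef_rot: [-0.011, 0.67, 0.742, 0.002]
wrist_force: [1.7, -0.4, -4.9]
opening: 0.173
```

```bash
python3 -c "
from h import *
import math
st();plan([.489,.023,.26],math.radians(95.73),0,None,None,.033)"
```

```text
t 71.13 p [ 0.3652 -0.3062  0.2691] psi 95.82 tilt [-0.013   0.0181] F [ 1.75 -0.45 -4.91] M [-0.076 -0.072  0.018] op 0.173 q [-0.95 -0.06  1.78 -0.    1.44 -1.05]
from [ 0.3652 -0.3062  0.2691] psi 95.82 q [-0.95 -0.06  1.78 -0.    1.44 -1.05] t 71.13 F [ 1.7 -0.4 -4.9] n 11 tilt [-0.013   0.0181 -0.9998] open 0.173
0.143 0.071 0.004 -0.001 -0.002 0.000 0; 0.143 0.071 0.004 -0.001 -0.002 0.000 0; 0.143 0.071 0.004 -0.001 -0.002 0.000 0; 0.143 0.071 0.004 -0.001 -0.002 0.000 0; 0.143 0.071 0.004 -0.001 -0.002 0.000 0; 0.143 0.071 0.004 -0.001 -0.002 0.000 0; 0.143 0.071 0.004 -0.001 -0.002 0.000 0; 0.143 0.071 0.004 -0.001 -0.002 0.000 0; 0.143 0.071 0.004 -0.001 -0.002 0.000 0; 0.143 0.071 0.004 -0.001 -0.002 0.000 0
0.143 0.071 0.004 -0.001 -0.002 0.000 0
```

Call:
arm_command:
  motion: "0.08 0.04 0 0 0 0 0; 0.14 0.07 0 -0.002 -0.003 0 0; 0.14 0.07 0 -0.002 -0.003 0 0; 0.14 0.07 0 -0.002 -0.003 0 0; 0.14 0.07 0 -0.002 -0.003 0 0; 0.14 0.07 0 -0.002 -0.003 0 0; 0.14 0.07 0 -0.002 -0.003 0 0; 0.14 0.07 0 0 0 0 0; 0.14 0.07 0 0 0 0 0; 0.14 0.07 0 0 0 0 0"

```text
time_s: 71.97
eef_pos: [0.4709, -0.0195, 0.2741]
eef_rot: [0.003, 0.675, 0.738, -0.002]
wrist_force: [0.8, -1.0, -4.4]
opening: 0.17
```

```bash
python3 -c "
from h import *
import math
plan([.489,.023,.25],math.radians(95.73),0,4,None,.033)"
```

```text
from [ 0.4709 -0.0195  0.2741] psi 95.11 q [-0.29 -0.1   1.81 -0.01  1.43 -0.38] t 71.97 F [ 0.8 -1.  -4.4] n 4 tilt [ 0.0019 -0.0072 -1.    ] open 0.17
0.051 0.027 0.030 0.000 0.002 -0.003 0; 0.051 0.027 0.030 0.000 0.002 -0.003 0; 0.051 0.028 0.030 0.000 0.002 -0.003 0; 0.051 0.028 0.030 0.000 0.002 -0.003 0
```

Call:
arm_command:
  motion: "0.06 0.028 0.03 0 0.002 -0.003 0; 0.06 0.028 0.03 0 0.002 -0.003 0; 0.04 0.028 0.03 0 0.002 -0.003 0; 0.01 0.02 0.03 0 0.002 -0.003 0; 0 0 0 0 0 0 0; 0 0 0 0 0 0 0; 0 0 0 0 0 0 0"

```text
time_s: 72.55
eef_pos: [0.4869, 0.0243, 0.247]
eef_rot: [-0.003, 0.667, 0.745, -0.0]
wrist_force: [0.4, -0.6, -4.2]
opening: 0.172
```

```bash
python3 -c "
from h import *
import math
plan([.489,.023,.20],math.radians(95.73),0,4,None,.033)"
```

```text
from [0.4869 0.0243 0.247 ] psi 96.33 q [-0.2  -0.03  1.8   0.    1.38 -0.31] t 72.55 F [ 0.4 -0.6 -4.2] n 4 tilt [-0.005   0.0041 -1.    ] open 0.172
-0.002 0.002 0.059 -0.001 -0.001 0.003 0; -0.002 0.002 0.059 -0.001 -0.001 0.003 0; -0.002 0.002 0.059 -0.001 -0.001 0.003 0; -0.002 0.002 0.059 -0.001 -0.001 0.003 0
```

Call:
arm_command:
  motion: "-0.002 0.002 0.055 -0.001 -0.001 0.003 0; -0.002 0.002 0.06 -0.001 -0.001 0.003 0; -0.002 0.002 0.05 -0.001 -0.001 0.003 0; -0.002 0.002 0.03 -0.001 -0.001 0.003 0; 0 0 0 0 0 0 0; 0 0 0 0 0 0 0"

```text
time_s: 73.05
eef_pos: [0.4885, 0.0188, 0.2052]
eef_rot: [0.001, 0.674, 0.738, -0.0]
wrist_force: [0.3, -0.4, -5.3]
opening: 0.172
```

```bash
python3 - <<'E'
from h import *
from look import *
import math
plan([.489,.023,.19],math.radians(95.73),0,2,None,.033)
c,T=look('w86')
case=np.load('case.npy');print(case)
im=c["img"][:,:,::-1].copy()
X=np.array([[sx*.065-.06,sy*.1,.15] for sx,sy in((1,1),(1,-1),(-1,-1),(-1,1))])
for p in proj(c,T,pl(case,X)): cv2.circle(im,tuple(int(v) for v in np.clip(p,-1000,2000)),3,(0,0,255),-1)
X=np.array([[sx*.060-.06,sy*.095,.15] for sx,sy in((1,1),(1,-1),(-1,-1),(-1,1))])
# predicted plate outline at current height
z=get_obs()["eef_pos"][2]-.0227
X=np.array([[sx*.077-.06,sy*.112,z] for sx,sy in((1,1),(1,-1),(-1,-1),(-1,1))])
for p in proj(c,T,pl(case,X)): cv2.circle(im,tuple(int(v) for v in np.clip(p,-1000,2000)),3,(0,255,0),-1)
cv2.imwrite('pics/w86b.png',im)
c=camera("top");cv2.imwrite('pics/top5.png',c["img"][:,:,::-1])
E
```

```text
from [0.4885 0.0188 0.2052] psi 95.2 q [-0.2   0.01  1.85 -0.    1.28 -0.29] t 73.05 F [ 0.3 -0.4 -5.3] n 2 tilt [ 0.001  -0.0015 -1.    ] open 0.172
0.010 0.002 0.038 0.000 0.001 -0.004 0; 0.010 0.002 0.038 0.000 0.001 -0.004 0
t 73.1 p [0.4885 0.0189 0.2052] psi 95.2 tilt [ 0.001  -0.0015] F [ 0.04 -0.26 -4.16] M [0.006 0.043 0.015] op 0.174 q [-0.2   0.01  1.85 -0.    1.28 -0.29]
[0.54788428 0.02464591 0.10047001]
```

View pics/w86b.png

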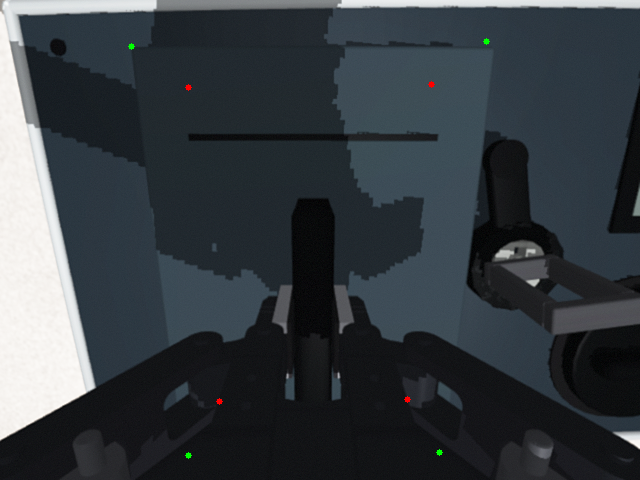

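View pics/top5.png

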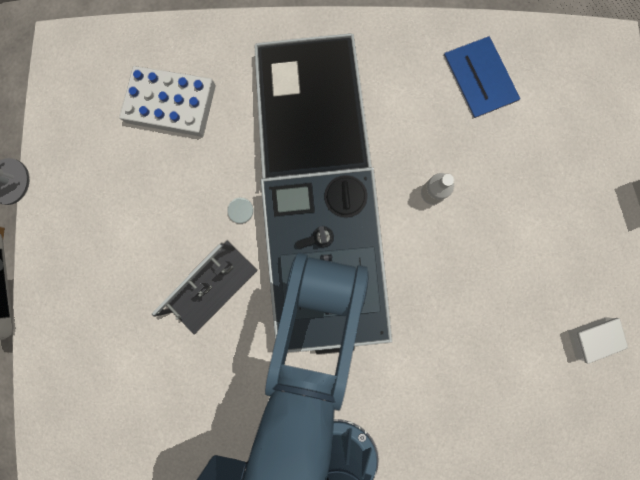

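Call:
arm_command:
  motion: "0.014 -0.002 0.03 0 0 -0.008 0; 0.012 -0.002 0.03 0 0 -0.004 0; 0 0 0.02 0 0 0 0; 0 0 0 0 0 0 0"

```text
time_s: 73.53
eef_pos: [0.4888, 0.0247, 0.1901]
eef_rot: [0.003, 0.669, 0.743, 0.001]
wrist_force: [-0.8, -0.5, -4.1]
opening: 0.171
```

```bash
python3 - <<'E'
from h import *
import math
plan([.4872,.023,.173],math.radians(95.73),0,2,None,.033)
E
```

```text
from [0.4888 0.0247 0.1901] psi 96.05 q [-0.19  0.03  1.86 -0.    1.25 -0.3 ] t 73.53 F [-0.8 -0.5 -4.1] n 2 tilt [ 0.006  -0.0022 -1.    ] open 0.171
-0.004 -0.004 0.043 0.003 0.001 0.003 0; -0.004 -0.004 0.043 0.003 0.001 0.003 0
```

Call:
arm_command:
  motion: "-0.004 -0.003 0.02 0.003 0.001 0.003 0; -0.004 -0.003 0.02 0.002 0 0.002 0; 0 -0.002 0.015 0 0 0 0; 0 0 0.015 0 0 0 0; 0 0 0.01 0 0 0 0"

```text
time_s: 73.95
eef_pos: [0.4874, 0.0228, 0.1726]
eef_rot: [0.001, 0.671, 0.742, -0.001]
wrist_force: [0.6, -0.0, -2.9]
opening: 0.176
```

```bash
python3 - <<'E'
from h import *
import math
plan([.4872,.023,.172],math.radians(95.73),0,2,None,.033)
E
```

```text
from [0.4874 0.0228 0.1726] psi 95.74 q [-0.2   0.05  1.88 -0.    1.21 -0.3 ] t 73.95 F [ 0.6 -0.  -2.9] n 2 tilt [ 3.0e-04 -1.8e-03 -1.0e+00] open 0.176
0.000 -0.001 0.001 0.000 0.001 0.000 0; 0.000 -0.001 0.001 0.000 0.001 0.000 0
```

Press a little, check force, then release.

Call:
arm_command:
  motion: "0 0 0.01 0 0 0 0; 0 0 0.01 0 0 0 0; 0 0 0 0 0 0 0"

```text
time_s: 74.2
eef_pos: [0.4877, 0.0228, 0.1733]
eef_rot: [0.001, 0.671, 0.742, -0.001]
wrist_force: [0.1, 0.3, -4.6]
opening: 0.174
```

```bash
python3 -c "
from h import *
st()"
```

```text
t 74.2 p [0.4877 0.0228 0.1733] psi 95.77 tilt [ 0.0002 -0.0022] F [ 0.1   0.33 -4.62] M [-0.003  0.041  0.018] op 0.174 q [-0.2   0.05  1.88 -0.    1.22 -0.3 ]
```

Call:
arm_command:
  motion: "0 0 0.015 0 0 0 0; 0 0 0.015 0 0 0 0; 0 0 0.015 0 0 0 0"

```text
time_s: 74.45
eef_pos: [0.4884, 0.0227, 0.1725]
eef_rot: [0.002, 0.67, 0.742, -0.001]
wrist_force: [-15.2, 1.4, 24.0]
opening: 0.172
```

```bash
python3 -c "
from h import *
st()"
```

```text
t 74.45 p [0.4884 0.0227 0.1725] psi 95.83 tilt [ 0.0013 -0.0035] F [-15.2    1.39  24.02] M [ 0.403  2.416 -0.009] op 0.172 q [-0.19  0.05  1.88 -0.    1.21 -0.3 ]
```

Seated at .1725, the height where it was first gripped on the case. Release and rise.

Call:
arm_command:
  motion: "0 0 -0.008 0 0 0 0; 0 0 0 0 0 0 0.5; 0 0 0 0 0 0 0.5; 0 0 0 0 0 0 0.5; 0 0 -0.03 0 0 0 0.5; 0 0 -0.1 0 0 0 0.5; 0 0 -0.15 0 0 0 0.5; 0 0 -0.15 0 0 0 0.5; 0 0 -0.1 0 0 0 0.5; 0 0 0 0 0 0 0.5"

```text
time_s: 75.28
eef_pos: [0.489, 0.0226, 0.2853]
eef_rot: [0.002, 0.67, 0.742, -0.0]
wrist_force: [0.7, -0.7, -0.1]
opening: 0.498
```

```bash
python3 - <<'E'
from h import *
from look import *
import math
c,T=look('w87')
case=np.load('case.npy')
im=c["img"][:,:,::-1].copy()
for z,col in((.156,(0,255,0)),):
  X=np.array([[sx*.077-.06,sy*.112,z] for sx,sy in((1,1),(1,-1),(-1,-1),(-1,1))])
  for p in proj(c,T,pl(case,X)): cv2.circle(im,tuple(int(v) for v in np.clip(p,-1000,2000)),3,col,-1)
cv2.imwrite('pics/w87b.png',im)
E
```

```text
t 75.33 p [0.4885 0.0227 0.2836] psi 95.79 tilt [ 0.0011 -0.0033] F [ 0.21  0.9  -0.2 ] M [-0.057 -0.005  0.024] op 0.5 q [-0.19 -0.06  1.75 -0.    1.45 -0.3 ]
```

View pics/w87b.png

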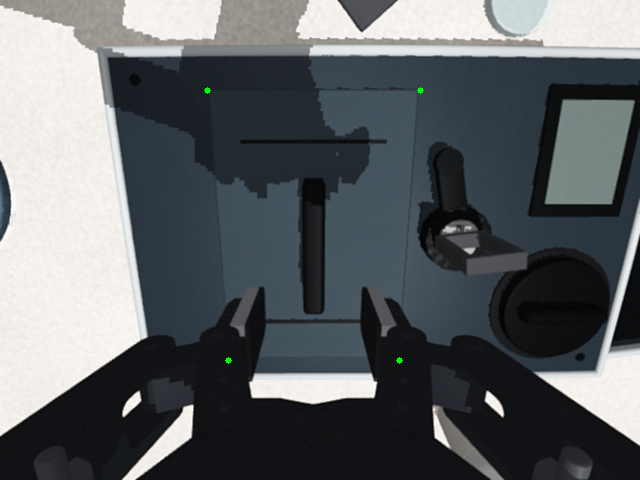

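```bash
python3 - <<'E'
from h import *
import math
plan([.602,.0325,.265],math.radians(101),0.65,5)
E
```

```text
from [0.4875 0.0229 0.2816] psi 95.79 q [-0.19 -0.06  1.76 -0.    1.44 -0.3 ] t 75.38 F [ 0.3  0.  -0.2] n 5 tilt [-0.0021 -0.0027 -1.    ] open 0.499
-0.002 0.115 0.017 -0.000 0.000 -0.017 0.65; -0.004 0.115 0.017 -0.000 0.000 -0.017 0.65; -0.006 0.115 0.017 -0.000 0.000 -0.017 0.65; -0.008 0.115 0.017 -0.000 0.000 -0.017 0.65; -0.010 0.114 0.017 -0.000 0.000 -0.017 0.65
```

Call:
arm_command:
  motion: "-0.002 0.115 0 0 0 -0.017 0.65; -0.004 0.115 0 0 0 -0.017 0.65; -0.006 0.115 0 0 0 -0.017 0.65; -0.008 0.115 0 0 0 -0.017 0.65; -0.01 0.115 0 0 0 -0.017 0.65; 0 0 0 0 0 0 0.65; 0 0 0 0 0 0 0.65; 0 0 0 0 0 0 0.65"

```text
time_s: 76.05
eef_pos: [0.6001, 0.0339, 0.2653]
eef_rot: [-0.009, 0.636, 0.772, -0.007]
wrist_force: [-0.8, 1.2, 0.8]
opening: 0.654
```

```bash
python3 - <<'E'
from h import *
from look import *
import math
look('w88')
plan([.602,.0325,.245],math.radians(101),0.65,3)
E
```

```text
t 76.1 p [0.5996 0.0338 0.2651] psi 101.05 tilt [-0.0245  0.0004] F [-0.26 -0.09  0.25] M [ 0.001  0.001 -0.013] op 0.652 q [-0.14  0.23  1.48 -0.    1.46 -0.33]
from [0.5998 0.0338 0.2659] psi 101.05 q [-0.14  0.23  1.48 -0.    1.46 -0.33] t 76.15 F [-0.1  0.4  1.4] n 3 tilt [-2.340e-02  2.000e-04 -9.997e-01] open 0.651
-0.003 0.003 0.035 -0.007 -0.001 0.000 0.65; -0.003 0.003 0.035 -0.007 -0.001 0.000 0.65; -0.003 0.003 0.035 -0.007 -0.001 0.000 0.65
```

View pics/w88.png

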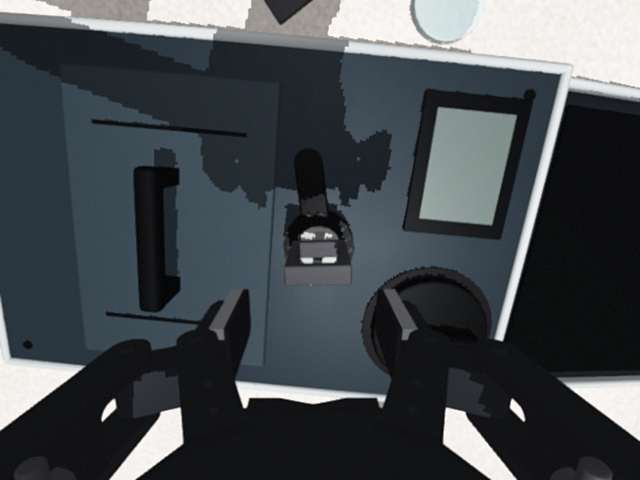

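Call:
arm_command:
  motion: "-0.003 0.003 0.04 -0.009 -0.001 0 0.65; -0.003 0.003 0.05 -0.009 -0.001 0 0.65; -0.003 0.003 0.05 -0.006 -0.001 0 0.65; 0 0 0.03 0 0 0 0.65; 0 0 0 0 0 0 0.65; 0 0 0 0 0 0 0.65"

```text
time_s: 76.65
eef_pos: [0.5982, 0.0322, 0.2329]
eef_rot: [0.002, 0.636, 0.771, 0.002]
wrist_force: [-0.0, 0.0, 0.7]
opening: 0.647
```

```bash
python3 - <<'E'
from h import *
from look import *
import math
look('w89')
plan([.602,.0325,.193],math.radians(101),0.65,4)
E
```

```text
t 76.7 p [0.5982 0.0322 0.233 ] psi 100.98 tilt [0.0052 0.0014] F [ 0.08 -0.14 -0.86] M [-0.049 -0.022 -0.019] op 0.648 q [-0.15  0.23  1.55  0.    1.36 -0.34]
from [0.5986 0.0322 0.2332] psi 100.98 q [-0.15  0.23  1.55  0.    1.36 -0.34] t 76.75 F [-0.3  0.3 -0.4] n 4 tilt [ 0.0059  0.0013 -1.    ] open 0.647
-0.000 0.004 0.050 0.001 -0.000 -0.000 0.65; -0.000 0.004 0.050 0.001 -0.000 -0.000 0.65; -0.000 0.004 0.050 0.001 -0.000 -0.000 0.65; -0.000 0.004 0.050 0.001 -0.000 -0.000 0.65
```

View pics/w89.png

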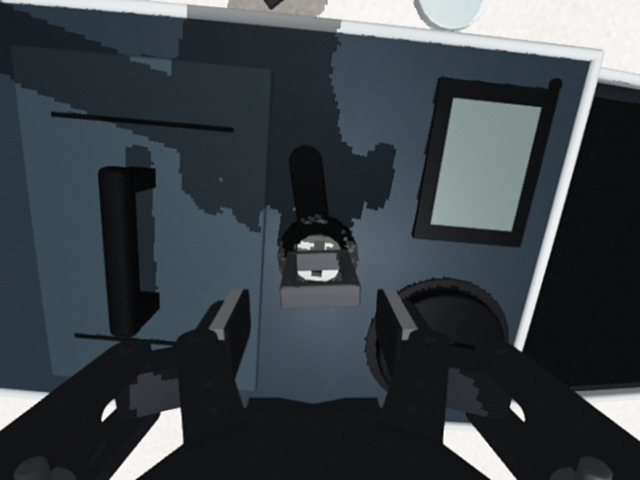

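Call:
arm_command:
  motion: "0 0.005 0.05 0.001 0 0 0.65; 0 0.005 0.05 0.001 0 0 0.65; 0 0.005 0.05 0.001 0 0 0.65; 0 0 0.04 0 0 0 0.65; 0 0 0 0 0 0 0.65; 0 0 0 0 0 0 0.65"

```text
time_s: 77.25
eef_pos: [0.6026, 0.0329, 0.192]
eef_rot: [0.001, 0.636, 0.772, 0.001]
wrist_force: [-0.1, -0.3, 0.5]
opening: 0.654
```

```bash
python3 - <<'E'
from h import *
from look import *
import math
look('w90')
plan([.602,.0325,.192],math.radians(101),0.65,2)
E
```

```text
t 77.3 p [0.6024 0.0329 0.1918] psi 100.98 tilt [0.0032 0.0006] F [0.51 0.09 0.6 ] M [-0.05   0.044  0.011] op 0.647 q [-0.14  0.28  1.57  0.    1.29 -0.33]
from [0.6026 0.0329 0.1924] psi 100.99 q [-0.14  0.28  1.57  0.    1.29 -0.33] t 77.35 F [ 0.2  0.4 -0.3] n 2 tilt [ 4.1e-03  4.0e-04 -1.0e+00] open 0.652
-0.001 -0.002 0.001 0.002 0.000 -0.000 0.65; -0.001 -0.002 0.001 0.002 0.000 -0.000 0.65
```

View pics/w90.png

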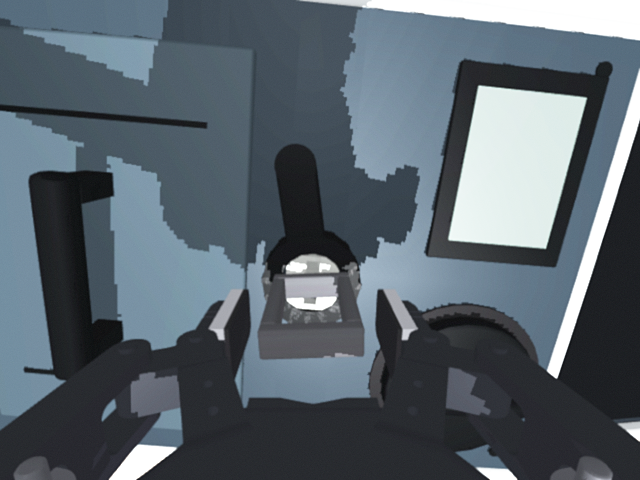

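Bow centred between the jaws (px 260–362). Close.

Call:
arm_command:
  motion: "0 0 0 0 0 0 0.3; 0 0 0 0 0 0 0.3; 0 0 0 0 0 0 0.3; 0 0 0 0 0 0 0.3; 0 0 0 0 0 0 0.3"

```text
time_s: 77.77
eef_pos: [0.6031, 0.0329, 0.1938]
eef_rot: [0.002, 0.636, 0.772, 0.002]
wrist_force: [-0.1, -0.2, -1.9]
opening: 0.431
```

```bash
python3 -c "
from h import *
st()"
```

```text
t 77.77 p [0.6031 0.0329 0.1938] psi 100.99 tilt [0.0056 0.0003] F [-0.12 -0.18 -1.93] M [ 0.02   0.049 -0.016] op 0.431 q [-0.14  0.27  1.57  0.    1.29 -0.33]
```

Call:
arm_command:
  motion: "0 0 0.008 0 0 -0.06 0.3; 0 0 0.003 0 0 -0.08 0.3; 0 0 0.003 0 0 -0.08 0.3; 0 0 0.003 0 0 -0.08 0.3; 0 0 0.003 0 0 -0.08 0.3; 0 0 0.003 0 0 -0.08 0.3"

```text
time_s: 78.27
eef_pos: [0.6038, 0.0336, 0.193]
eef_rot: [0.004, 0.425, 0.905, 0.003]
wrist_force: [-1.4, -0.3, 1.4]
opening: 0.437
```

```bash
python3 -c "
from h import *
st()"
```

```text
t 78.27 p [0.6038 0.0336 0.193 ] psi 129.66 tilt [0.0086 0.0015] F [-1.35 -0.27  1.37] M [ 0.243  0.466 -0.111] op 0.437 q [-0.14  0.27  1.57  0.    1.28 -0.83]
```

Call:
arm_command:
  motion: "0 0 0.003 0 0 -0.09 0.3; 0 -0.002 0.003 0 0.001 -0.09 0.3; 0.002 -0.002 0.003 0 0.001 -0.09 0.3; 0.002 0 0.003 0 0.001 -0.09 0.3; 0.002 0 0.003 0 0.001 -0.09 0.3; 0.002 0 0.003 0 0.001 -0.09 0.3; 0 0 0.003 0 0 -0.09 0.3; 0 0 0.003 0 0 -0.09 0.3"

```text
time_s: 78.93
eef_pos: [0.6029, 0.035, 0.193]
eef_rot: [0.004, 0.044, 0.999, 0.003]
wrist_force: [-2.6, 0.9, 2.7]
opening: 0.431
```

```bash
python3 -c "
from h import *
st()"
```

```text
t 78.93 p [0.6029 0.035  0.193 ] psi 174.98 tilt [0.0082 0.0065] F [-2.64  0.9   2.74] M [ 0.2    0.608 -0.109] op 0.431 q [-0.14  0.27  1.58  0.01  1.29 -1.63]
```

Call:
arm_command:
  motion: "0 0 0.002 0 0 -0.07 0.3; 0 0 0.002 0 0 -0.06 0.3; 0 0 0.002 0 0 -0.05 0.3; 0 0 0.002 0 0 -0.04 0.3"

```text
time_s: 79.27
eef_pos: [0.6021, 0.0354, 0.193]
eef_rot: [0.004, -0.079, 0.997, 0.003]
wrist_force: [-0.9, 0.3, 1.2]
opening: 0.434
```

```bash
python3 -c "
from h import *
st()"
```

```text
t 79.27 p [0.6021 0.0354 0.193 ] psi -170.98 tilt [0.007 0.007] F [-0.92  0.3   1.21] M [ 0.09   0.418 -0.146] op 0.434 q [-0.14  0.27  1.58  0.01  1.29 -1.87]
```

Call:
arm_command:
  motion: "0 0 0.002 0 0 -0.05 0.3; 0 0 0.002 0 0 -0.05 0.3; 0 0 0 0 0 0 0.3"

```text
time_s: 79.52
eef_pos: [0.6017, 0.0354, 0.1931]
eef_rot: [0.004, -0.133, 0.991, 0.003]
wrist_force: [-0.1, -0.4, -1.9]
opening: 0.437
```

```bash
python3 - <<'E'
from h import *
from look import *
st(); look('w91')
E
```

```text
t 79.52 p [0.6017 0.0354 0.1931] psi -164.7 tilt [0.0061 0.0074] F [-0.1  -0.44 -1.92] M [-0.034  0.153 -0.524] op 0.437 q [-0.14  0.27  1.58  0.01  1.29 -1.98]
t 79.57 p [0.6017 0.0354 0.193 ] psi -164.85 tilt [0.0061 0.0074] F [-2.13 -0.45  0.11] M [ 0.063  0.367 -0.548] op 0.435 q [-0.14  0.27  1.58  0.01  1.29 -1.98]
```

View pics/w91.png

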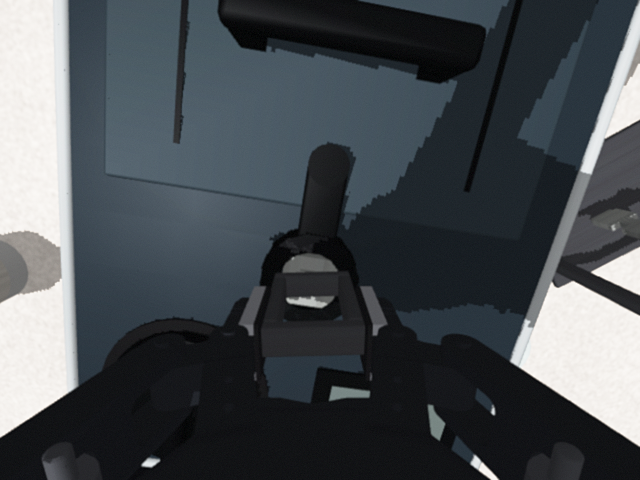

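Call:
arm_command:
  motion: "0 0 0 0 0 0.07 0.3; 0 0 0 0 0 0.06 0.3; 0 0 0 0 0 0.02 0.3; 0 0 0 0 0 0 0.3; 0 0 0 0 0 0 0.3"

```text
time_s: 80.03
eef_pos: [0.6025, 0.0352, 0.1935]
eef_rot: [0.004, -0.047, 0.999, 0.003]
wrist_force: [-0.1, 1.1, -0.3]
opening: 0.433
```

```bash
python3 - <<'E'
from h import *
from look import *
st(); look('w92')
E
```

```text
t 80.03 p [0.6025 0.0352 0.1935] psi -174.57 tilt [0.0086 0.0067] F [-0.11  1.08 -0.27] M [ 0.007  0.094 -0.053] op 0.433 q [-0.14  0.27  1.58  0.01  1.29 -1.81]
t 80.08 p [0.6025 0.0352 0.1935] psi -174.56 tilt [0.0084 0.0066] F [ 0.14  0.62 -1.09] M [-0.003  0.077  0.043] op 0.434 q [-0.14  0.27  1.58  0.01  1.29 -1.81]
```

View pics/w92.png

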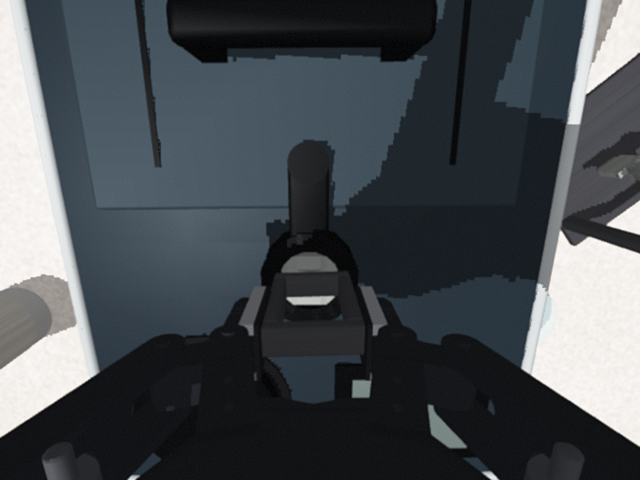

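Call:
arm_command:
  motion: "0 0 -0.01 0 0 0 0.3; 0 0 -0.015 0 0 0 0.3; 0 0 -0.02 0 0 0 0.3"

```text
time_s: 80.38
eef_pos: [0.6019, 0.0349, 0.202]
eef_rot: [0.004, -0.048, 0.999, 0.003]
wrist_force: [0.1, -0.5, -0.0]
opening: 0.434
```

```bash
python3 - <<'E'
from h import *
from look import *
st(); look('w93')
E
```

```text
t 80.38 p [0.6019 0.0349 0.202 ] psi -174.5 tilt [0.0068 0.0062] F [ 0.09 -0.55 -0.01] M [-0.025  0.018 -0.041] op 0.434 q [-0.14  0.26  1.57  0.01  1.3  -1.81]
t 80.43 p [0.6025 0.0349 0.2032] psi -174.5 tilt [0.0085 0.0061] F [ 0.51 -0.43  0.13] M [0.012 0.058 0.057] op 0.436 q [-0.14  0.26  1.57  0.01  1.3  -1.81]
```

View pics/w93.png

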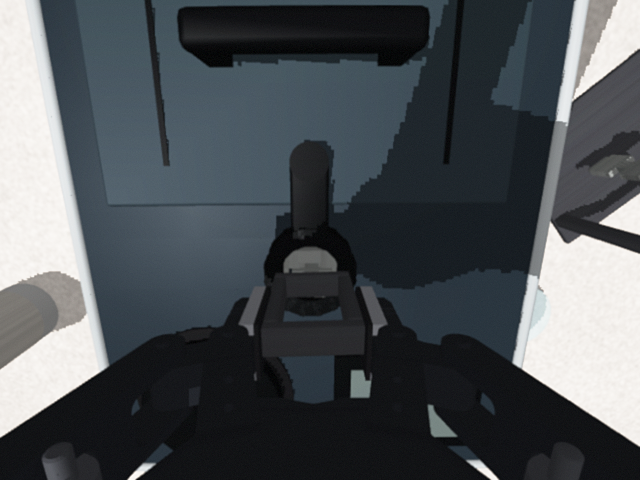

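Call:
arm_command:
  motion: "0 0 -0.05 0 0 0 0.3; 0 0 -0.08 0 0 0 0.3; 0 0 -0.1 0 0 0 0.3; 0 0 -0.12 0 0 0 0.3; 0 0 -0.12 0 0 0 0.3; 0 0 -0.12 0 0 0 0.3; 0 0 -0.03 0 0 0 0.3; 0 0 0 0 0 0 0.3"

```text
time_s: 81.15
eef_pos: [0.6017, 0.0345, 0.3358]
eef_rot: [0.006, -0.048, 0.999, 0.003]
wrist_force: [0.4, -0.2, -0.4]
opening: 0.433
```

```bash
python3 - <<'E'
from h import *
from look import *
import math
st(); look('w94')
q=np.load('rail.npy');c,s=np.cos(q[2]),np.sin(q[2])
h=np.array([.4140,.3984]);p=h-.055*np.array([c,s])
print(q,p)
plan([*p,.30],q[2]+math.pi,0.3)
E
```

```text
t 81.15 p [0.6017 0.0345 0.3358] psi -174.49 tilt [0.0119 0.0069] F [ 0.42 -0.17 -0.43] M [0.015 0.01  0.026] op 0.433 q [-0.14  0.17  1.41  0.01  1.55 -1.81]
t 81.2 p [0.6017 0.0345 0.3354] psi -174.49 tilt [0.0119 0.0069] F [ 0.51  0.13 -0.33] M [-0.01  -0.049  0.056] op 0.434 q [-0.14  0.17  1.41  0.01  1.55 -1.81]
[ 0.47515817  0.34642602  0.79045556 -0.00610359] [0.37530631 0.35931294]
from [0.6011 0.0345 0.3338] psi -174.49 q [-0.14  0.17  1.41  0.01  1.55 -1.81] t 81.25 F [ 0.6 -0.7 -0.2] n 10 tilt [ 0.0094  0.0072 -0.9999] open 0.434
0.097 0.172 0.017 0.001 0.001 -0.066 0.3; 0.085 0.179 0.017 0.001 0.001 -0.066 0.3; 0.072 0.184 0.017 0.001 0.001 -0.066 0.3; 0.059 0.189 0.017 0.001 0.001 -0.066 0.3; 0.046 0.192 0.017 0.001 0.001 -0.066 0.3; 0.032 0.195 0.017 0.001 0.001 -0.066 0.3; 0.019 0.197 0.017 0.001 0.001 -0.066 0.3; 0.005 0.198 0.017 0.001 0.001 -0.066 0.3; -0.009 0.198 0.017 0.001 0.001 -0.066 0.3; -0.022 0.197 0.017 0.001 0.001 -0.066 0.3
```

View pics/w94.png

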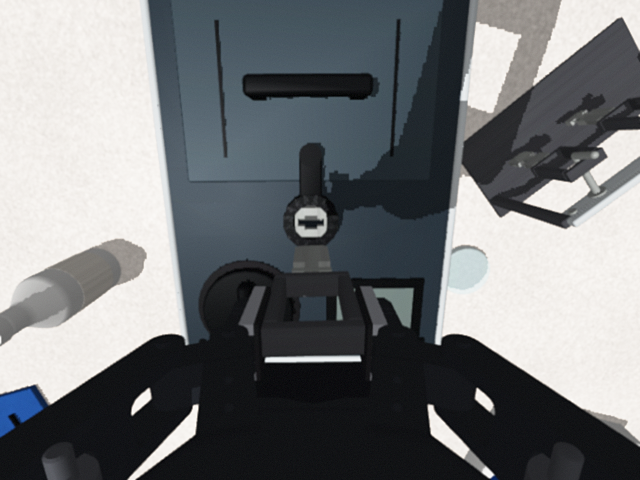

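Call:
arm_command:
  motion: "0.06 0.1 0 0 0 -0.05 0.3; 0.085 0.18 0 0.001 0.001 -0.066 0.3; 0.07 0.18 0 0.001 0.001 -0.066 0.3; 0.06 0.18 0 0.001 0.001 -0.066 0.3; 0.045 0.18 0 0.001 0.001 -0.066 0.3; 0.03 0.18 0 0.001 0.001 -0.066 0.3; 0.02 0.18 0 0.001 0.001 -0.066 0.3; 0 0.18 0 0.001 0.001 -0.066 0.3; 0 0 0 0 0 0 0.3"

```text
time_s: 82.0
eef_pos: [0.4256, 0.2751, 0.3137]
eef_rot: [-0.013, -0.32, 0.947, 0.001]
wrist_force: [0.2, -0.4, -0.6]
opening: 0.432
```

```bash
python3 - <<'E'
from h import *
import math
q=np.load('rail.npy')
plan([.3753,.3593,.30],q[2]+math.pi,0.3)
E
```

```text
from [0.4256 0.2751 0.3137] psi -142.7 q [ 0.34 -0.02  1.65  0.    1.53 -1.88] t 82.0 F [ 0.2 -0.4 -0.6] n 3 tilt [-0.025  -0.0061 -0.9997] open 0.432
-0.018 0.162 0.023 0.003 -0.008 -0.044 0.3; -0.026 0.161 0.023 0.003 -0.008 -0.044 0.3; -0.033 0.160 0.023 0.003 -0.008 -0.044 0.3
```

Call:
arm_command:
  motion: "-0.02 0.14 0.01 0.003 -0.008 -0.044 0.3; -0.024 0.13 0.01 0.003 -0.008 -0.044 0.3; -0.03 0.1 0.01 0.003 -0.008 -0.044 0.3; 0 0 0 0 0 0 0.3; 0 0 0 0 0 0 0.3; 0 0 0 0 0 0 0.3"

```text
time_s: 82.5
eef_pos: [0.3825, 0.3427, 0.2963]
eef_rot: [-0.008, -0.388, 0.921, 0.0]
wrist_force: [0.0, -0.6, -0.7]
opening: 0.434
```

```bash
python3 - <<'E'
from h import *
import math
q=np.load('rail.npy')
plan([.3753,.3593,.28],q[2]+math.pi,0.3)
from look import *
look('w95')
E
```

```text
from [0.3825 0.3427 0.2963] psi -134.3 q [ 0.5   0.    1.67  0.    1.49 -1.87] t 82.5 F [ 0.  -0.6 -0.7] n 1 tilt [-0.0145 -0.0053 -0.9999] open 0.434
-0.035 0.084 0.082 0.006 -0.013 0.007 0.3
t 82.55 p [0.3827 0.3423 0.2963] psi -134.34 tilt [-0.0146 -0.0055] F [ 0.03 -0.04 -1.99] M [ 0.015 -0.015 -0.037] op 0.437 q [ 0.5   0.    1.67  0.    1.49 -1.87]
```

View pics/w95.png

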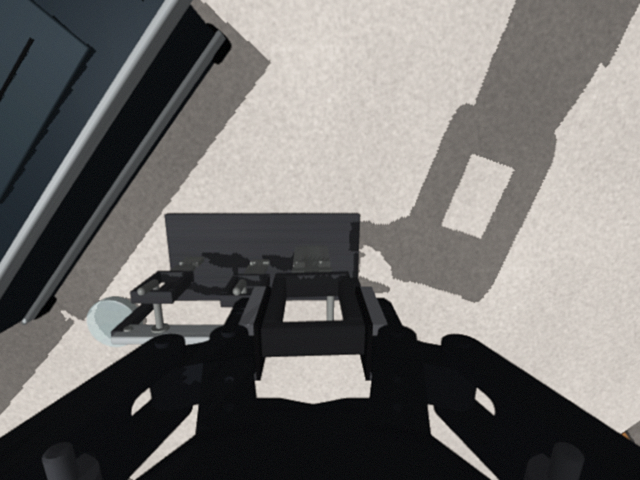

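Call:
arm_command:
  motion: "-0.018 0.05 0.02 0.004 -0.008 0.004 0.3; -0.018 0.05 0.02 0.004 -0.008 0.003 0.3; 0 0 0.02 0 0 0 0.3; 0 0 0 0 0 0 0.3; 0 0 0 0 0 0 0.3"

```text
time_s: 83.02
eef_pos: [0.3776, 0.3576, 0.2841]
eef_rot: [0.002, -0.38, 0.925, -0.001]
wrist_force: [-0.4, -0.0, -0.9]
opening: 0.431
```

```bash
python3 - <<'E'
from h import *
import math
q=np.load('rail.npy')
plan([.3753,.3593,.17],q[2]+math.pi,0.3,6)
E
```

```text
from [0.3776 0.3576 0.2841] psi -135.34 q [ 0.53  0.01  1.68 -0.    1.44 -1.82] t 83.02 F [-0.4 -0.  -0.9] n 6 tilt [ 5.e-03 -5.e-04 -1.e+00] open 0.431
0.000 0.002 0.095 -0.001 0.001 -0.002 0.3; 0.000 0.002 0.095 -0.001 0.001 -0.002 0.3; 0.000 0.002 0.095 -0.001 0.001 -0.002 0.3; 0.000 0.002 0.095 -0.001 0.001 -0.002 0.3; 0.000 0.002 0.095 -0.001 0.001 -0.002 0.3; 0.000 0.002 0.095 -0.001 0.001 -0.002 0.3
```

Call:
arm_command:
  motion: "0.003 0.003 0.06 0 0 -0.003 0.3; 0.003 0.003 0.1 0 0.001 -0.003 0.3; 0.003 0.003 0.1 0 0.001 -0.003 0.3; 0.003 0.003 0.1 0 0.001 -0.003 0.3; 0.003 0.003 0.08 0 0.001 0 0.3; 0 0 0.04 0 0 0 0.3; 0 0 0 0 0 0 0.3; 0 0 0 0 0 0 0.3"

```text
time_s: 83.68
eef_pos: [0.3771, 0.3535, 0.1823]
eef_rot: [0.001, -0.384, 0.923, -0.003]
wrist_force: [1.3, -0.5, -0.1]
opening: 0.44
```

```bash
python3 - <<'E'
from h import *
import math
q=np.load('rail.npy')
plan([.3753,.3593,.154],q[2]+math.pi,0.3,3)
from look import *
look('w96')
E
```

```text
from [0.3771 0.3535 0.1823] psi -134.88 q [ 0.53  0.1   1.8  -0.01  1.24 -1.83] t 83.68 F [ 1.3 -0.5 -0.1] n 3 tilt [ 0.004  -0.0038 -1.    ] open 0.44
-0.005 0.009 0.047 -0.002 0.000 -0.001 0.3; -0.005 0.009 0.047 -0.002 0.000 -0.001 0.3; -0.005 0.009 0.047 -0.002 0.000 -0.001 0.3
t 83.73 p [0.3771 0.3535 0.1824] psi -134.88 tilt [ 0.0042 -0.0038] F [ 0.11 -0.74 -1.52] M [0.013 0.021 0.001] op 0.435 q [ 0.53  0.1   1.8  -0.01  1.24 -1.83]
```

View pics/w96.png

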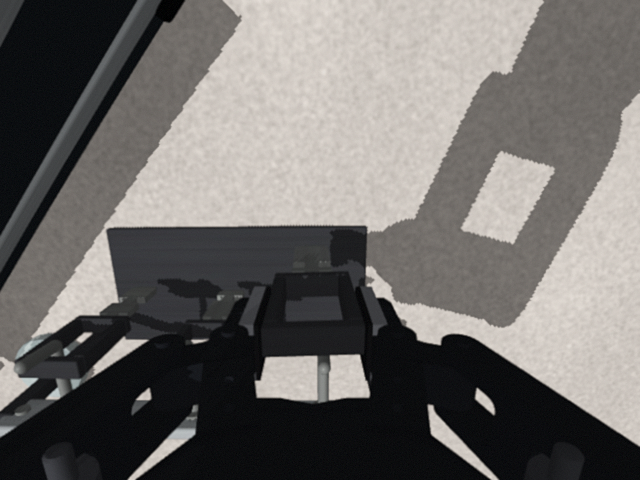

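Call:
arm_command:
  motion: "-0.003 0.009 0.04 -0.001 0 0 0.3; -0.003 0.009 0.04 -0.001 0 0 0.3; -0.003 0.009 0.04 -0.001 0 0 0.3; 0 0.004 0.02 0 0 0 0.3; 0 0 0 0 0 0 0.3; 0 0 0 0 0 0 0.3"

```text
time_s: 84.28
eef_pos: [0.3761, 0.3614, 0.1554]
eef_rot: [0.004, -0.384, 0.923, -0.0]
wrist_force: [-0.2, -0.5, -0.8]
opening: 0.434
```

```bash
python3 - <<'E'
from h import *
import math
q=np.load('rail.npy')
plan([.3753,.3593,.154],q[2]+math.pi,0.3,1)
from look import *
look('w97')
E
```

```text
from [0.3761 0.3614 0.1554] psi -134.85 q [ 0.54  0.14  1.82 -0.    1.18 -1.82] t 84.28 F [-0.2 -0.5 -0.8] n 1 tilt [ 0.0083  0.0028 -1.    ] open 0.434
0.010 -0.005 0.007 -0.004 0.007 -0.002 0.3
t 84.33 p [0.3761 0.3614 0.1554] psi -134.85 tilt [0.0083 0.0027] F [-0.13  0.66 -0.98] M [0.016 0.051 0.001] op 0.434 q [ 0.54  0.14  1.82 -0.    1.18 -1.82]
```

View pics/w97.png

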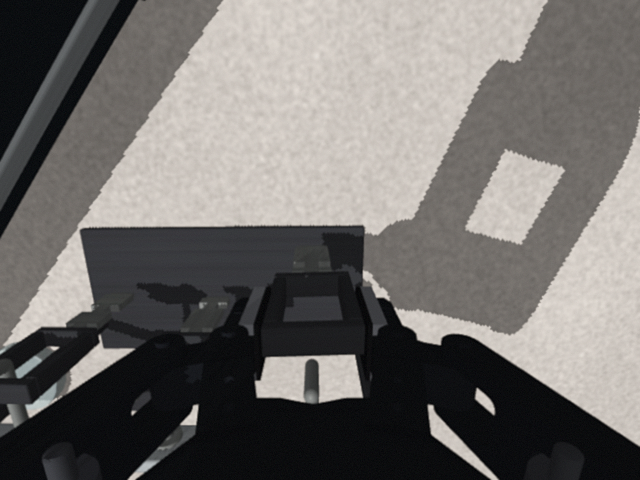

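Call:
arm_command:
  motion: "-0.06 0 0.004 -0.002 0.004 0 0.3; -0.09 0 0 -0.002 0.003 0 0.3; -0.08 0 0 0 0 0 0.3; -0.02 0 0 0 0 0 0.3; 0 0 0 0 0 0 0.3; 0 0 0 0 0 0 0.3"

```text
time_s: 84.88
eef_pos: [0.4129, 0.398, 0.1564]
eef_rot: [0.001, -0.384, 0.923, 0.0]
wrist_force: [-0.4, -0.2, -1.4]
opening: 0.434
```

```bash
python3 - <<'E'
from h import *
import math
q=np.load('rail.npy')
plan([.4140,.3984,.126],q[2]+math.pi,0.3,3)
from look import *
look('w98')
E
```

```text
from [0.4129 0.398  0.1564] psi -134.85 q [ 0.56  0.25  1.68  0.    1.21 -1.8 ] t 84.88 F [-0.4 -0.2 -1.4] n 3 tilt [ 0.0016  0.0011 -1.    ] open 0.434
-0.002 -0.001 0.051 -0.000 0.001 -0.001 0.3; -0.002 -0.001 0.051 -0.000 0.001 -0.001 0.3; -0.002 -0.001 0.051 -0.000 0.001 -0.001 0.3
t 84.93 p [0.4128 0.3979 0.1564] psi -134.85 tilt [0.0015 0.001 ] F [ 0.76 -0.07 -1.14] M [ 0.021 -0.027 -0.011] op 0.439 q [ 0.56  0.25  1.68  0.    1.21 -1.8 ]
```

View pics/w98.png

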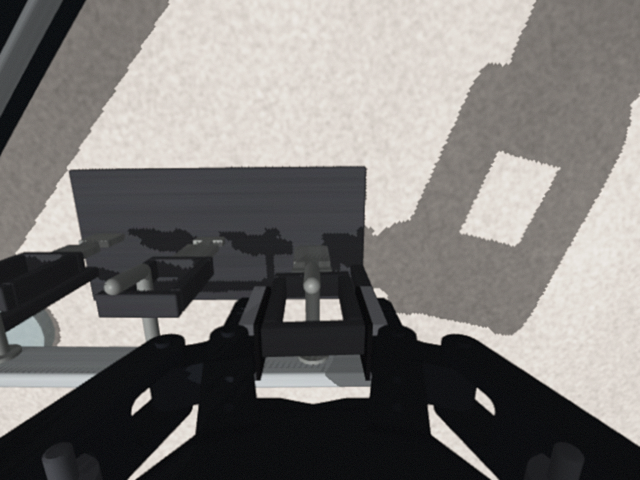

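The hook (px 312, 285) passes through the bow. Lower 29 mm.

Call:
arm_command:
  motion: "0 0 0.04 0 0 0 0.3; 0 0 0.05 0 0 0 0.3; 0 0 0.03 0 0 0 0.3; 0 0 0.015 0 0 0 0.3; 0 0 0 0 0 0 0.3; 0 0 0 0 0 0 0.3"

```text
time_s: 85.48
eef_pos: [0.4102, 0.3959, 0.1255]
eef_rot: [-0.001, -0.384, 0.923, -0.0]
wrist_force: [0.3, 0.4, -1.0]
opening: 0.436
```

```bash
python3 - <<'E'
from h import *
st()
from look import *
look('w99')
E
```

```text
t 85.48 p [0.4102 0.3959 0.1255] psi -134.86 tilt [-0.0011 -0.0007] F [ 0.27  0.45 -1.02] M [ 0.033  0.018 -0.003] op 0.436 q [ 0.56  0.29  1.71 -0.    1.15 -1.8 ]
t 85.53 p [0.4101 0.3958 0.1254] psi -134.86 tilt [-0.0013 -0.0009] F [ 0.28 -0.06 -1.62] M [-0.064 -0.021 -0.049] op 0.432 q [ 0.56  0.29  1.71 -0.    1.15 -1.8 ]
```

View pics/w99.png

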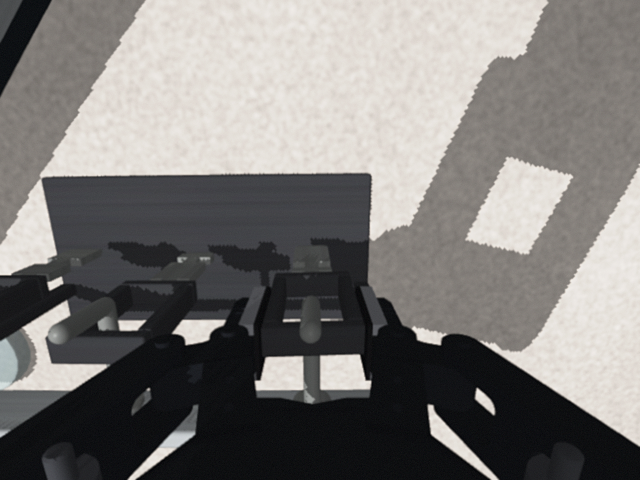

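Call:
arm_command:
  motion: "-0.02 0 0.008 0 0 0 0.3; 0 0 0.008 0 0 0 0.3; 0 0 0 0 0 0 0.3"

```text
time_s: 85.83
eef_pos: [0.4142, 0.3996, 0.1233]
eef_rot: [0.001, -0.384, 0.923, 0.0]
wrist_force: [0.2, 0.2, -0.9]
opening: 0.434
```

```bash
python3 - <<'E'
from h import *
st()
E
```

```text
t 85.83 p [0.4142 0.3996 0.1233] psi -134.86 tilt [0.0011 0.0007] F [ 0.25  0.24 -0.87] M [-0.042  0.055  0.01 ] op 0.434 q [ 0.56  0.3   1.7  -0.    1.14 -1.8 ]
```

Call:
arm_command:
  motion: "0 0 0.008 0 0 0 0.3; 0 0 0 0 0 0 0.3; 0 0 0 0 0 0 0.65; 0 0 0 0 0 0 0.65; 0 0 0 0 0 0 0.65; 0 0 0 0 0 0 0.65"

```text
time_s: 86.33
eef_pos: [0.4155, 0.4005, 0.1237]
eef_rot: [0.002, -0.384, 0.923, 0.0]
wrist_force: [0.3, -0.7, -0.5]
opening: 0.649
```

```bash
python3 - <<'E'
from h import *
st()
from look import *
look('w100')
E
```

```text
t 86.33 p [0.4155 0.4005 0.1237] psi -134.85 tilt [0.004  0.0024] F [ 0.32 -0.65 -0.5 ] M [ 0.028 -0.018 -0.031] op 0.649 q [ 0.56  0.3   1.69 -0.    1.14 -1.8 ]
t 86.38 p [0.4155 0.4005 0.1237] psi -134.85 tilt [0.004  0.0024] F [-0.31  0.32  0.01] M [ 0.036  0.021 -0.013] op 0.652 q [ 0.56  0.3   1.69 -0.    1.14 -1.8 ]
```

View pics/w100.png

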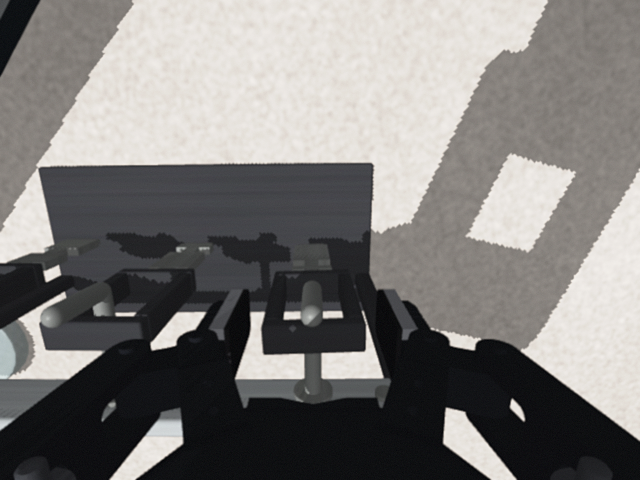

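Key hangs on the hook. Rise straight up, then back away.

Call:
arm_command:
  motion: "0 0 -0.05 0 0 0 0.65; 0 0 -0.1 0 0 0 0.65; 0 0 -0.12 0 0 0 0.65; 0 0 -0.15 0 0 0 0.65; 0 0 -0.15 0 0 0 0.65; 0 0 -0.15 0 0 0 0.65; 0.1 0 -0.15 0 0 0 0.65; 0.1 0 -0.1 0 0 0 0.65; 0.1 0 0 0 0 0 0.65; 0 0 0 0 0 0 0.65"

```text
time_s: 87.27
eef_pos: [0.37, 0.3554, 0.3319]
eef_rot: [0.002, -0.384, 0.923, 0.0]
wrist_force: [0.6, 0.0, 0.0]
opening: 0.649
```

```bash
python3 - <<'E'
from h import *
st()
from look import *
look('w101')
c=camera("side");cv2.imwrite('pics/side2.png',c["img"][:,:,::-1])
c=camera("top");cv2.imwrite('pics/top6.png',c["img"][:,:,::-1])
E
```

```text
t 87.27 p [0.37   0.3554 0.3319] psi -134.84 tilt [0.003  0.0013] F [0.55 0.03 0.01] M [ 0.004 -0.037 -0.013] op 0.649 q [ 0.53 -0.03  1.63 -0.    1.54 -1.83]
t 87.32 p [0.3713 0.3564 0.3326] psi -134.85 tilt [0.0053 0.0029] F [ 0.65 -0.   -0.14] M [ 0.004 -0.048  0.02 ] op 0.645 q [ 0.53 -0.03  1.63 -0.    1.54 -1.82]
```

View pics/w101.png

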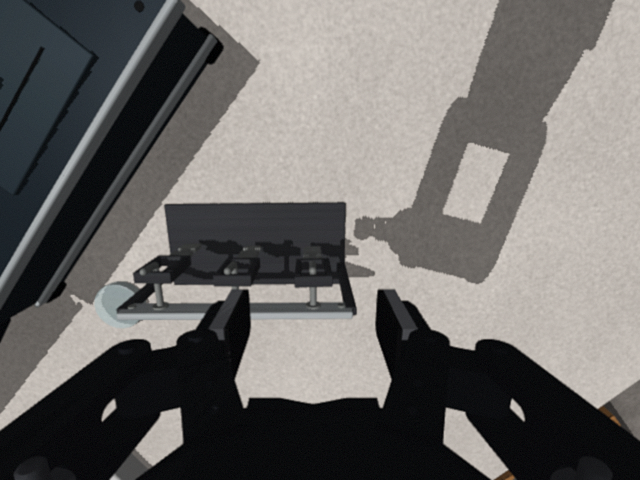

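View pics/side2.png

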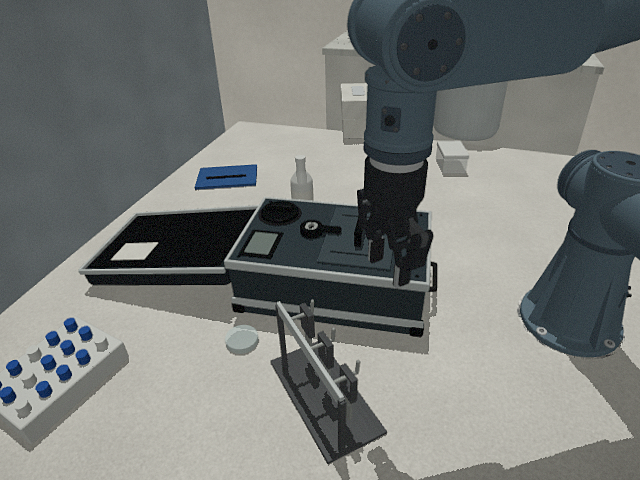

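View pics/top6.png

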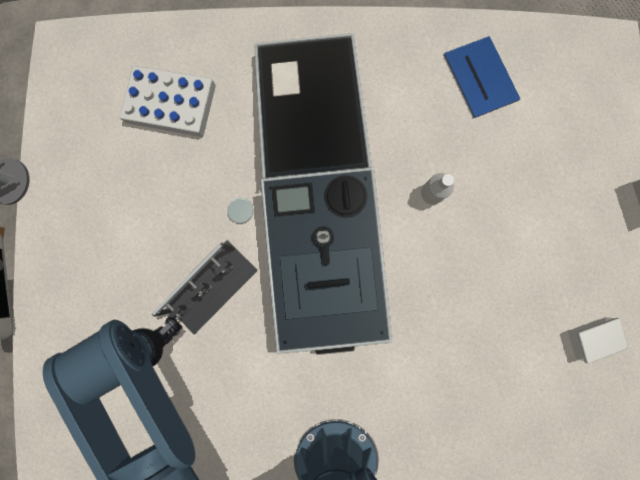

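Call:
arm_command:
  motion: "0 0 0 0 0 0 0.65; 0 0 0 0 0 0 0.65; 0 0 0 0 0 0 0.65; 0 0 0 0 0 0 0.65; 0 0 0 0 0 0 0.65; 0 0 0 0 0 0 0.65"

```text
time_s: 87.97
eef_pos: [0.3718, 0.3572, 0.3246]
eef_rot: [-0.004, -0.384, 0.923, -0.001]
wrist_force: [-0.1, -0.1, -0.5]
opening: 0.649
```

```bash
python3 - <<'E'
from h import *
st(); print(hand_in())
E
```

```text
t 87.97 p [0.3718 0.3572 0.3246] psi -134.84 tilt [-0.0069 -0.004 ] F [-0.09 -0.13 -0.52] M [ 0.032 -0.006  0.012] op 0.649 q [ 0.53 -0.01  1.63  0.    1.53 -1.82]
the job is handed in; nothing more can be done
None
```

The job is done and handed in at 88 s of 210 s; the interface gives no verdict. The keys from hook_0 and hook_1 jammed and went back on their hooks. The one from hook_2 turned the latch off the cover. I laid the cover flat on the bench, stood both racks upright in the well and put the cover back on. Then I locked the latch and hung the key on hook_2.

- **Final pictures:** all three keys hang on their hooks, the latch points straight over the cover, and no rack is left on the bench. The bottle and dish stand in place, and the arm is clear of everything.
- **Cover:** it stopped at the gripper height where I first picked it up (0.1725 m against 0.1727 m), and its edges match the predicted outline to within a few pixels.
- **Racks:** I last saw them upright just before the cover went on; they cannot be seen now that it is closed.
- **Readings that disagreed:** while pressing the cover home, one force reading showed its full weight still hanging; a firmer press then met the deck. No check failed.

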